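Clear the inspection plate and stand the spindles up

ROBOT

A 6-joint arm with a two-finger parallel gripper is mounted at the origin on the work surface. World frame = base frame: x ahead of the robot, y to its left, z up, the work surface at z = 0. Lengths are in m, angles in rad, forces in N, time in s.
With the tool pointing down it reaches from about 0.325 to 0.925 m from the base axis. Payload 3.1 kg.
Tool frame: the origin (TCP) lies midway between the tips of the shut fingers; the grasp point (between the pads) lies 19 mm behind it (manip.hold_point_z is the distance from the TCP to the grasp point, in m); z points along the fingers, x is the direction in which the jaws open and shut, and the axes are right-handed (so a half turn about z gives the same grasp; the last joint's range is limited). The gripper opens to 85 mm and grips with 20 to 120 N. Pads are 22 mm wide; open, the fingers measure 114 mm over their backs; the gripper's body (76 mm by 85 mm) begins 54 mm behind the grasp point. The pads swing forward as they close: fully open they stand 13 mm farther back than shut.
Start: joints at [1.11, 0.217, 1.613, -0, 1.311, -0.112], TCP at [0.214, 0.587, 0.195] pointing down, gripper open.
Joint ranges: [-2.75, 2.75], [-0.78, 2.1], [0.31, 2.55], [-1.13, 4.27], [0.13, 2.63], [-2.58, 2.58]. Speed limits (rad/s): [2.79, 2.79, 3.14, 3.14, 3.14, 3.14].

INTERFACE

Orientations are given as [roll, pitch, yaw] about the fixed x, y, z axes, in that order (R = Rz(yaw) Ry(pitch) Rx(roll)).
In Python, from bench import manip, get_image gives the robot as it stands. The module is installed in compiled form; this text tells all that it offers.
- The arm moves only by the shell command python3 -m jog 'ROWS' [FORCE]. ROWS is JSON, a list that holds one entry, the list of rows, each a list of 7 numbers: the shift along the tool's x, y, z in mm, then the turn, a rotation vector about the tool's x, y, z in rad, then the opening in per cent of the stroke, from 0 (shut) to 100 (fully open). A call has 1 to 5 rows; each row is the pose to reach, as a shift and turn from the pose measured when the call began, along the tool's axes at that moment; what a row does not reach only later rows make up. A row lasts 1/12 s, in which the tool goes at most 41.7 mm and 7.16 degrees, less where a joint would pass 70% of its speed; a pose out of reach is approached as far as the arm can. A call with a gripper value outside its range is refused whole. The fingers move at their own pace and stop on an object; FORCE is the grip in N (left out, the last holds). Time passes only in rows, so rows that repeat a pose let the fingers close. It gives the time, the measured TCP pose, the force and the opening at its end, in the units of the state.
- manip.get_obs(): the state, without advancing time (a new reading comes with each control period).
- get_image(name): name is "side" or "top"; returns a dict with "color" (420x560x3 uint8, blue, green, red), "fx", "fy", "cx", "cy" (pixels), "rvec" (rotation vector, rad) and "tvec" (3), from world to camera coordinates, as OpenCV has them. Camera axes: x right, y down, z forward; pixel columns grow to the right and rows downward; lengths in m; the calibration is good to about 2 mm. A picture is of the moment at which its call begins. There is no depth.
- manip.sign_off(): hands the job in, once; it reports no verdict.
The state is a dict: "time": time; "joint_positions": joint angles; "joint_velocities": joint speeds; "joint_efforts": joint torques, N m; "tcp_pos": TCP position; "tool_rot": TCP orientation; "wrist_force": force on the tool from outside, world axes, zero at the start; "moment": the same for the moment, N m; "grip_width": finger opening in m.
Only numpy, scipy, OpenCV 4.12 (cv2) and the standard library are available. Lean on these libraries where they do the work, as an engineer would, in place of code of your own. Each camera call takes 0.05 s, during which the arm holds its last target.

TASK

Get the bench plate ready for checking spindles: turn the bayonet knob anticlockwise until it unlocks, lift it out and put it in the wooden tray; then, holding the scraper block, sweep all the brass chips that lie on the plate into the trough along the plate's side (a chip that strays may be put in by hand), and put the scraper in the tray as well. Finally take every spindle from the leaning rack and stand it upright on its flat foot on the cleared plate so that it stays without wobbling, leaving the jar, the collar and the screwdriver where they are.

Things in the scene. Friction and masses are not known exactly. Their poses are not given: they have to be found in the camera images.
- plate: fixed dark steel plate, 170 (x) x 240 (y) mm, flat top 32 mm above the bench, turned a little about the vertical; origin under the middle of the plate, at bench height. The trough adjoins its -y side, the knob's socket is at its +y end.
- trough (a point): middle of the floor of the open trough along the plate's -y side: inside 200 mm (plate's x) x 115 mm (y), floor 4 mm and outer walls 22 mm above the bench; chips fall into it off the plate's edge
- socket (a point): middle of the knob's socket in the plate's top, at plate x = 0, y = +75 mm: a 25 mm square hole with a slot 56 x 15 mm along the plate's x, flush with the top once the knob is out; do not stand a spindle over it
- knob_grip (a point): bayonet knob in the plate: black grip bar 60 (own x) x 18 (y) x 44 mm high on a steel flange, 52 mm wide, 8 mm thick, resting on the plate. Point on its axis, 34 mm above the flange's underside, 18 mm below the bar's top. Starts 57 to 83 degrees clockwise (from above) of open. Below the flange a shaft with a 44 mm cross bar parallel to the grip bar reaches 18 mm down. 0.18 kg.
- knob: the same knob, origin on its axis at the flange's underside. Only friction resists turning. Turned anticlockwise until the grip bar lies along the plate's x (within 5 degrees; a stop stands 5 degrees beyond) it lifts straight out; before that the cross bar holds it under the plate's deck.
- scraper_center (a point): scraper block standing on the bench on its rubber foot: foot 34 (own x) x 130 (own y) mm and 30 mm high, above it a central wooden grip 26 mm thick (x) x 90 mm long (y) up to 75 mm. This point is its centre, 37.5 mm above its underside. About 0.2 kg.
- spindle0_center (a point): steel spindle, round, 145 mm long: lower 85 mm is 30 mm thick with a flat foot, then a 20 mm neck, from 114 to 145 mm a 28 mm head. Point on the axis, 72.5 mm from the foot; z axis from foot to head. It leans in a rack slot, head up and towards the robot, 40 degrees from vertical; its top 50 mm stands clear of the rack. 0.3 to 0.45 kg. Two or three are present, an absent one reads None.
- spindle1_center (a point): as spindle0
- spindle2_center (a point): as spindle0
- rack: fixed wooden leaning rack with three slots side by side, 75 mm apart along its y, back board sloping 40 degrees from vertical (rising towards its -x); origin under its middle at bench height; 230 mm wide, about 90 mm high without the spindles.
- tray: fixed open wooden tray, 210 (x) x 170 (y) mm outside, walls 6 mm thick and 35 mm high; floor top 6 mm above the bench; origin under its centre at bench height.
- jar: bystander: glass jar, 70 mm wide, 100 mm high; origin at its underside
- collar: bystander: steel collar lying flat, 90 mm wide, 24 mm high; origin at its underside
- screwdriver: bystander: screwdriver with black handle lying behind the plate; origin at its underside
- chip0_center (a point): thick brass chip, a strip 40 x 14 x 5 mm (x, y, z) with a 12 mm curl across its +x end, lying on the plate; point near its middle, 3 mm above its underside. Two to four chips are present, others read None.
- chip1_center (a point): as chip0
- chip2_center (a point): as chip0
- chip3_center (a point): as chip0
Not all that is in view belongs to the job. Leave any red or turquoise look-alike of the knob alone.

How it is judged:
On the way, in this order (a step that is already met when the one before it is completed fails the run):
1. the knob is turned to its open position while still seated (angle between the x axis of knob_grip and the x axis of plate, either way round below 0.2 rad and z of knob_grip in the frame of plate between 0.058 and 0.072 m), for 0.05 s.
2. the knob is lifted out of the plate (z of knob_grip in the frame of plate above 0.1 m), for 0.1 s.
3. the held scraper, down on the plate, pushes a chip (contact force between the fingers and scraper above 0.5 N and x of scraper_center in the frame of plate between -0.12 and 0.12 m and y of scraper_center in the frame of plate between -0.16 and 0.14 m and z of scraper_center in the frame of plate between 0.06 and 0.075 m and (contact force between scraper and chip0 above 0.005 N or contact force between scraper and chip1 above 0.005 N or contact force between scraper and chip2 above 0.005 N or contact force between scraper and chip3 above 0.005 N)), for 0.05 s.
4. all chips are in the trough (x of chip0_center in the frame of plate between -0.102 and 0.102 m and y of chip0_center in the frame of plate between -0.237 and -0.12 m and z of chip0_center in the frame of plate between 0 and 0.031 m and x of chip1_center in the frame of plate between -0.102 and 0.102 m and y of chip1_center in the frame of plate between -0.237 and -0.12 m and z of chip1_center in the frame of plate between 0 and 0.031 m and x of chip2_center in the frame of plate between -0.102 and 0.102 m and y of chip2_center in the frame of plate between -0.237 and -0.12 m and z of chip2_center in the frame of plate between 0 and 0.031 m and x of chip3_center in the frame of plate between -0.102 and 0.102 m and y of chip3_center in the frame of plate between -0.237 and -0.12 m and z of chip3_center in the frame of plate between 0 and 0.031 m), for 0.3 s.
5. every spindle stands upright on the plate, steady and let go (x of spindle0_center in the frame of plate between -0.075 and 0.075 m and y of spindle0_center in the frame of plate between -0.11 and 0.11 m and z of spindle0_center in the frame of plate between 0.0985 and 0.1105 m and angle between each of spindle0_center, spindle1_center, spindle2_center's own z axis and vertical below 0.06 rad and x of spindle1_center in the frame of plate between -0.075 and 0.075 m and y of spindle1_center in the frame of plate between -0.11 and 0.11 m and z of spindle1_center in the frame of plate between 0.0985 and 0.1105 m and x of spindle2_center in the frame of plate between -0.075 and 0.075 m and y of spindle2_center in the frame of plate between -0.11 and 0.11 m and z of spindle2_center in the frame of plate between 0.0985 and 0.1105 m and linear speed of each of spindle0, spindle1, spindle2 below 0.02 m/s and angular speed of each of spindle0, spindle1, spindle2 below 0.15 rad/s and contact force between the fingers and spindle0 below 0.01 N and contact force between the fingers and spindle1 below 0.01 N and contact force between the fingers and spindle2 below 0.01 N), for 1 s.
At the end, for the whole second after the job is handed in: Every spindle stands on the plate on its foot within 0.06 rad of vertical, foot on the plate's top, at rest; all chips lie in the trough; knob and scraper lie in the tray (all of step 4 and x of spindle0_center in the frame of plate between -0.075 and 0.075 m and y of spindle0_center in the frame of plate between -0.11 and 0.11 m and z of spindle0_center in the frame of plate between 0.0985 and 0.1105 m and angle between each of spindle0_center, spindle1_center, spindle2_center's own z axis and vertical below 0.06 rad and x of spindle1_center in the frame of plate between -0.075 and 0.075 m and y of spindle1_center in the frame of plate between -0.11 and 0.11 m and z of spindle1_center in the frame of plate between 0.0985 and 0.1105 m and x of spindle2_center in the frame of plate between -0.075 and 0.075 m and y of spindle2_center in the frame of plate between -0.11 and 0.11 m and z of spindle2_center in the frame of plate between 0.0985 and 0.1105 m and linear speed of each of spindle0, spindle1, spindle2 below 0.02 m/s and angular speed of each of spindle0, spindle1, spindle2 below 0.15 rad/s and x of knob_grip in the frame of tray between -0.1 and 0.1 m and y of knob_grip in the frame of tray between -0.08 and 0.08 m and z of knob_grip in the frame of tray between 0 and 0.09 m and x of scraper_center in the frame of tray between -0.1 and 0.1 m and y of scraper_center in the frame of tray between -0.08 and 0.08 m and z of scraper_center in the frame of tray between 0 and 0.075 m); the robot touches nothing.
It fails at once if the jar is pushed more than 30 mm (distance of jar from where it was at the start of the episode above 0.03 m).
It fails at once if the collar is pushed more than 30 mm (distance of collar from where it was at the start of the episode above 0.03 m).
It fails at once if the screwdriver is pushed more than 30 mm (distance of screwdriver from where it was at the start of the episode above 0.03 m).
Of chip0, chip1, chip2, chip3 only 2 to 4 are there at a start; the rules pass over those that are not, and their reading is None.
Of spindle0, spindle1, spindle2 only 2 to 3 are there at a start; the rules pass over those that are not, and their reading is None.
At some moment in a run one of chip0, chip1, chip2, chip3, scraper may be knocked a few centimetres aside while the robot is not near it.
It also fails if it takes over 210 s, if anything falls off the work surface, if the arm or the gripper's body presses on something with over 40 N, if the wrist force passes 120 N, or if a joint passes its speed limit or range.

## Working session

There is one attempt and no reset: what is moved stays moved. The work goes in short steps, Python scripts to look and compute and a shell command to move; the robot and the scene stay as the last step left them, time stands still between calls to the robot, and variables do not carry over. Pictures are saved under pics/ and viewed, and the job is handed in when it is done.

```bash
mkdir -p pics; ls; python3 - <<'E'
from bench import manip, get_image
import cv2, numpy as np
print(manip.get_obs(), manip.hold_point_z)
for n in ("side","top"):
    d=get_image(n); cv2.imwrite(f"pics/{n}0.png",d["color"])
    R,_=cv2.Rodrigues(np.array(d["rvec"])); print(n,d["fx"],d["fy"],d["cx"],d["cy"],-R.T@np.array(d["tvec"]).ravel(),R.tolist())
E
```

```text
pics
{'time': 0.0, 'joint_positions': array([ 1.10982069e+00,  2.17772592e-01,  1.61492453e+00, -1.29199419e-05,
        1.31129715e+00, -1.12239045e-01]), 'joint_velocities': array([-5.87709351e-04, -1.30464004e-05,  4.92815759e-04,  3.10492729e-04,
        4.27686884e-04,  7.96046827e-04]), 'joint_efforts': array([-2.31897771e-03, -3.96844983e+01, -3.03850257e+01, -4.17223446e-04,
        9.91050823e-03,  4.93612191e-07]), 'tcp_pos': array([0.2131733 , 0.58656658, 0.19406195]), 'tool_rot': array([-3.14133606e+00,  2.38790953e-03,  1.22206337e+00]), 'wrist_force': array([-0.24967178, -0.09624781, -0.91051019]), 'moment': array([-0.00208387, -0.03452197,  0.04979833]), 'grip_width': 0.08547892014041747} 0.0187
side 500.5705569748876 500.5705569748876 277.3391764978146 207.29051121874696 [0.44179453 0.78358381 0.93777939] [[-0.9745202869498091, -0.22383952264623652, 0.01435543189063497], [-0.17342708488560582, 0.711361537280247, -0.68109309900069], [0.14224365205991646, -0.6662286629827538, -0.7320560853301266]]
top 486.5195095268188 486.5195095268188 284.44903931086003 214.74486950824644 [0.47546355 0.01082068 1.3556086 ] [[-0.01026410992030935, -0.9999401532553087, 0.0037865492594320385], [-0.9932738428445573, 0.009758775449468793, -0.11537694493499628], [0.11533308791647831, -0.004945321979118587, -0.9933145637823764]]
```

View pics/top0.png

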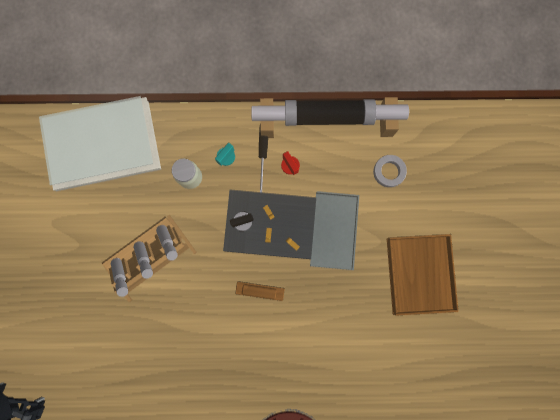

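View pics/side0.png

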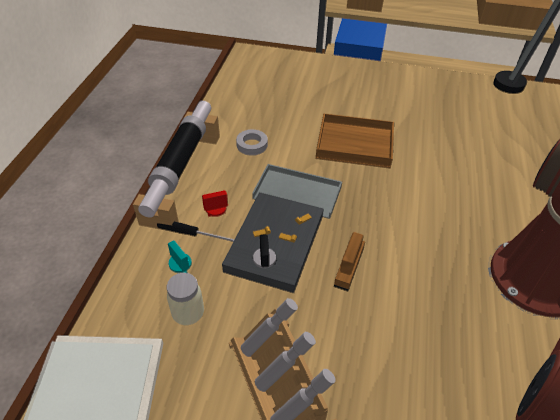

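```bash
cat > h.py <<'E'
from bench import manip, get_image
import cv2, numpy as np
from scipy.spatial.transform import Rotation as Ro
def cam(n):
    d=get_image(n); R,_=cv2.Rodrigues(np.array(d["rvec"],float)); t=np.array(d["tvec"],float).ravel()
    K=np.array([[d["fx"],0,d["cx"]],[0,d["fy"],d["cy"]],[0,0,1]])
    return dict(img=d["color"],K=K,R=R,t=t,C=-R.T@t,P=K@np.c_[R,t])
def ray(c,uv,z):
    d=c["R"].T@np.linalg.inv(c["K"])@np.array([uv[0],uv[1],1.]); return c["C"]+d*(z-c["C"][2])/d[2]
def proj(c,p):
    q=c["P"]@np.append(p,1.); return q[:2]/q[2]
def tri(cs,uvs):
    A=[];b=[]
    for c,uv in zip(cs,uvs):
        d=c["R"].T@np.linalg.inv(c["K"])@np.array([uv[0],uv[1],1.]);d/=np.linalg.norm(d)
        M=np.eye(3)-np.outer(d,d);A.append(M);b.append(M@c["C"])
    A=np.vstack(A);b=np.hstack(b);x=np.linalg.lstsq(A,b,rcond=None)[0]
    return x,np.linalg.norm(A@x-b)
def crop(c,x,y,w,h,s,name,dots=()):
    im=c["img"][y:y+h,x:x+w].copy(); im=cv2.resize(im,None,fx=s,fy=s,interpolation=cv2.INTER_CUBIC)
    for u,v in dots: cv2.circle(im,(int((u-x+.5)*s),int((v-y+.5)*s)),2,(0,0,255),-1)
    cv2.imwrite("pics/"+name,im)
def obs():
    o=manip.get_obs(); return o,np.array(o["tcp_pos"]),Ro.from_euler("xyz",o["tool_rot"])
def plan(p,yaw=None,R=None):
    "shift (mm) and rotvec in present tool axes to reach pose"
    o,tp,r=obs()
    if R is None: R=Ro.from_euler("xyz",[np.pi,0,yaw])
    s=r.inv().apply(np.array(p)-tp)*1000; v=(r.inv()*R).as_rotvec()
    print("t",round(o["time"],2),"tcp",tp.round(4),"rpy",np.array(o["tool_rot"]).round(3),"shift",s.round(1),"rot",v.round(3),"grip",round(o["grip_width"],4),"F",np.array(o["wrist_force"]).round(1))
    return s,v
E
python3 - <<'E'
from h import *
T=cam("top");S=cam("side")
crop(T,220,130,140,175,3.4,"tc.png")
crop(S,215,160,160,140,4,"sc.png")
crop(T,95,210,105,95,6,"tr.png")
crop(S,225,290,120,130,4.5,"sr.png")
E
```

```text
(no output)
```

View pics/tc.png

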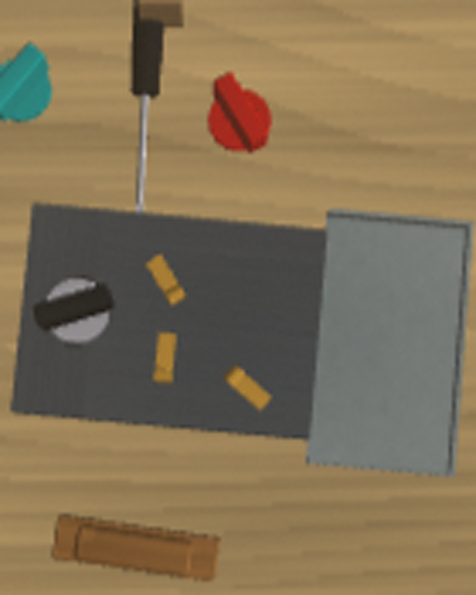

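View pics/sc.png

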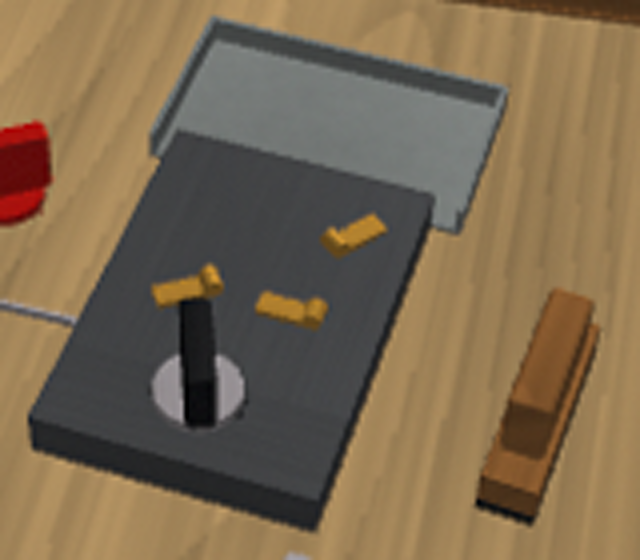

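View pics/tr.png

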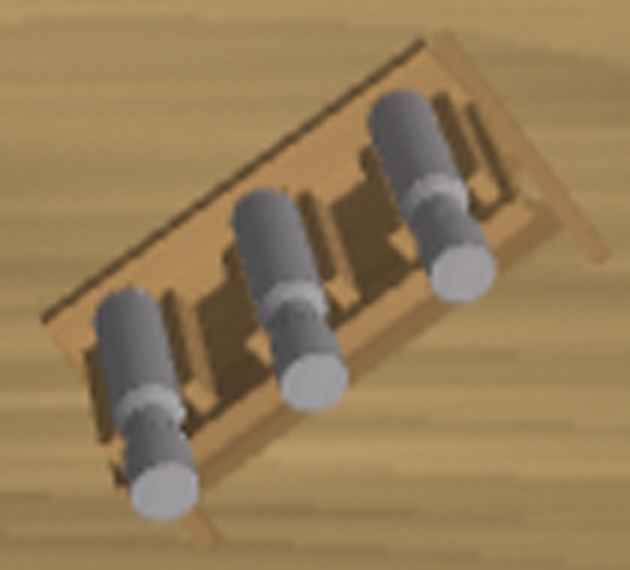

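View pics/sr.png

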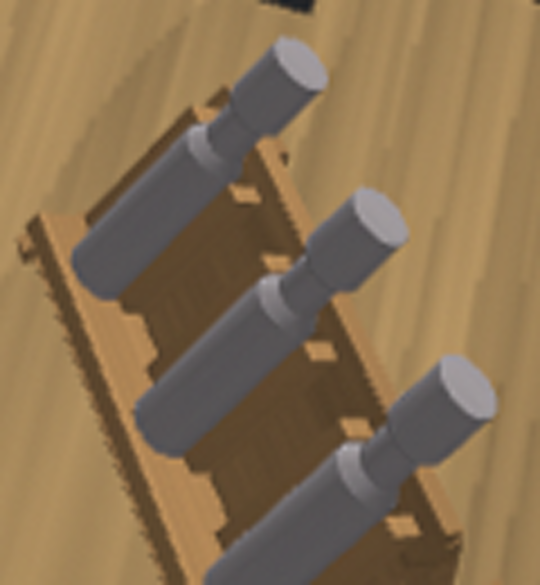

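```bash
cat >> h.py <<'E'
def unc(p,x,y,s): return np.array([x+(p[0]+.5)/s-.5,y+(p[1]+.5)/s-.5])
E
python3 - <<'E'
from h import *
T=cam("top");S=cam("side")
t=lambda p:unc(p,220,130,3.4); s=lambda p:unc(p,215,160,4)
tt=lambda p:unc(p,95,210,6); ss=lambda p:unc(p,225,290,4.5)
P={}
for n,a,b in [("NW +x+y",(34,204),(32,415)),("+y -x",(12,411),(318,500)),("-y-x",(308,439),(433,197)),("-y+x",(327,229),(178,133))]:
    x,e=tri([T,S],[t(a),s(b)]);print(n,x.round(4),round(e,4), ray(T,t(a),.032).round(4),ray(S,s(b),.032).round(4))
# knob by masks
def sp(nm,uT,uS):
    x,e=tri([T,S],[uT,uS]);print(nm,x.round(4),round(e,4))
sp("knob bar top end a(+y?)",t((37,317)),s((201,385)));sp("end b",t((111,294)),s((196,303)))
sp("flange", t((75,310)), s((199,389)))
for i,(a,b) in enumerate([((165,490),(303,63)),((314,381),(381,217)),((462,272),(467,388))]):
    pass
for i,(a,b) in enumerate([((462,272),(303,63)),((314,381),(381,217)),((165,490),(467,388))]): sp("head%d"%i,tt(a),ss(b))
# necks shoulder
for i,(a,b) in enumerate([((437,193),(210,147)),((295,300),(283,300)),((152,410),(364,473))]): sp("should%d"%i,tt(a),ss(b))
sp("scr grip top a",t((80,540)),s((573,300)));sp("b",t((189,557)),s((530,408)))
# chips
hsv=lambda c:cv2.cvtColor(c["img"],cv2.COLOR_BGR2HSV)
for c,nm,box in((T,"T",(226,192,90,66)),(S,"S",(225,195,100,95))):
    x,y,w,h=box;m=cv2.inRange(hsv(c)[y:y+h,x:x+w],(12,130,110),(30,255,255))
    n,l,st,ce=cv2.connectedComponentsWithStats(m)
    for i in range(1,n):
        if st[i,4]>25:
            cc=ce[i]+[x,y]; pts=np.argwhere(l==i)[:,::-1].astype(np.float32); print(nm,cc.round(1),st[i,4],ray(c,cc,.036).round(4))
# tray corners top rim by clicks later
E
```

```text
NW +x+y [0.6995 0.1544 0.0311] 0.0013 [0.7002 0.1544 0.032 ] [0.6983 0.155  0.032 ]
+y -x [0.5324 0.1718 0.0297] 0.001 [0.533  0.1715 0.032 ] [0.5314 0.1733 0.032 ]
-y-x [ 0.508  -0.0646  0.0294] 0.0006 [ 0.5083 -0.0644  0.032 ] [ 0.5074 -0.0622  0.032 ]
-y+x [ 0.6767 -0.0831  0.0272] 0.0021 [ 0.6774 -0.0826  0.032 ] [ 0.6739 -0.0785  0.032 ]
knob bar top end a(+y?) [0.6032 0.1468 0.0783] 0.0005
end b [0.6206 0.0895 0.0753] 0.0009
flange [0.6118 0.1206 0.0388] 0.0015
head0 [0.5175 0.287  0.1383] 0.0017
head1 [0.4734 0.3477 0.1375] 0.0014
head2 [0.4296 0.4084 0.1366] 0.0011
should0 [0.5524 0.3085 0.0934] 0.003
should1 [0.5074 0.3688 0.0933] 0.0023
should2 [0.4619 0.4296 0.0914] 0.0012
scr grip top a [0.426  0.1074 0.1557] 0.0123
b [ 0.42    0.0325 -0.0353] 0.0095
T [268.2 211.7] 72 [0.6375 0.0485 0.036 ]
T [268.1 234.7] 72 [0.5746 0.0492 0.036 ]
T [292.6 243.7] 72 [ 0.5494 -0.0171  0.036 ]
S [303.6 217.7] 69 [ 0.5477 -0.0188  0.036 ]
S [260.8 231.3] 78 [0.6375 0.0475 0.036 ]
S [287.4 236.5] 80 [0.5735 0.0481 0.036 ]
```

```bash
python3 - <<'E'
from h import *
T=cam("top");S=cam("side")
t=lambda p:unc(p,220,130,3.4); s=lambda p:unc(p,215,160,4)
def sp(nm,uT,uS):
    x,e=tri([T,S],[uT,uS]);print(nm,x.round(4),round(e,4)); return x
a=sp("scr grip top +y",t((80,540)),s((530,408)));b=sp("-y",t((189,557)),s((573,300)))
print("mid",(a+b)/2,"dir",np.degrees(np.arctan2(*(b-a)[[1,0]])))
crop(T,380,225,85,95,6,"tt.png"); crop(S,305,105,100,70,6,"st.png")
plan([.612,.119,.16],.295)
E
```

```text
scr grip top +y [0.4301 0.1142 0.07  ] 0.0025
-y [0.4162 0.0306 0.0672] 0.0024
mid [0.42316375 0.07242688 0.06859669] dir -99.41968736086484
t 0.4 tcp [0.2135 0.5873 0.1952] rpy [-3.142  0.     1.222] shift [-303.9  534.5   35.3] rot [0.    0.    0.927] grip 0.0854 F [-0.3 -0.6  0. ]
```

View pics/tt.png

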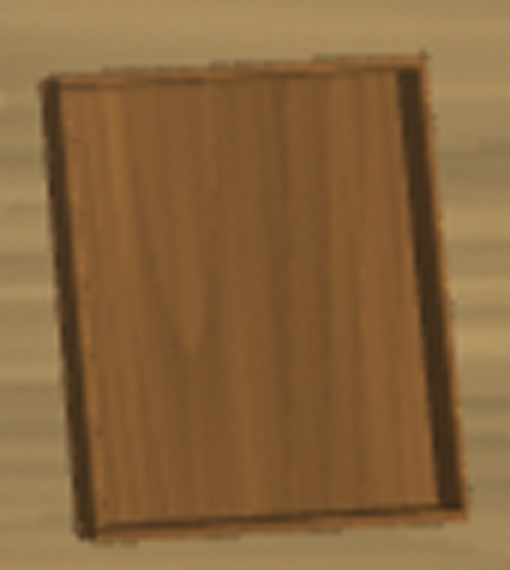

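View pics/st.png

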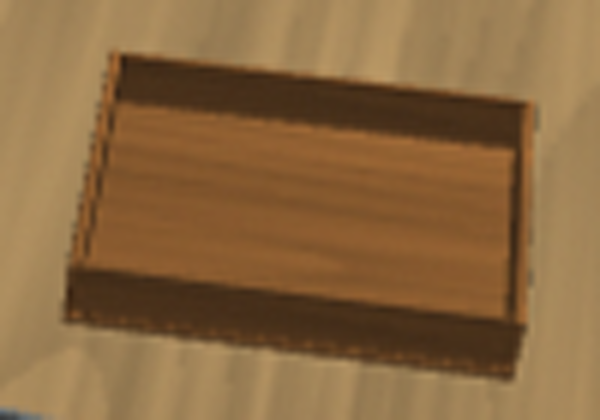

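```bash
python3 -m jog '[[[-20,35,-5,0,0,0,60],[-40,70,-10,0,0,0,60],[-60,105,-15,0,0,0,60],[-80,140,-20,0,0,0,60],[-100,175,-20,0,0,0,60]]]' 60
python3 -m jog '[[[-20,35,0,0,0,0,60],[-40,70,0,0,0,0,60],[-60,105,0,0,0,0,60],[-80,140,0,0,0,0,60],[-100,175,0,0,0,0,60]]]'
python3 - <<'E'
from h import *
T=cam("top");S=cam("side")
f=lambda p:unc(p,380,225,6); g=lambda p:unc(p,305,105,6)
pts=[]
for a,b in [((42,80),(68,268)),((425,55),(112,53)),((468,518),(535,103)),((82,540),(525,325))]:
    x,e=tri([T,S],[f(a),g(b)]); y=ray(T,f(a),.035); pts.append(y); print(x.round(4),round(e,4),y.round(4))
print(np.mean(pts,0))
plan([.612,.119,.16],.295)
E
```

```text
time: 0.82
tcp_pos: [0.3452, 0.4327, 0.2167]
tool_rot: [3.14, -0.002, 1.223]
wrist_force: [0.3, 0.7, -0.4]
grip_width: 0.0511
time: 1.23
tcp_pos: [0.4767, 0.2774, 0.2171]
tool_rot: [3.14, -0.003, 1.223]
wrist_force: [0.6, 0.4, -0.1]
grip_width: 0.0513
[ 0.5622 -0.272   0.0393] 0.0002 [ 0.5626 -0.2729  0.035 ]
[ 0.5713 -0.4484  0.032 ] 0.0017 [ 0.5722 -0.4473  0.035 ]
[ 0.363  -0.4569  0.0332] 0.003 [ 0.3653 -0.4562  0.035 ]
[ 0.3562 -0.2827  0.0392] 0.0023 [ 0.3575 -0.2836  0.035 ]
[ 0.46440603 -0.36499062  0.035     ]
t 1.33 tcp [0.4793 0.2745 0.2171] rpy [ 3.137e+00 -1.000e-03  1.216e+00] shift [-99.8 178.2  57.7] rot [ 0.003 -0.003  0.921] grip 0.051 F [-0.4  0.6 -0.6]
```

```bash
python3 -m jog '[[[-20,36,0,0,0,0.12,60],[-40,72,0,0,0,0.24,60],[-60,108,0,0,0,0.36,60],[-80,144,5,0,0,0.48,60],[-100,178,10,0,0,0.6,60]]]' 
python3 -m jog '[[[0,0,5,0,0,0.11,60],[0,0,10,0,0,0.22,60],[0,0,15,0,0,0.32,60],[0,0,20,0,0,0.32,60],[0,0,20,0,0,0.32,60]]]'
python3 - <<'E'
from h import *
T=cam("top");S=cam("side")
crop(T,200,170,120,90,6,"k1t.png"); crop(S,200,150,130,140,4,"k1s.png")
plan([.612,.119,.048],.295)
E
```

```text
time: 1.75
tcp_pos: [0.6114, 0.1202, 0.2088]
tool_rot: [3.138, -0.005, 0.611]
wrist_force: [0.6, 0.4, -0.2]
grip_width: 0.051
time: 2.17
tcp_pos: [0.6104, 0.1207, 0.1872]
tool_rot: [3.141, -0.004, 0.294]
wrist_force: [-0.9, -0.1, -0.5]
grip_width: 0.0512
t 2.27 tcp [0.6111 0.1208 0.1885] rpy [ 3.141 -0.005  0.294] shift [ -0.5   1.8 140.5] rot [ 0.001 -0.005 -0.001] grip 0.0509 F [-0.4 -0.1 -0.7]
```

View pics/k1s.png

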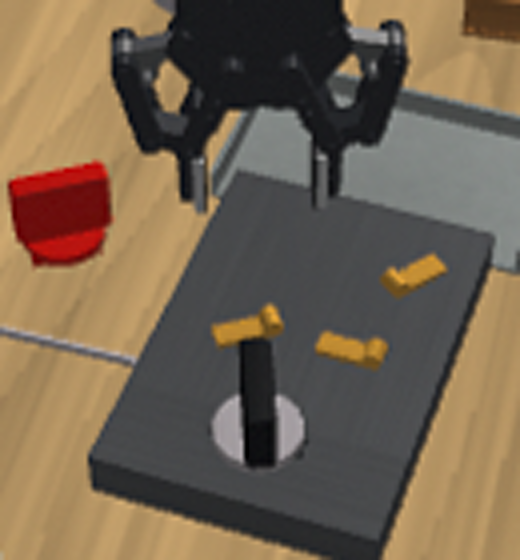

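The black knob (side view, about (262,250)) is under the open fingers and nothing else is in the way. I'll descend and grip it.

```bash
python3 -m jog '[[[0,2,30,0,0,0,60],[0,2,60,0,0,0,60],[0,2,90,0,0,0,60],[0,2,115,0,0,0,60],[0,2,125,0,0,0,60]]]' 60
python3 - <<'E'
from h import *
plan([.612,.119,.048],.295)
E
python3 -m jog '[[[0,0,8,0,0,0,60],[0,0,14,0,0,0,60],[0,0,14,0,0,0,0],[0,0,14,0,0,0,0],[0,0,14,0,0,0,0]]]' 60
python3 -m jog '[[[0,0,0,0,0,0,0],[0,0,0,0,0,0,0],[0,0,0,0,0,0,0]]]' 60
```

```text
time: 2.68
tcp_pos: [0.6091, 0.1192, 0.0595]
tool_rot: [-3.141, 0.001, 0.295]
wrist_force: [-0.4, 0.2, -0.6]
grip_width: 0.0511
t 2.68 tcp [0.6091 0.1192 0.0595] rpy [-3.141e+00  1.000e-03  2.950e-01] shift [ 2.7  1.  11.5] rot [-0.     0.001  0.   ] grip 0.0511 F [-0.4  0.2 -0.6]
time: 3.1
tcp_pos: [0.6111, 0.1194, 0.0475]
tool_rot: [3.141, -0.003, 0.296]
wrist_force: [-0.3, -0.5, -0.2]
grip_width: 0.016
time: 3.35
tcp_pos: [0.6113, 0.1194, 0.0481]
tool_rot: [3.141, -0.004, 0.296]
wrist_force: [-0.1, 0.5, -1.7]
grip_width: 0.013
```

```bash
python3 - <<'E'
from h import *
T=cam("top");S=cam("side")
crop(S,200,150,130,140,4,"k2s.png"); crop(T,200,170,120,90,6,"k2t.png")
plan([.612,.119,.048],.295)
E
```

```text
t 3.45 tcp [0.6113 0.1195 0.0479] rpy [ 3.141 -0.004  0.296] shift [ 0.5  0.7 -0.1] rot [ 0.    -0.004  0.001] grip 0.0133 F [ 0.4  0.2 -0.9]
```

View pics/k2s.png

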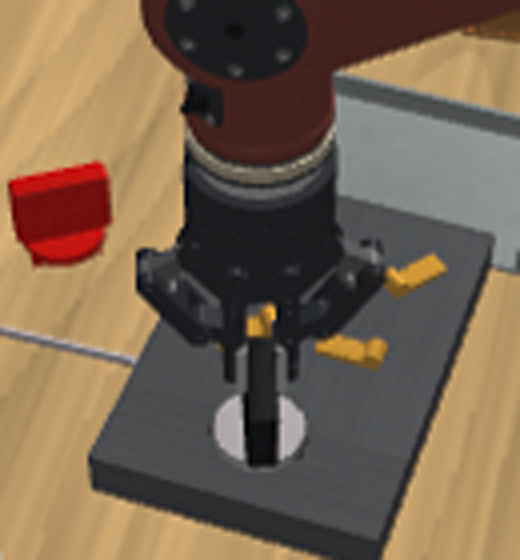

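The bar is between the pads. Next I'll turn it anticlockwise, which is negative about the tool's z.

```bash
python3 -m jog '[[[0,0,0,0,0,-0.1,0],[0,0,0,0,0,-0.2,0],[0,0,0,0,0,-0.3,0],[0,0,0,0,0,-0.4,0],[0,0,0,0,0,-0.5,0]]]' 80
python3 -m jog '[[[0,0,0,0,0,-0.1,0],[0,0,0,0,0,-0.2,0],[0,0,0,0,0,-0.3,0],[0,0,0,0,0,-0.4,0],[0,0,0,0,0,-0.5,0]]]'
python3 - <<'E'
from h import *
S=cam("side");T=cam("top")
crop(S,200,150,130,140,4,"k3s.png"); crop(T,200,170,120,90,6,"k3t.png")
plan([.612,.119,.048],1.469); print(manip.get_obs()["moment"])
E
```

```text
time: 3.87
tcp_pos: [0.6111, 0.1195, 0.0479]
tool_rot: [3.14, -0.003, 0.801]
wrist_force: [-0.5, -0.3, -1.8]
grip_width: 0.0115
time: 4.28
tcp_pos: [0.6111, 0.1193, 0.048]
tool_rot: [3.139, -0.001, 1.306]
wrist_force: [0.3, -0.8, -1.3]
grip_width: 0.0116
t 4.38 tcp [0.6111 0.1193 0.0479] rpy [ 3.139e+00 -1.000e-03  1.300e+00] shift [-0.1  1.  -0.1] rot [ 0.003 -0.001 -0.169] grip 0.0115 F [-0.1 -0.1 -1.7]
[-0.11286803  0.02209529 -0.00227394]
```

View pics/k3s.png

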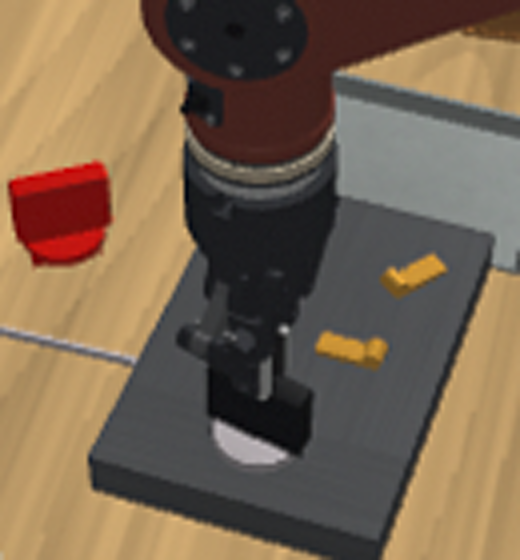

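The knob turns with the gripper. I'll do the last 0.17 rad and then a small test lift.

```bash
python3 -m jog '[[[0,0,0,0,0,-0.09,0],[0,0,0,0,0,-0.17,0],[0,0,0,0,0,-0.17,0],[0,0,0,0,0,-0.17,0],[0,0,0,0,0,-0.17,0]]]'
python3 -m jog '[[[0,0,-5,0,0,0,0],[0,0,-10,0,0,0,0],[0,0,-15,0,0,0,0],[0,0,-15,0,0,0,0]]]'
python3 - <<'E'
from h import *
S=cam("side");T=cam("top")
crop(S,200,150,130,140,4,"k4s.png"); crop(T,200,170,120,90,6,"k4t.png")
plan([.612,.119,.2],1.469); print(manip.get_obs()["moment"])
E
```

```text
time: 4.8
tcp_pos: [0.6111, 0.1192, 0.048]
tool_rot: [3.138, -0.001, 1.468]
wrist_force: [0.0, -0.7, -2.5]
grip_width: 0.0116
time: 5.13
tcp_pos: [0.6125, 0.1195, 0.0649]
tool_rot: [3.135, -0.001, 1.467]
wrist_force: [0.2, -0.5, -1.9]
grip_width: 0.0115
t 5.23 tcp [0.6117 0.1194 0.0638] rpy [ 3.137e+00 -1.000e-03  1.467e+00] shift [  -0.2    1.  -136.2] rot [ 0.005 -0.001 -0.002] grip 0.0118 F [-0.7  0.3 -1.6]
[0.02054458 0.05717866 0.03203219]
```

View pics/k4s.png

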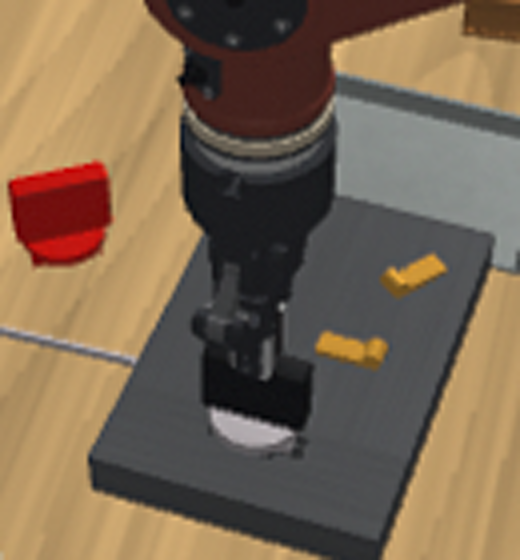

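The knob is out. I'll raise it and carry it over to the tray.

```bash
python3 -m jog '[[[0,0,-25,0,0,0,0],[0,0,-50,0,0,0,0],[0,0,-75,0,0,0,0],[-20,-3,-100,0,0,0,0],[-50,-8,-125,0,0,0,0]]]'
python3 -m jog '[[[-38,-6,0,0,0,0,0],[-76,-12,0,0,0,0,0],[-114,-18,0,0,0,0,0],[-152,-25,0,0,0,0,0],[-190,-31,0,0,0,0,0]]]'
python3 -m jog '[[[-38,-6,0,0,0,0.05,0],[-76,-12,0,0,0,0.1,0],[-114,-18,0,0,0,0.2,0],[-152,-25,0,0,0,0.3,0],[-190,-31,0,0,0,0.4,0]]]'
python3 - <<'E'
from h import *
plan([.467,-.410,.15],.05)
E
```

```text
time: 5.65
tcp_pos: [0.598, 0.0722, 0.1898]
tool_rot: [3.137, -0.002, 1.471]
wrist_force: [-0.6, -0.6, -1.4]
grip_width: 0.0116
time: 6.07
tcp_pos: [0.5472, -0.1151, 0.1892]
tool_rot: [3.136, -0.003, 1.471]
wrist_force: [0.8, 0.5, -1.5]
grip_width: 0.0116
time: 6.48
tcp_pos: [0.4963, -0.3026, 0.1884]
tool_rot: [3.138, -0.005, 1.066]
wrist_force: [0.8, 0.8, -1.5]
grip_width: 0.0117
t 6.48 tcp [ 0.4963 -0.3026  0.1884] rpy [ 3.138 -0.005  1.066] shift [-108.4   26.2   38. ] rot [ 1.000e-03 -6.000e-03  1.016e+00] grip 0.0117 F [ 0.8  0.8 -1.5]
```

```bash
python3 -m jog '[[[-22,5,5,0,0,0.12,0],[-44,10,10,0,0,0.24,0],[-66,16,20,0,0,0.36,0],[-88,21,30,0,0,0.48,0],[-108,26,38,0,0,0.6,0]]]'
python3 -m jog '[[[0,0,0,0,0,0.12,0],[0,0,0,0,0,0.24,0],[0,0,0,0,0,0.36,0],[0,0,0,0,0,0.415,0],[0,0,0,0,0,0.415,0]]]'
python3 - <<'E'
from h import *
S=cam("side"); crop(S,285,80,130,110,5,"k5s.png")
plan([.467,-.410,.046],.05)
E
```

```text
time: 6.9
tcp_pos: [0.4661, -0.4106, 0.149]
tool_rot: [-3.141, -0.005, 0.459]
wrist_force: [1.1, 0.5, -1.1]
grip_width: 0.0117
time: 7.32
tcp_pos: [0.4658, -0.4104, 0.1485]
tool_rot: [-3.138, -0.004, 0.043]
wrist_force: [-0.3, -0.5, -2.6]
grip_width: 0.0115
t 7.37 tcp [ 0.4659 -0.4104  0.1487] rpy [-3.138 -0.004  0.045] shift [  0.7   0.  102.7] rot [-0.003 -0.004 -0.005] grip 0.0114 F [-0.2 -0.5 -2.2]
```

View pics/k5s.png

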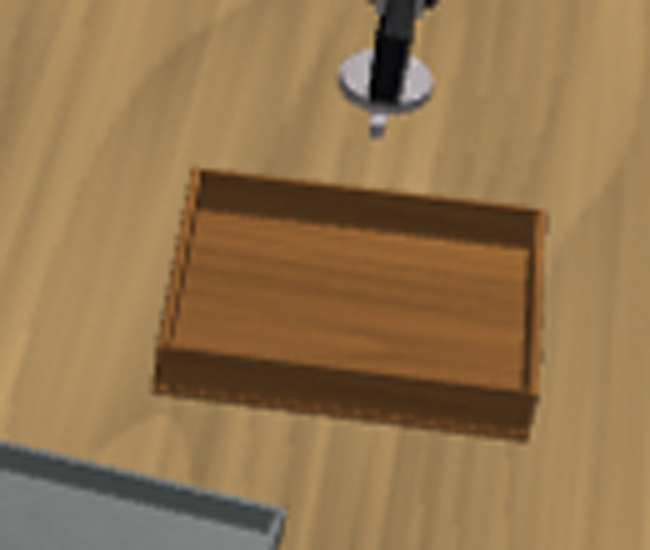

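```bash
python3 -m jog '[[[0,0,30,0,0,0,0],[0,0,60,0,0,0,0],[0,0,85,0,0,0,0],[0,0,100,0,0,0,0],[0,0,104,0,0,0,0]]]'
python3 -m jog '[[[0,0,0,0,0,0,0],[0,0,0,0,0,0,50],[0,0,0,0,0,0,50],[0,0,0,0,0,0,50],[0,0,0,0,0,0,50]]]'
python3 -m jog '[[[0,0,-20,0,0,0,50],[0,0,-50,0,0,0,50],[0,0,-85,0,0,0,50],[0,0,-120,0,0,0,50],[0,0,-150,0,0,0,50]]]'
python3 - <<'E'
from h import *
S=cam("side");T=cam("top"); crop(S,285,80,130,110,5,"k6s.png"); crop(T,220,170,140,135,4,"t6.png")
plan([.4232,.0724,.2],1.5)
E
```

```text
time: 7.78
tcp_pos: [0.4639, -0.4072, 0.0403]
tool_rot: [-3.132, 0.001, 0.046]
wrist_force: [-1.0, 1.4, -2.2]
grip_width: 0.0117
time: 8.2
tcp_pos: [0.4651, -0.4085, 0.0425]
tool_rot: [-3.135, -0.002, 0.047]
wrist_force: [0.1, -0.9, 0.1]
grip_width: 0.0427
time: 8.62
tcp_pos: [0.4657, -0.4103, 0.1965]
tool_rot: [-3.138, -0.004, 0.047]
wrist_force: [0.2, -0.7, -0.4]
grip_width: 0.0431
t 8.72 tcp [ 0.4687 -0.4137  0.2022] rpy [ 3.135 -0.012  0.047] shift [ -22.7 -487.7   -1.3] rot [ 0.014 -0.005 -1.453] grip 0.0426 F [ 1.  -0.9  0.5]
```

View pics/k6s.png

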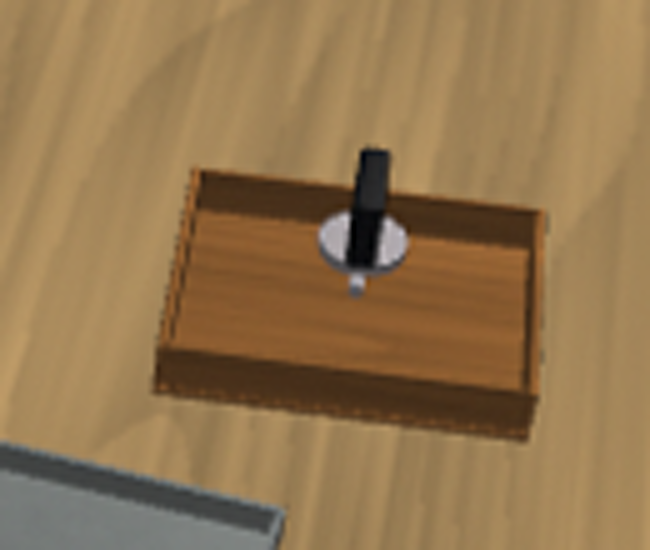

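View pics/t6.png

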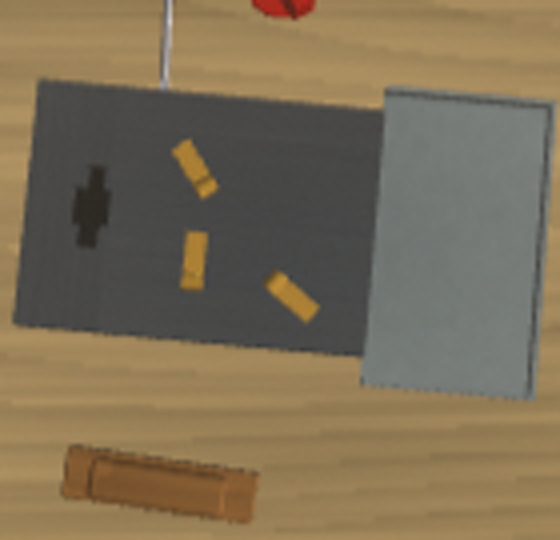

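```bash
python3 -m jog '[[[-2,-38,0,0,0,0,50],[-4,-76,0,0,0,0,50],[-6,-114,0,0,0,0,50],[-8,-152,0,0,0,0,50],[-9,-190,0,0,0,0,50]]]'
python3 -m jog '[[[-2,-38,0,0,0,0.04,50],[-4,-76,0,0,0,0.08,50],[-6,-114,0,0,0,0.12,50],[-8,-152,0,0,0,0.16,50],[-9,-190,0,0,0,0.2,50]]]'
python3 - <<'E'
from h import *
S=cam("side");T=cam("top"); crop(T,230,270,70,40,10,"s7t.png"); crop(S,310,220,80,80,7,"s7s.png")
f=lambda p:unc(p,220,170,4)
print(ray(T,f((157,487)),.075),[ray(T,f(p),.03).round(4) for p in((75,470),(248,496))])
plan([.4232,.0724,.12],-.164)
E
```

```text
time: 9.13
tcp_pos: [0.4502, -0.2227, 0.2008]
tool_rot: [3.135, -0.013, 0.046]
wrist_force: [0.8, -0.3, -0.6]
grip_width: 0.0428
time: 9.55
tcp_pos: [0.4318, -0.0317, 0.1996]
tool_rot: [3.138, -0.015, -0.156]
wrist_force: [0.5, 0.2, 0.9]
grip_width: 0.0425
[0.42410338 0.07304046 0.075     ] [array([0.4342, 0.1304, 0.03  ]), array([0.4157, 0.014 , 0.03  ])]
t 9.65 tcp [ 0.4314 -0.0286  0.1993] rpy [ 3.14  -0.014 -0.148] shift [-24.1 -98.8  78.8] rot [ 0.002 -0.014  0.016] grip 0.0427 F [-0.4 -0.7 -0.1]
```

View pics/s7t.png

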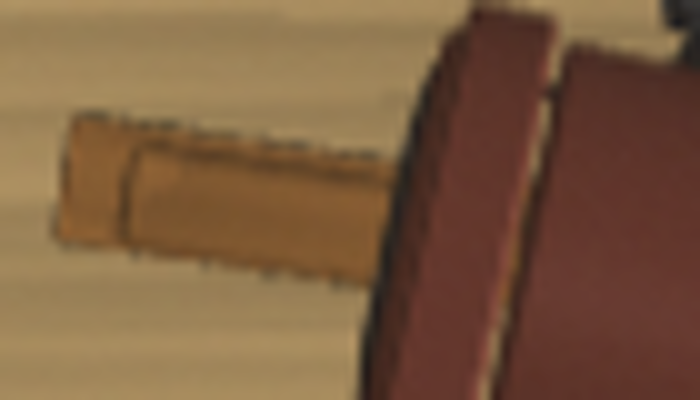

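View pics/s7s.png

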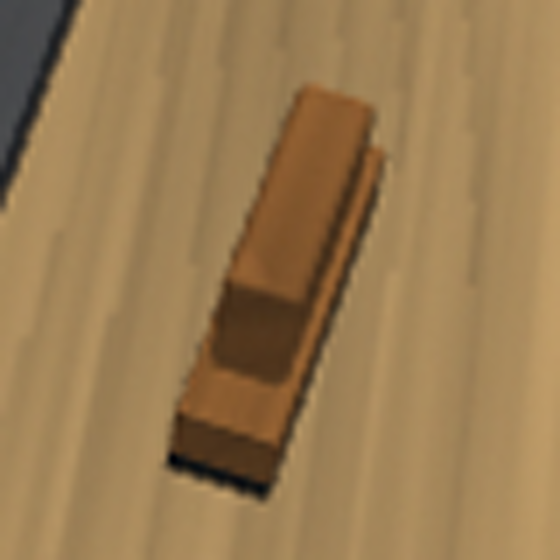

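```bash
python3 -m jog '[[[-8,-33,5,0,0.01,0.0,50],[-16,-66,15,0,0.01,0,50],[-23,-99,30,0,0.01,0,50],[-23,-99,50,0,0.01,0,50],[-23,-99,75,0,0.01,0,50]]]'
python3 - <<'E'
from h import *
S=cam("side"); 
print(ray(S,unc((306,192),310,220,7),.075))
plan([.424,.0727,.037],-.157)
E
```

```text
time: 10.07
tcp_pos: [0.4259, 0.0737, 0.1248]
tool_rot: [3.14, -0.029, -0.143]
wrist_force: [0.0, -0.0, -0.2]
grip_width: 0.0423
[0.42047762 0.07505506 0.075     ]
t 10.12 tcp [0.4209 0.0728 0.1186] rpy [ 3.138 -0.017 -0.145] shift [ 1.7 -0.6 81.6] rot [ 0.003 -0.017  0.012] grip 0.0427 F [-2.6 -0.5 -2.8]
```

```bash
python3 -m jog '[[[1,0,20,0,-0.017,0.01,50],[1,0,40,0,-0.017,0.01,50],[1,0,58,0,-0.017,0.01,50],[1,0,72,0,-0.017,0.01,50],[1,0,78,0,-0.017,0.01,50]]]' 60
python3 - <<'E'
from h import *
plan([.424,.0727,.037],-.157)
S=cam("side");crop(S,290,200,110,110,5,"s8s.png")
E
```

```text
time: 10.53
tcp_pos: [0.4217, 0.0714, 0.039]
tool_rot: [3.138, 0.003, -0.156]
wrist_force: [-0.0, -0.1, -0.2]
grip_width: 0.0428
t 10.53 tcp [0.4217 0.0714 0.039 ] rpy [ 3.138e+00  3.000e-03 -1.560e-01] shift [ 2.1 -1.7  2. ] rot [0.004 0.003 0.001] grip 0.0428 F [-0.  -0.1 -0.2]
```

View pics/s8s.png

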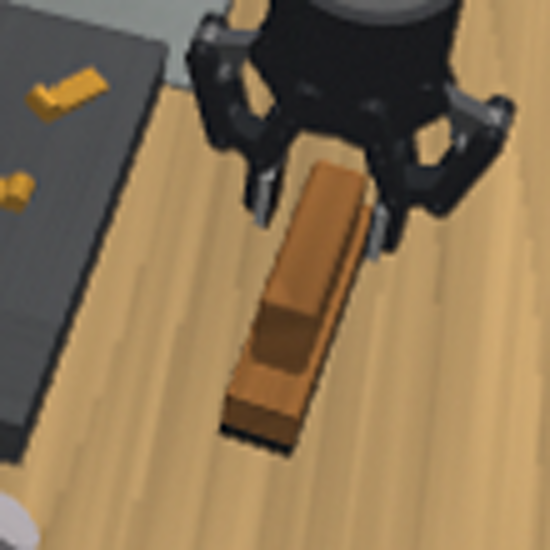

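Both fingers straddle the grip (side view, about (352,250)). I'll close and lift.

```bash
python3 -m jog '[[[2,-2,1,0,0,0,50],[2,-2,1,0,0,0,0],[2,-2,1,0,0,0,0],[2,-2,1,0,0,0,0],[2,-2,1,0,0,0,0]]]' 80
python3 -m jog '[[[0,0,0,0,0,0,0],[0,0,0,0,0,0,0],[0,0,0,0,0,0,0]]]' 80
python3 -c "
from h import *
plan([.424,.0727,.037],-.157)"
python3 -m jog '[[[0,0,-20,0,0,0,0],[0,0,-50,0,0,0,0],[0,0,-80,0,0,0,0],[0,0,-105,0,0,0,0],[0,0,-105,0,0,0,0]]]'
python3 - <<'E'
from h import *
S=cam("side");crop(S,270,170,140,130,5,"s9s.png")
c=np.array([.6047,.0447]);r=Ro.from_euler("z",-.102)
p=np.r_[c,0]+r.apply([-.008,.062,0]);print(p)
plan([p[0],p[1],.1],-1.673)
E
```

```text
time: 11.0
tcp_pos: [0.429, 0.0726, 0.0427]
tool_rot: [3.138, -0.005, -0.155]
wrist_force: [-1.2, -2.0, 13.8]
grip_width: 0.0006
time: 11.25
tcp_pos: [0.43, 0.0726, 0.0438]
tool_rot: [3.138, -0.008, -0.155]
wrist_force: [-0.1, 0.4, -0.5]
grip_width: 0.0
t 11.25 tcp [0.43   0.0726 0.0438] rpy [ 3.138 -0.008 -0.155] shift [-6.   0.8  6.7] rot [ 0.003 -0.008  0.002] grip 0.0 F [-0.1  0.4 -0.5]
time: 11.67
tcp_pos: [0.4333, 0.0733, 0.1543]
tool_rot: [3.14, -0.018, -0.155]
wrist_force: [1.5, 0.2, -0.2]
grip_width: 0.0002
[0.60305462 0.10719234 0.        ]
t 11.72 tcp [0.4317 0.0732 0.1517] rpy [ 3.139 -0.014 -0.155] shift [163.3 -60.1  53.9] rot [-0.009 -0.013  1.518] grip -0.0001 F [-0.4  0.7  0.6]
```

View pics/s9s.png

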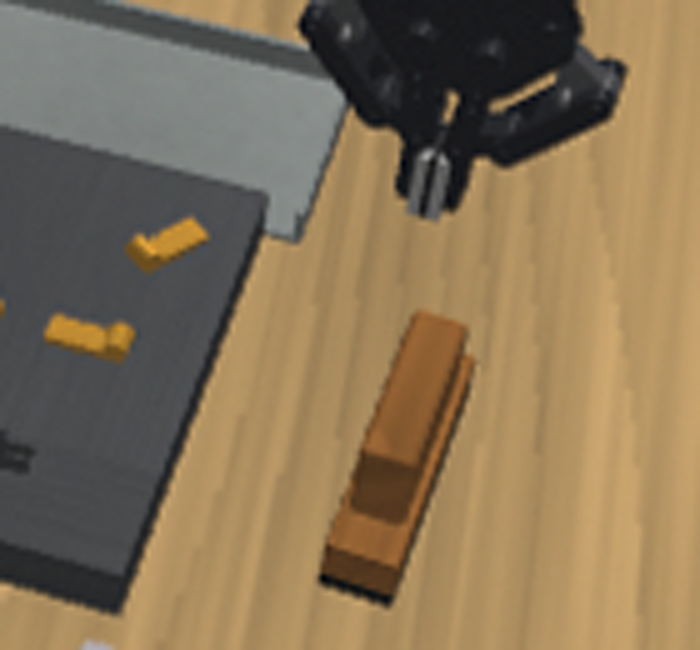

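```bash
python3 - <<'E'
from h import *
S=cam("side");T=cam("top")
crop(T,220,170,140,135,5,"t10.png")
crop(S,300,200,100,110,6,"s10.png")
E
```

```text
(no output)
```

View pics/t10.png

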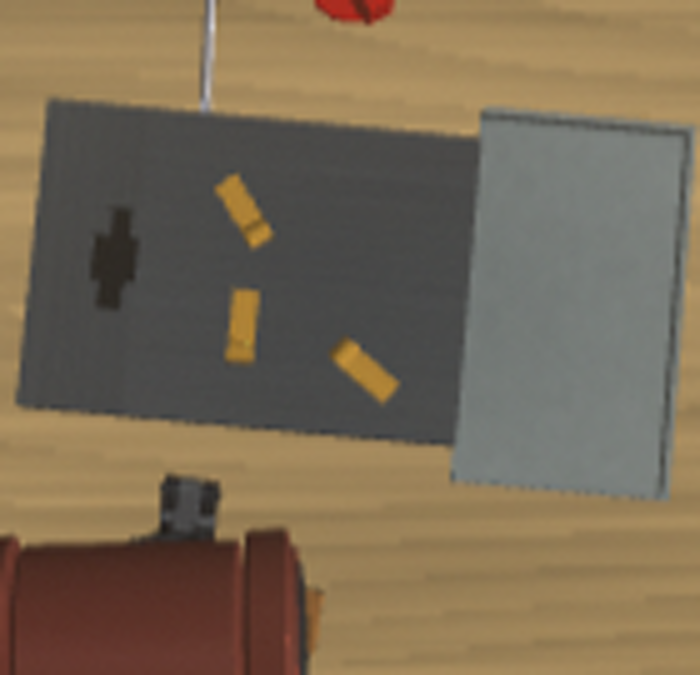

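View pics/s10.png

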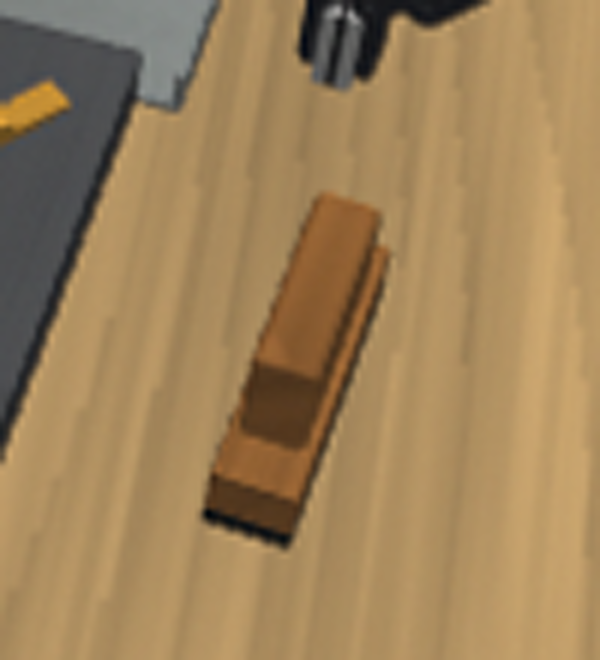

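```bash
python3 - <<'E'
from h import *
S=cam("side");T=cam("top")
for p in([.4217,.0714,.039],[.4217,.0714,.052],[.424,.0727,.075],[.424,.0727,.03]): print(p,proj(S,p).round(1),proj(T,p).round(1))
o,tp,r=obs();print(tp,proj(S,tp),proj(T,tp))
a,b=unc((325,200),300,200,6),0
# side edge lines of grip end faces at bench: foot bottom near corners
for p in((210,520),(290,545)): print(ray(S,unc(p,300,200,6),.002).round(4))
for p in((322,380),(255,362),(325,193),(380,213)): print(ray(S,unc(p,300,200,6),.075).round(4))
E
```

```text
[0.4217, 0.0714, 0.039] [350.9 255.6] [260.1 291.7]
[0.4217, 0.0714, 0.052] [351.7 252.1] [259.9 291.9]
[0.424, 0.0727, 0.075] [351.8 245.9] [259.  291.4]
[0.424, 0.0727, 0.03] [349.4 258.3] [259.8 290.7]
[0.42746691 0.07310081 0.14670137] [354.36787878 224.38521842] [257.43097274 291.18930248]
[0.4456 0.1362 0.002 ]
[0.4152 0.1402 0.002 ]
[0.4152 0.1183 0.075 ]
[0.4396 0.116  0.075 ]
[0.4248 0.031  0.075 ]
[0.4036 0.0359 0.075 ]
```

```bash
python3 - <<'E'
from h import *
for i in range(4):
    S=cam("side"); o,tp,r=obs(); print(o["time"],tp.round(4),np.array(o["tool_rot"]).round(3),np.array(o["joint_positions"]).round(4))
print(proj(S,tp)); crop(S,320,160,80,100,6,"s11.png",[proj(S,tp)])
E
```

```text
11.9667 [0.4275 0.0731 0.1467] [ 3.138e+00 -3.000e-03 -1.550e-01] [ 0.0108 -0.1587  2.0939 -0.0049  1.2038  0.1677]
12.0167 [0.4277 0.0731 0.1468] [ 3.138 -0.004 -0.155] [ 0.0108 -0.1586  2.0935 -0.0049  1.2038  0.1677]
12.0667 [0.428  0.0731 0.1471] [ 3.138 -0.004 -0.155] [ 0.0108 -0.1587  2.0931 -0.0049  1.2038  0.1676]
12.1167 [0.4282 0.0731 0.1474] [ 3.138 -0.005 -0.155] [ 0.0108 -0.159   2.0927 -0.0049  1.2038  0.1677]
[354.03906714 224.097433  ]
```

View pics/s11.png

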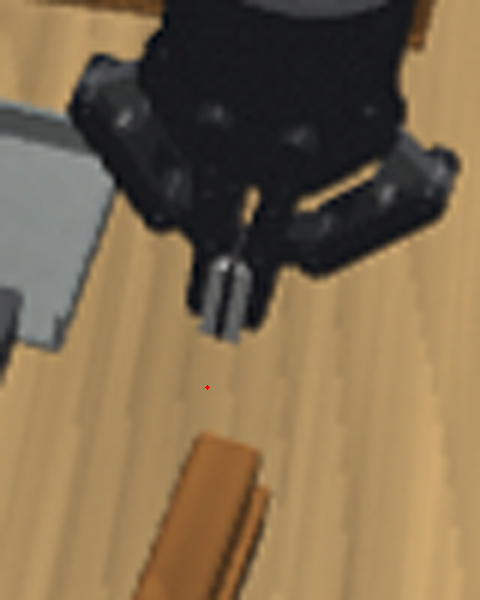

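```bash
python3 - <<'E'
from h import *
S=cam("side")
for p,f in (([.6113,.1195,.0479],lambda q:unc(q,200,150,4)),([.6111,.1208,.1885],0),([.6117,.1194,.0638],0),([.4659,-.4104,.1487],0),([.4217,.0714,.039],0)):
    print(p,proj(S,p).round(1))
u=proj(S,[.6113,.1195,.0479]); print("k2s crop",(u-[200,150]+.5)*4)
u=proj(S,[.6111,.1208,.1885]); print("k1s crop",(u-[200,150]+.5)*4)
u=proj(S,[.4659,-.4104,.1487]); print("k5s crop",(u-[285,80]+.5)*5)
u=proj(S,[.4217,.0714,.039]); print("s8s crop",(u-[290,200]+.5)*5)
E
```

```text
[0.6113, 0.1195, 0.0479] [264.2 254. ]
[0.6111, 0.1208, 0.1885] [263.8 212. ]
[0.6117, 0.1194, 0.0638] [264.  249.5]
[0.4659, -0.4104, 0.1487] [361.9  92.3]
[0.4217, 0.0714, 0.039] [350.9 255.6]
k2s crop [258.85799924 417.94318899]
k1s crop [257.27882321 249.89431603]
k5s crop [386.82479669  64.21876687]
s8s crop [307.22025264 280.5069541 ]
```

```bash
python3 -m jog '[[[0,35,0,0,0,0,0],[0,70,0,0,0,0,0],[0,105,10,0,0,0,0],[5,135,30,0,0,0,0],[5,135,50,0,0,0,0]]]' 40
python3 -m jog '[[[0,0,20,0,0,0,0],[0,0,40,0,0,0,0],[0,0,40,0,0,0,0],[0,0,40,0,0,0,0]]]'
python3 - <<'E'
from h import *
S=cam("side");T=cam("top")
o,tp,r=obs(); print(o["time"],tp.round(4),proj(S,tp),proj(T,tp),o["wrist_force"])
crop(S,310,140,100,100,6,"p1s.png",[proj(S,tp)]);crop(T,240,240,110,100,6,"p1t.png",[proj(T,tp)])
E
```

```text
time: 12.58
tcp_pos: [0.4143, -0.0662, 0.099]
tool_rot: [3.135, -0.01, -0.16]
wrist_force: [-0.0, 0.1, -0.4]
grip_width: -0.0
time: 12.92
tcp_pos: [0.4131, -0.0661, 0.0578]
tool_rot: [3.135, -0.006, -0.16]
wrist_force: [0.3, -0.6, 0.0]
grip_width: -0.0002
13.0167 [ 0.4155 -0.0666  0.0599] [361.79398473 206.34133634] [312.23427161 293.90018118] [-0.44357439 -0.18469616  0.18944084]
```

View pics/p1s.png

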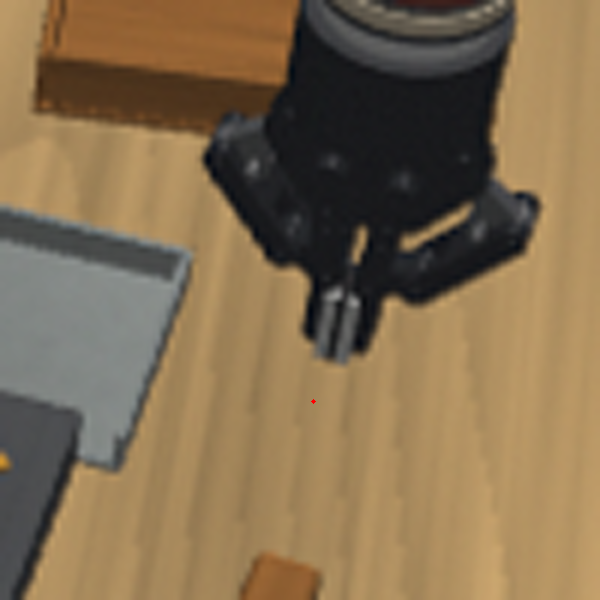

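View pics/p1t.png

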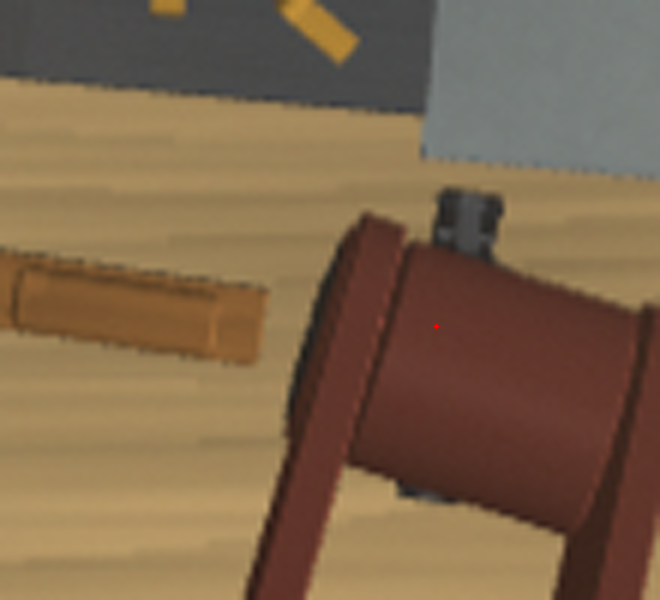

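```bash
python3 -m jog '[[[0,0,15,0,0,0,0],[0,0,30,0,0,0,0],[0,0,38,0,0,0,0],[0,0,38,0,0,0,0]]]'
python3 -m jog '[[[0,0,5,0,0,0,0],[0,0,8,0,0,0,0],[0,0,8,0,0,0,0]]]'
python3 - <<'E'
from h import *
S=cam("side")
o,tp,r=obs(); print(o["time"],tp.round(4),proj(S,tp),o["wrist_force"])
crop(S,310,140,100,100,6,"p2s.png",[proj(S,tp)])
c=[proj(cam("top"),tp+[0,0,h]) for h in(0,.1)];print(c)
E
```

```text
time: 13.35
tcp_pos: [0.4152, -0.0664, 0.0214]
tool_rot: [3.135, -0.009, -0.159]
wrist_force: [-0.4, 0.4, -0.1]
grip_width: -0.0003
time: 13.6
tcp_pos: [0.4154, -0.0665, 0.0135]
tool_rot: [3.135, -0.01, -0.158]
wrist_force: [0.6, 0.3, 1.0]
grip_width: -0.0001
13.65 [ 0.4155 -0.0666  0.0136] [359.21537879 219.10672277] [-0.18963034 -0.07816003  0.05795394]
[array([311.18875591, 293.11561256]), array([313.50331772, 294.88504899])]
```

View pics/p2s.png

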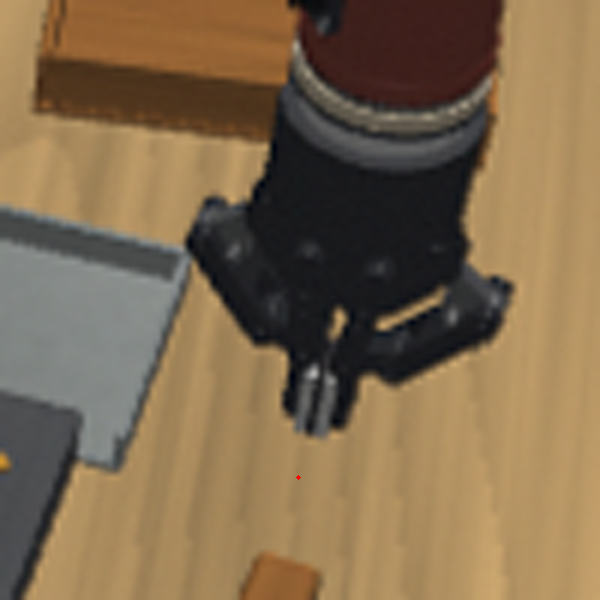

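```bash
python3 -m jog '[[[0,0,5,0,0,0,0],[0,0,9,0,0,0,0],[0,0,9,0,0,0,0]]]'
python3 -m jog '[[[0,0,3,0,0,0,0],[0,0,6,0,0,0,0],[0,0,6,0,0,0,0]]]'
python3 -m jog '[[[0,0,3,0,0,0,0],[0,0,6,0,0,0,0],[0,0,6,0,0,0,0]]]'
```

```text
time: 14.0
tcp_pos: [0.415, -0.0665, 0.004]
tool_rot: [3.135, -0.009, -0.159]
wrist_force: [-0.4, -0.3, -0.0]
grip_width: -0.0001
time: 14.25
tcp_pos: [0.4143, -0.0663, -0.0028]
tool_rot: [3.135, -0.007, -0.159]
wrist_force: [-0.3, 0.2, 0.2]
grip_width: 0.0002
time: 14.5
tcp_pos: [0.4136, -0.0662, -0.0095]
tool_rot: [3.135, -0.006, -0.159]
wrist_force: [0.7, -0.2, 0.1]
grip_width: 0.0004
```

```bash
python3 -m jog '[[[0,0,3,0,0,0,0],[0,0,6,0,0,0,0],[0,0,6,0,0,0,0]]]'
python3 -m jog '[[[0,0,3,0,0,0,0],[0,0,5,0,0,0,0],[0,0,5,0,0,0,0]]]'
python3 - <<'E'
from h import *
S=cam("side")
o,tp,r=obs(); print(o["time"],tp.round(4),proj(S,tp),o["wrist_force"],o["joint_positions"])
crop(S,310,140,100,100,6,"p3s.png",[proj(S,tp),proj(S,[tp[0],tp[1],0])])
E
```

```text
time: 14.75
tcp_pos: [0.4131, -0.066, -0.0162]
tool_rot: [3.136, -0.005, -0.159]
wrist_force: [0.1, -0.1, 0.3]
grip_width: 0.0001
time: 15.0
tcp_pos: [0.4126, -0.0659, -0.0217]
tool_rot: [3.136, -0.004, -0.159]
wrist_force: [0.1, 0.3, 0.7]
grip_width: -0.0
15.05 [ 0.4127 -0.066  -0.0215] [358.39963331 228.69439639] [ 0.17306109  0.25282554 -0.67603226] [-0.32242003  0.10445645  2.22300645 -0.00720012  0.80939312 -0.15870599]
```

View pics/p3s.png

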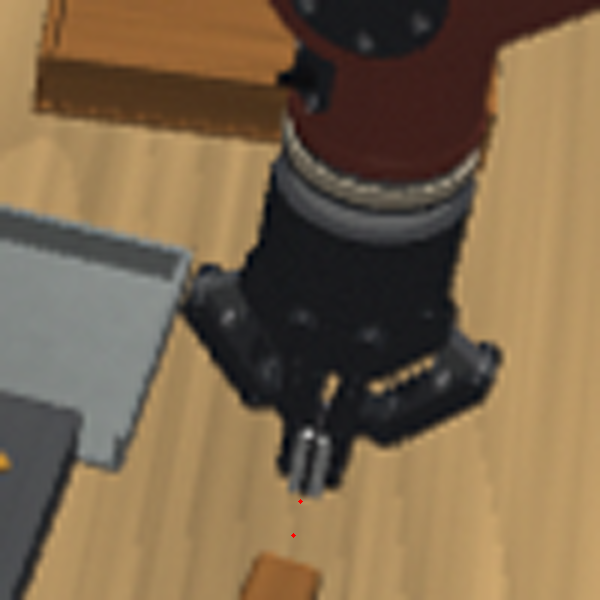

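```bash
python3 -m jog '[[[0,0,1,0,0,0,0],[0,0,2,0,0,0,0],[0,0,2,0,0,0,0]]]'
python3 -m jog '[[[0,0,1,0,0,0,0],[0,0,2,0,0,0,0],[0,0,2,0,0,0,0]]]'
python3 -m jog '[[[0,0,1,0,0,0,0],[0,0,2,0,0,0,0],[0,0,2,0,0,0,0]]]'
python3 -m jog '[[[0,0,1,0,0,0,0],[0,0,2,0,0,0,0],[0,0,2,0,0,0,0]]]'
```

```text
time: 15.3
tcp_pos: [0.4127, -0.0659, -0.0236]
tool_rot: [3.136, -0.004, -0.159]
wrist_force: [-0.3, 0.3, 0.2]
grip_width: 0.0
time: 15.55
tcp_pos: [0.4125, -0.0659, -0.0258]
tool_rot: [3.136, -0.003, -0.159]
wrist_force: [-0.5, -0.2, 0.2]
grip_width: 0.0003
time: 15.8
tcp_pos: [0.4123, -0.0658, -0.028]
tool_rot: [3.136, -0.003, -0.159]
wrist_force: [0.3, 0.1, 0.2]
grip_width: 0.0
time: 16.05
tcp_pos: [0.4121, -0.0658, -0.0302]
tool_rot: [3.136, -0.002, -0.159]
wrist_force: [-0.1, -0.8, 0.4]
grip_width: 0.0001
```

```bash
python3 -m jog '[[[0,0,1,0,0,0,0],[0,0,2,0,0,0,0],[0,0,2,0,0,0,0]]]'
python3 -m jog '[[[0,0,1,0,0,0,0],[0,0,2,0,0,0,0],[0,0,2,0,0,0,0]]]'
python3 -m jog '[[[0,0,1,0,0,0,0],[0,0,2,0,0,0,0],[0,0,2,0,0,0,0]]]'
python3 - <<'E'
from h import *
S=cam("side");T=cam("top")
o,tp,r=obs(); print(o["time"],tp.round(4),proj(S,tp),o["wrist_force"])
crop(S,310,140,100,100,6,"p4s.png",[proj(S,tp),proj(S,[tp[0],tp[1],0])])
crop(T,240,240,110,100,6,"p4t.png",[proj(T,tp)])
E
```

```text
time: 16.3
tcp_pos: [0.4119, -0.0657, -0.0324]
tool_rot: [3.136, -0.002, -0.159]
wrist_force: [0.3, -0.1, -1.0]
grip_width: -0.0004
time: 16.55
tcp_pos: [0.4117, -0.0657, -0.0346]
tool_rot: [3.136, -0.002, -0.159]
wrist_force: [0.3, -0.1, -0.0]
grip_width: -0.0001
time: 16.8
tcp_pos: [0.4118, -0.0657, -0.0359]
tool_rot: [3.136, -0.001, -0.159]
wrist_force: [-2.8, 0.7, 8.8]
grip_width: 0.0003
16.9 [ 0.4118 -0.0657 -0.0359] [358.00403546 232.50135827] [-2.9851715   1.25552346  7.40054444]
```

View pics/p4s.png

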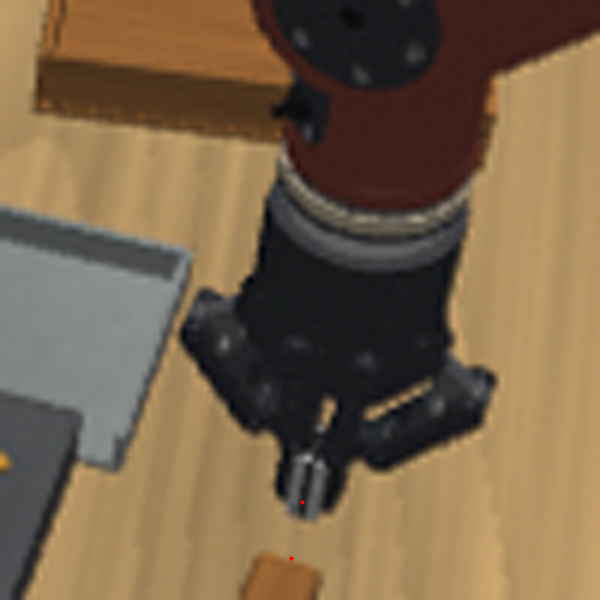

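View pics/p4t.png

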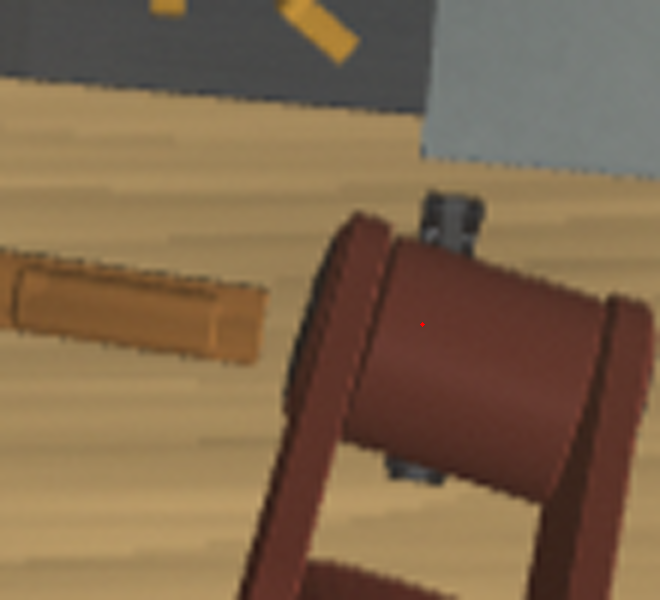

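```bash
cat >> h.py <<'E'
B=0.0355
E
python3 -m jog '[[[0,0,-30,0,0,0,20],[0,0,-60,0,0,0,50],[0,0,-95,0,0,0,50],[0,0,-120,0,0,0,50],[0,0,-130,0,0,0,50]]]' 80
python3 - <<'E'
from h import *
S=cam("side");T=cam("top")
print(ray(S,unc((305,520),310,140,6),0),"vs read .4118,-.0657, front edge",np.array([.4118,-.0657])+.011*np.array([.158,.987]))
crop(T,230,270,70,40,10,"s12t.png"); crop(S,310,220,80,80,7,"s12s.png")
plan([.424,.0727,.11],-.157)
E
```

```text
time: 17.32
tcp_pos: [0.4149, -0.066, 0.0982]
tool_rot: [3.135, -0.009, -0.159]
wrist_force: [0.4, -0.2, -0.9]
grip_width: 0.0427
[ 0.40944345 -0.05608733  0.        ] vs read .4118,-.0657, front edge [ 0.413538 -0.054843]
t 17.42 tcp [ 0.4139 -0.0657  0.0962] rpy [ 3.135 -0.006 -0.159] shift [ -11.8 -138.1  -14.8] rot [ 0.006 -0.006 -0.002] grip 0.0427 F [-0.4 -0.1  0. ]
```

View pics/s12t.png

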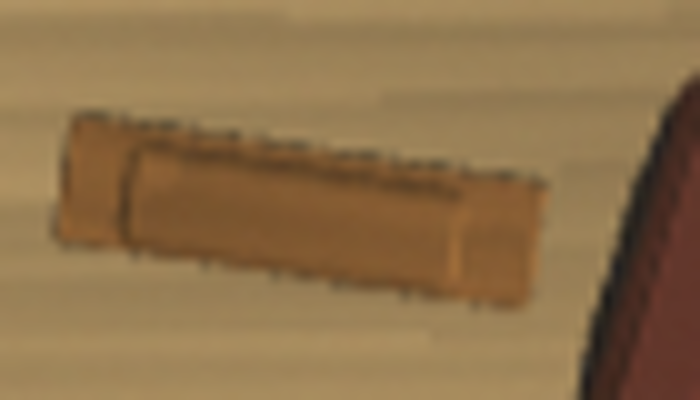

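View pics/s12s.png

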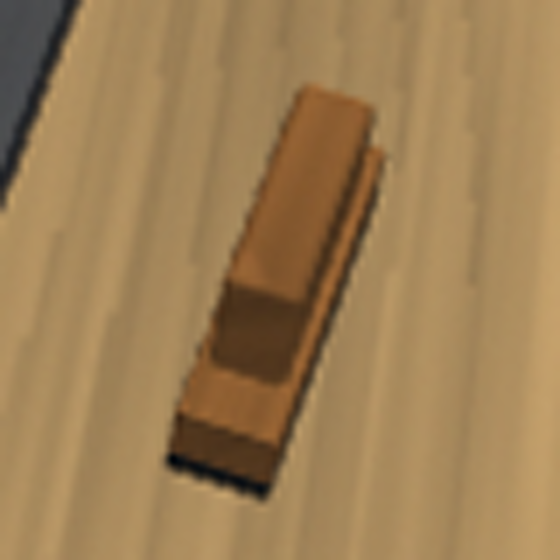

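```bash
python3 -m jog '[[[-3,-35,-15,0.006,-0.006,0,50],[-6,-70,-15,0.006,-0.006,0,50],[-9,-105,-15,0.006,-0.006,0,50],[-12,-138,-10,0.006,-0.006,0,50],[-12,-138,0,0.006,-0.006,0,50]]]'
python3 -m jog '[[[0,0,20,0,0,0,50],[0,0,40,0,0,0,50],[0,0,60,0,0,0,50],[0,0,60,0,0,0,50]]]'
python3 -c "
from h import *
plan([.424,.0727,.001],-.157)"
```

```text
time: 17.83
tcp_pos: [0.4231, 0.077, 0.0937]
tool_rot: [-3.14, 0.001, -0.154]
wrist_force: [-0.3, -0.3, 0.5]
grip_width: 0.0429
time: 18.17
tcp_pos: [0.4164, 0.0768, 0.0275]
tool_rot: [3.141, 0.014, -0.154]
wrist_force: [-1.5, 0.3, -0.4]
grip_width: 0.0426
t 18.17 tcp [0.4164 0.0768 0.0275] rpy [ 3.141  0.014 -0.154] shift [ 8.5  2.8 26.4] rot [0.    0.014 0.004] grip 0.0426 F [-1.5  0.3 -0.4]
```

```bash
python3 -m jog '[[[8,3,5,0,0.014,0,50],[8,3,10,0,0.014,0,50],[8,3,18,0,0.014,0,50],[8,3,24,0,0.014,0,50],[8,3,25,0,0.014,0,50]]]'
python3 - <<'E'
from h import *
plan([.424,.0727,.001],-.157)
S=cam("side");crop(S,290,200,110,110,5,"s13s.png")
E
```

```text
time: 18.58
tcp_pos: [0.4224, 0.0725, 0.0013]
tool_rot: [3.141, 0.002, -0.154]
wrist_force: [-0.4, 0.4, -0.5]
grip_width: 0.0428
t 18.58 tcp [0.4224 0.0725 0.0013] rpy [ 3.141e+00  2.000e-03 -1.540e-01] shift [ 1.6 -0.5  0.3] rot [0.001 0.002 0.003] grip 0.0428 F [-0.4  0.4 -0.5]
```

View pics/s13s.png

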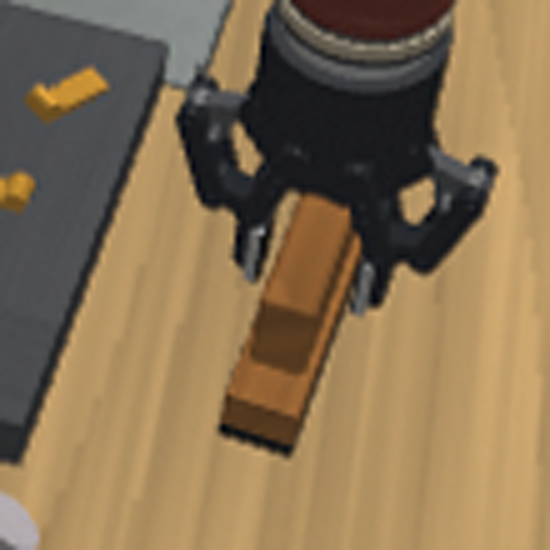

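The fingers now reach well down either side of the grip. I'll close and lift again.

```bash
python3 -m jog '[[[0,0,0,0,0,0,50],[0,0,0,0,0,0,0],[0,0,0,0,0,0,0],[0,0,0,0,0,0,0],[0,0,0,0,0,0,0]]]' 80
python3 -m jog '[[[0,0,0,0,0,0,0],[0,0,0,0,0,0,0],[0,0,0,0,0,0,0]]]'
python3 -m jog '[[[0,0,-20,0,0,0,0],[0,0,-50,0,0,0,0],[0,0,-80,0,0,0,0],[0,0,-95,0,0,0,0],[0,0,-95,0,0,0,0]]]'
python3 - <<'E'
from h import *
S=cam("side");crop(S,270,170,140,130,5,"s14s.png")
plan([.603,.107,.08],-1.673)
E
```

```text
time: 19.05
tcp_pos: [0.4234, 0.0726, 0.0022]
tool_rot: [3.141, 0.001, -0.154]
wrist_force: [0.3, 0.1, 1.3]
grip_width: 0.0248
time: 19.3
tcp_pos: [0.4232, 0.0726, 0.0022]
tool_rot: [3.141, 0.001, -0.154]
wrist_force: [-0.2, 0.4, 0.8]
grip_width: 0.0251
time: 19.72
tcp_pos: [0.4268, 0.0727, 0.1011]
tool_rot: [-3.141, -0.008, -0.153]
wrist_force: [0.2, -0.8, -2.4]
grip_width: 0.0251
t 19.77 tcp [0.425  0.0727 0.0988] rpy [-3.141 -0.004 -0.154] shift [170.6 -61.1  19.4] rot [-0.003 -0.003  1.519] grip 0.0253 F [ 1.2  0.1 -1.6]
```

View pics/s14s.png

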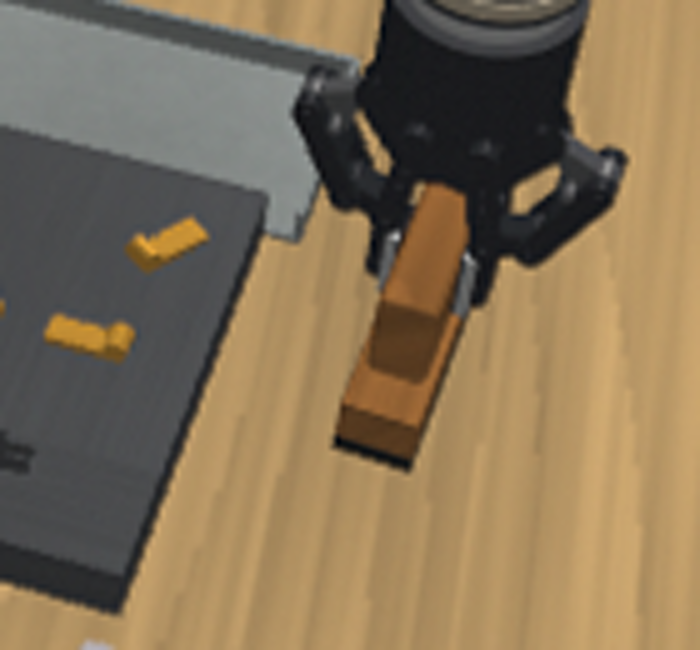

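```bash
python3 -m jog '[[[17,-6,0,0,0,0.12,0],[34,-12,0,0,0,0.24,0],[51,-18,0,0,0,0.36,0],[68,-24,0,0,0,0.48,0],[86,-31,0,0,0,0.6,0]]]' 80
python3 -c "
from h import *
plan([.603,.107,.08],-1.673)"
```

```text
time: 20.18
tcp_pos: [0.5129, 0.0901, 0.0959]
tool_rot: [3.14, 0.001, -0.76]
wrist_force: [0.3, -0.8, -2.2]
grip_width: 0.0254
t 20.18 tcp [0.5129 0.0901 0.0959] rpy [ 3.14e+00  1.00e-03 -7.60e-01] shift [ 53.7 -74.3  15.7] rot [0.002 0.    0.913] grip 0.0254 F [ 0.3 -0.8 -2.2]
```

```bash
python3 -m jog '[[[11,-15,0,0,0,0.12,0],[22,-30,0,0,0,0.24,0],[33,-45,0,0,0,0.36,0],[44,-60,0,0,0,0.48,0],[54,-74,0,0,0,0.6,0]]]' 80
python3 -m jog '[[[0,0,0,0,0,0.11,0],[0,0,2,0,0,0.22,0],[0,0,5,0,0,0.315,0],[0,0,10,0,0,0.315,0],[0,0,15,0,0,0.315,0]]]' 80
python3 - <<'E'
from h import *
S=cam("side");crop(S,200,140,150,150,4,"s15s.png")
plan([.603,.107,.036],-1.673)
E
```

```text
time: 20.6
tcp_pos: [0.6015, 0.1066, 0.0918]
tool_rot: [3.134, 0.001, -1.366]
wrist_force: [0.7, 0.5, -0.9]
grip_width: 0.0251
time: 21.02
tcp_pos: [0.5996, 0.1064, 0.0739]
tool_rot: [3.13, -0.003, -1.678]
wrist_force: [-0.5, -0.1, -2.0]
grip_width: 0.0252
t 21.07 tcp [0.5989 0.1063 0.073 ] rpy [ 3.128e+00 -3.000e-03 -1.678e+00] shift [-1.2 -4.5 36.9] rot [ 0.013 -0.003 -0.005] grip 0.0249 F [-0.8 -0.2 -3.2]
```

View pics/s15s.png

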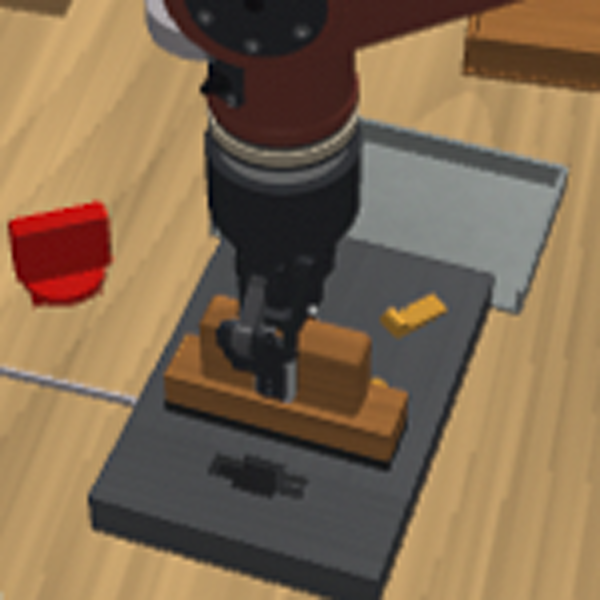

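```bash
python3 -m jog '[[[-1,-4,10,0.012,0,0,0],[-1,-4,20,0.012,0,0,0],[-1,-4,30,0.012,0,0,0],[-1,-4,36,0.012,0,0,0],[-1,-4,36,0.012,0,0,0]]]' 80
python3 - <<'E'
from h import *
S=cam("side");crop(S,200,140,150,150,4,"s16s.png")
c=np.array([.6047,.0447,0]);r=Ro.from_euler("z",-.102)
p=c+r.apply([-.008,-.14,0]);print(p)
plan([p[0],p[1],.0355],-1.673)
E
```

```text
time: 21.48
tcp_pos: [0.6015, 0.1067, 0.0356]
tool_rot: [3.138, -0.003, -1.678]
wrist_force: [0.5, -0.5, -1.6]
grip_width: 0.0251
[ 0.58248633 -0.09375777  0.        ]
t 21.53 tcp [0.602  0.1068 0.0362] rpy [ 3.139e+00 -3.000e-03 -1.678e+00] shift [201.5  -2.1   1.3] rot [ 0.002 -0.003 -0.005] grip 0.0252 F [ 0.2  0.1 -1.9]
```

View pics/s16s.png

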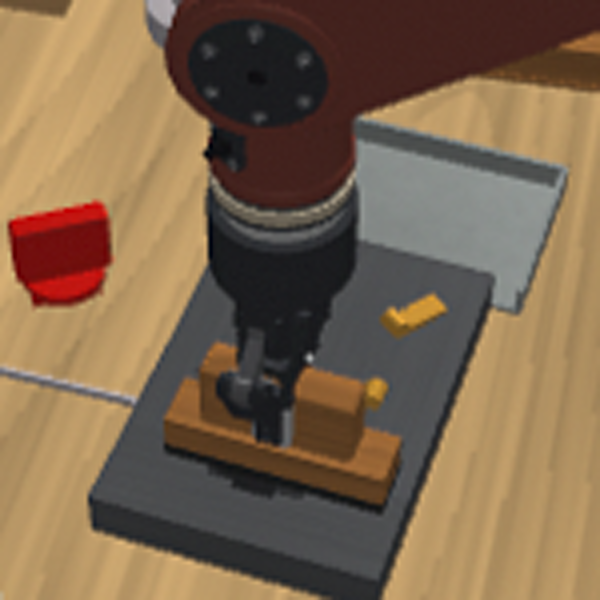

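The scraper is down on the plate behind all three chips. I'll sweep towards the trough along tool +x.

```bash
python3 -m jog '[[[8,0,1,0,0,0,0],[16,0,1,0,0,0,0],[24,0,1,0,0,0,0],[32,0,1,0,0,0,0],[40,0,1,0,0,0,0]]]' 80
python3 -m jog '[[[8,0,0,0,0,0,0],[16,0,0,0,0,0,0],[24,0,0,0,0,0,0],[32,0,0,0,0,0,0],[40,-1,0,0,0,0,0]]]' 80
python3 - <<'E'
from h import *
S=cam("side");T=cam("top");crop(S,200,140,150,150,4,"s17s.png");crop(T,220,170,140,110,5,"s17t.png")
plan([.5825,-.0938,.0355],-1.673)
E
```

```text
time: 21.95
tcp_pos: [0.5977, 0.0658, 0.0355]
tool_rot: [3.14, -0.003, -1.678]
wrist_force: [-0.0, -0.3, -2.1]
grip_width: 0.0249
time: 22.37
tcp_pos: [0.5941, 0.0251, 0.0356]
tool_rot: [3.139, -0.003, -1.679]
wrist_force: [-0.3, 0.0, -2.1]
grip_width: 0.0252
t 22.47 tcp [0.5945 0.0245 0.0356] rpy [ 3.14e+00 -3.00e-03 -1.68e+00] shift [118.9  -1.    0.5] rot [ 0.002 -0.003 -0.007] grip 0.0253 F [ 0.6  0.3 -2.4]
```

View pics/s17s.png

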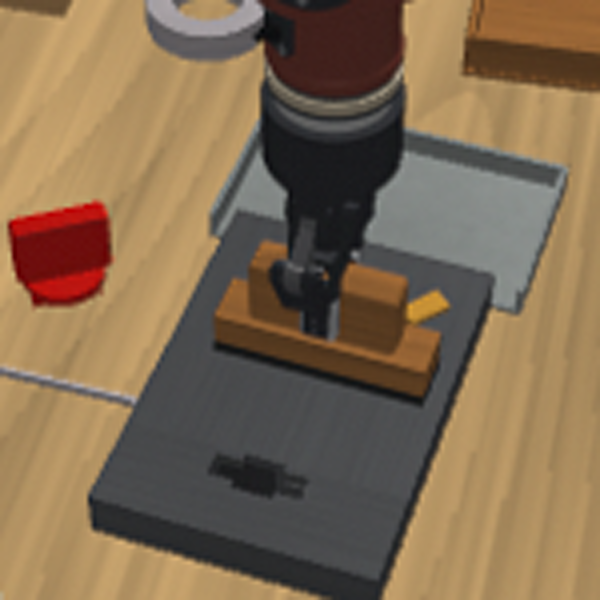

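View pics/s17t.png

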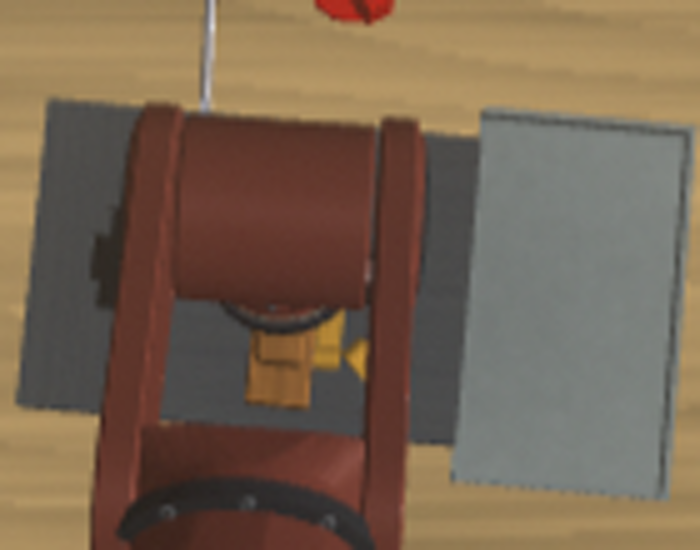

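```bash
python3 -m jog '[[[8,0,0,0,0,0,0],[16,0,0,0,0,0,0],[24,0,0,0,0,0,0],[32,0,0,0,0,0,0],[40,-1,0,0,0,0,0]]]' 80
python3 -m jog '[[[8,0,0,0,0,0,0],[16,0,0,0,0,0,0],[24,0,0,0,0,0,0],[32,0,0,0,0,0,0],[40,0,0,0,0,0,0]]]' 80
python3 - <<'E'
from h import *
S=cam("side");T=cam("top");crop(S,200,140,150,150,4,"s18s.png");crop(T,220,170,140,110,5,"s18t.png")
plan([.5825,-.0938,.0355],-1.673)
E
```

```text
time: 22.88
tcp_pos: [0.5908, -0.0161, 0.0357]
tool_rot: [3.139, -0.003, -1.68]
wrist_force: [0.2, 0.2, -2.3]
grip_width: 0.0249
time: 23.3
tcp_pos: [0.5863, -0.0568, 0.0358]
tool_rot: [3.139, -0.004, -1.68]
wrist_force: [-0.0, 0.1, -1.5]
grip_width: 0.025
t 23.4 tcp [ 0.5865 -0.0574  0.036 ] rpy [ 3.14  -0.004 -1.681] shift [36.6 -0.1  0.6] rot [ 0.002 -0.004 -0.008] grip 0.025 F [ 0.2 -0.3 -1.8]
```

View pics/s18s.png

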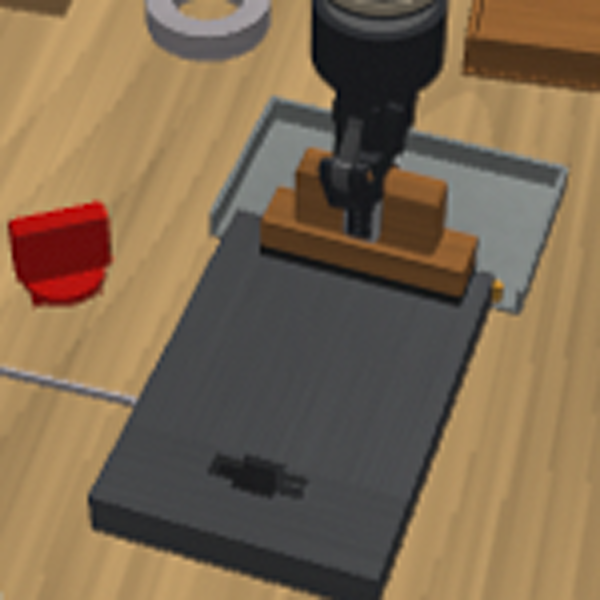

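View pics/s18t.png

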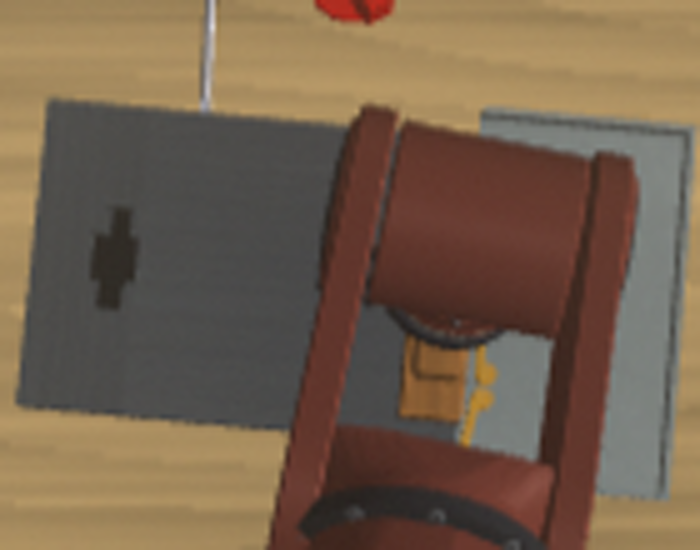

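```bash
python3 -m jog '[[[8,0,0,0,0,0,0],[16,0,0,0,0,0,0],[24,0,0,0,0,0,0],[32,0,0,0,0,0,0],[40,0,0,0,0,0,0]]]' 80
python3 -m jog '[[[6,0,0,0,0,0,0],[6,0,0,0,0,0,0],[6,0,-10,0,0,0,0],[6,0,-30,0,0,0,0],[6,0,-60,0,0,0,0]]]' 80
python3 - <<'E'
from h import *
plan([.4645,-.33,.1],-1.52)
S=cam("side");T=cam("top");crop(S,200,140,150,150,4,"s19s.png");crop(T,220,170,140,110,5,"s19t.png")
E
```

```text
time: 23.82
tcp_pos: [0.5819, -0.098, 0.0361]
tool_rot: [3.14, -0.004, -1.681]
wrist_force: [-0.1, -0.1, -1.7]
grip_width: 0.0249
time: 24.23
tcp_pos: [0.5783, -0.1025, 0.0938]
tool_rot: [3.132, -0.002, -1.681]
wrist_force: [0.7, 0.3, -2.2]
grip_width: 0.025
t 24.23 tcp [ 0.5783 -0.1025  0.0938] rpy [ 3.132e+00 -2.000e-03 -1.681e+00] shift [238.7  88.1  -4.8] rot [ 0.009 -0.002 -0.161] grip 0.025 F [ 0.7  0.3 -2.2]
```

View pics/s19s.png

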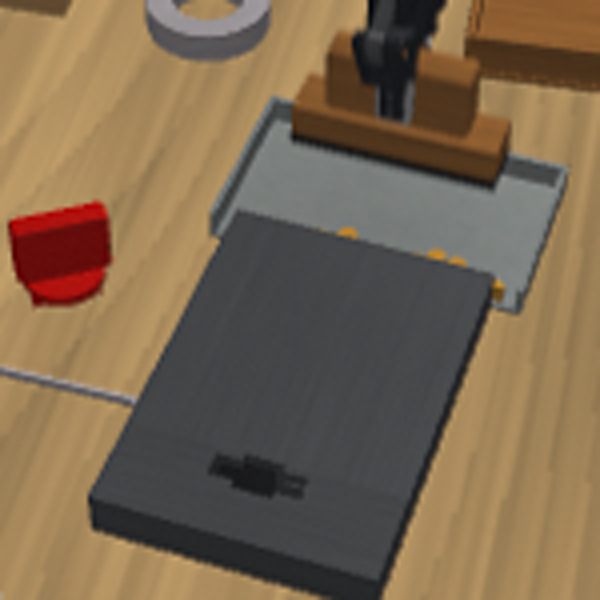

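View pics/s19t.png

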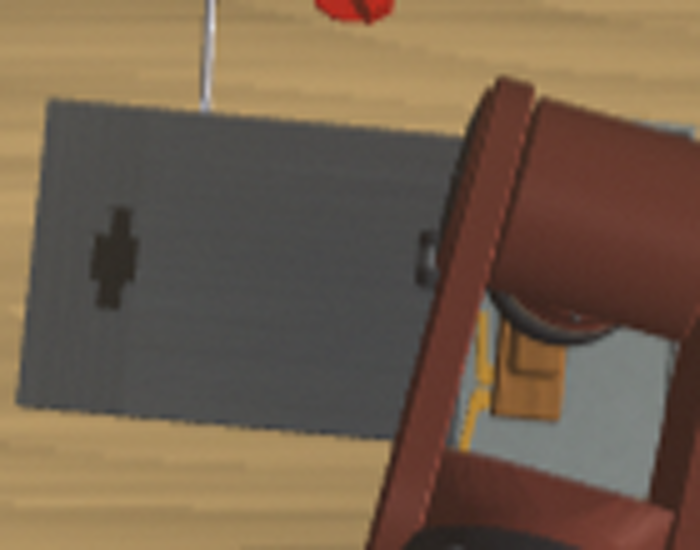

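```bash
python3 -m jog '[[[38,15,-2,0,0,-0.03,0],[76,30,-4,0,0,-0.06,0],[114,44,-5,0,0,-0.09,0],[152,59,-5,0,0,-0.12,0],[190,73,-5,0,0,-0.16,0]]]' 80
python3 - <<'E'
from h import *
plan([.4625,-.322,.1],-1.52)
S=cam("side");T=cam("top");crop(S,230,140,120,120,5,"s20s.png");crop(T,290,180,80,100,6,"s20t.png")
crop(S,285,60,130,120,5,"s20b.png")
E
```

```text
time: 24.75
tcp_pos: [0.492, -0.2862, 0.1081]
tool_rot: [-3.133, -0.007, -1.518]
wrist_force: [0.9, 0.0, -2.2]
grip_width: 0.0253
t 24.75 tcp [ 0.492  -0.2862  0.1081] rpy [-3.133 -0.007 -1.518] shift [34.1 31.4  8.1] rot [-0.009 -0.007  0.002] grip 0.0253 F [ 0.9  0.  -2.2]
```

View pics/s20t.png

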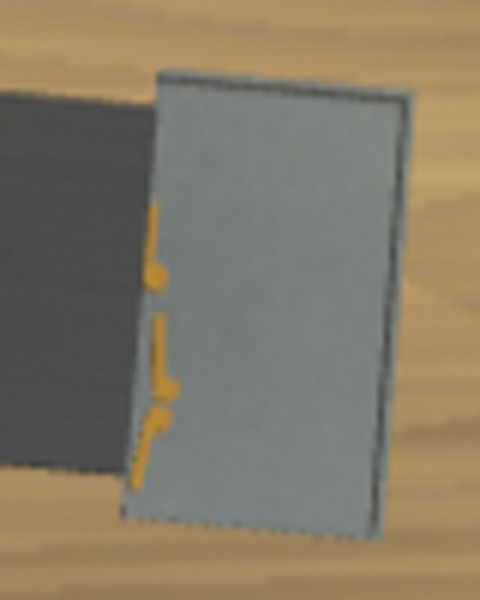

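View pics/s20b.png

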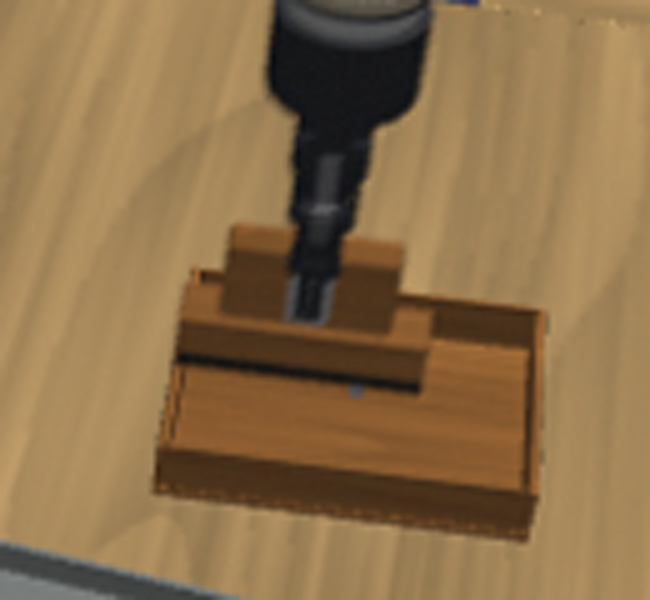

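View pics/s20s.png

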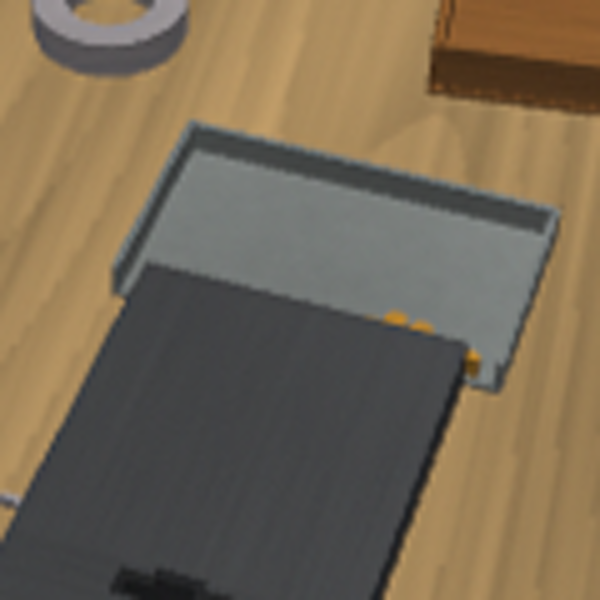

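```bash
python3 -m jog '[[[11,10,0,-0.009,-0.007,0,0],[22,20,0,-0.009,-0.007,0,0],[34,31,5,-0.009,-0.007,0,0],[34,31,20,-0.009,-0.007,0,0],[34,31,40,-0.009,-0.007,0,0]]]' 80
python3 - <<'E'
from h import *
plan([.4625,-.322,.011],-1.52)
S=cam("side");T=cam("top")
crop(S,285,60,130,120,5,"s21b.png"); crop(T,380,225,85,95,6,"s21t.png")
# chips: ray at z=.010 into plate frame
c=np.array([.6047,.0447,0]);r=Ro.from_euler("z",-.102)
f=lambda p:unc(p,290,180,6)
for n,a in(("c1 strip",(153,225)),("c1 curl",(155,277)),("c2 strip",(160,345)),("c2 curl",(168,388)),("c3",(145,455)),("c3curl",(160,418)),("c3 end",(135,488))):
    for z in (.011,.02): print(n,z,r.inv().apply(ray(T,f(a),z)-c)[:2].round(4),end=" ")
    print()
E
```

```text
time: 25.27
tcp_pos: [0.4629, -0.3276, 0.0699]
tool_rot: [-3.139, -0.006, -1.527]
wrist_force: [0.8, 0.9, -2.0]
grip_width: 0.0249
t 25.27 tcp [ 0.4629 -0.3276  0.0699] rpy [-3.139 -0.006 -1.527] shift [-6.   0.3 58.8] rot [-0.003 -0.006 -0.007] grip 0.0249 F [ 0.8  0.9 -2. ]
c1 strip 0.011 [ 0.0322 -0.1231] c1 strip 0.02 [ 0.0311 -0.1226] 
c1 curl 0.011 [ 0.0082 -0.126 ] c1 curl 0.02 [ 0.0073 -0.1255] 
c2 strip 0.011 [-0.023 -0.131] c2 strip 0.02 [-0.0237 -0.1304] 
c2 curl 0.011 [-0.0424 -0.1363] c2 curl 0.02 [-0.043  -0.1357] 
c3 0.011 [-0.0741 -0.1284] c3 0.02 [-0.0744 -0.1278] 
c3curl 0.011 [-0.0565 -0.1338] c3curl 0.02 [-0.057  -0.1332] 
c3 end 0.011 [-0.0895 -0.1251] c3 end 0.02 [-0.0898 -0.1246]
```

View pics/s21b.png

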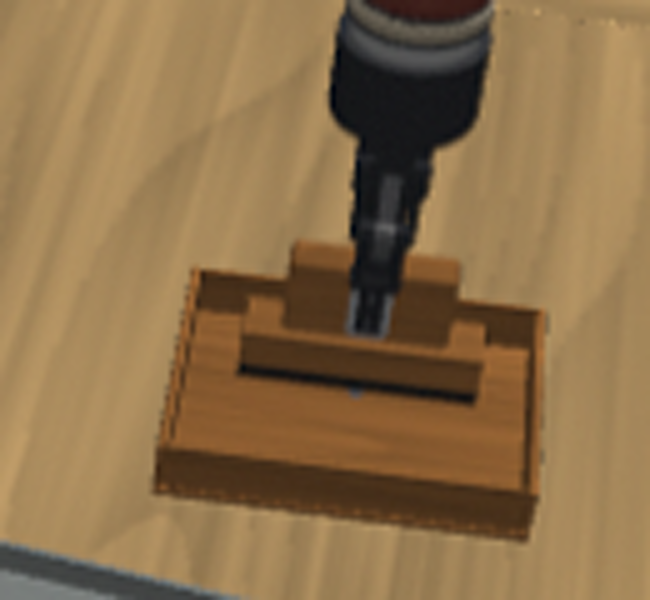

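View pics/s21t.png

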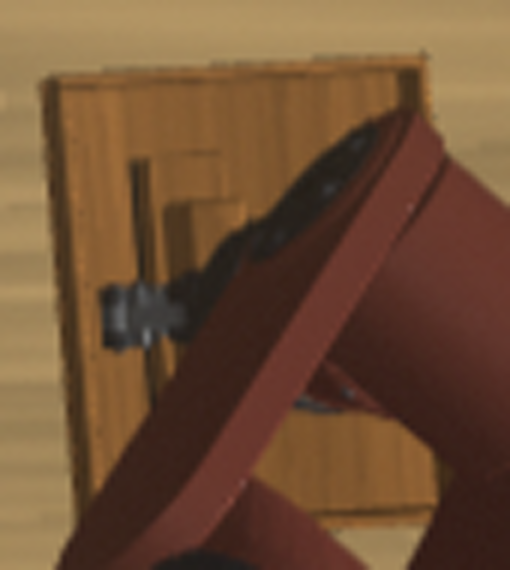

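```bash
python3 -m jog '[[[-6,0,15,0,-0.006,0,0],[-6,0,30,0,-0.006,0,0],[-6,0,45,0,-0.006,0,0],[-6,0,56,0,-0.006,0,0],[-6,0,59,0,-0.006,0,0]]]' 80
python3 -m jog '[[[0,0,1,0,0,0,0],[0,0,1,0,0,0,45],[0,0,1,0,0,0,45],[0,0,1,0,0,0,45],[0,0,1,0,0,0,45]]]'
python3 -m jog '[[[0,0,-20,0,0,0,45],[0,0,-50,0,0,0,45],[0,0,-85,0,0,0,45],[0,0,-120,0,0,0,45],[0,0,-150,0,0,0,45]]]'
python3 - <<'E'
from h import *
plan([.47,.30,.25],-1.52)
S=cam("side");T=cam("top")
crop(S,285,60,130,120,5,"s22b.png")
cv2.imwrite("pics/s22t.png",T["img"])
E
```

```text
time: 25.78
tcp_pos: [0.4582, -0.3158, 0.0079]
tool_rot: [3.132, 0.012, -1.526]
wrist_force: [-10.7, 9.1, 31.8]
grip_width: 0.0255
time: 26.2
tcp_pos: [0.4583, -0.3158, 0.0068]
tool_rot: [3.132, 0.012, -1.525]
wrist_force: [1.2, 0.0, 0.6]
grip_width: 0.0384
time: 26.62
tcp_pos: [0.4601, -0.3178, 0.159]
tool_rot: [3.133, 0.011, -1.526]
wrist_force: [1.2, -0.5, 0.1]
grip_width: 0.0385
t 26.62 tcp [ 0.4601 -0.3178  0.159 ] rpy [ 3.133  0.011 -1.526] shift [-617.7  -37.1  -84.5] rot [ 0.008  0.011 -0.006] grip 0.0385 F [ 1.2 -0.5  0.1]
```

View pics/s22b.png

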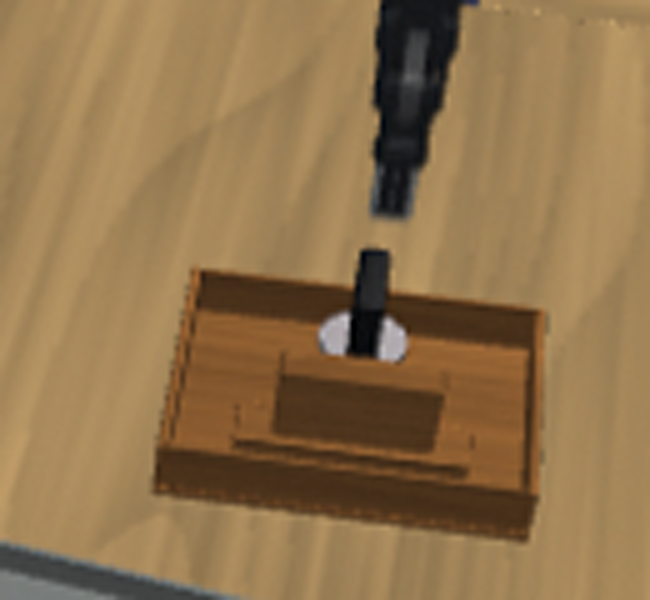

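View pics/s22t.png

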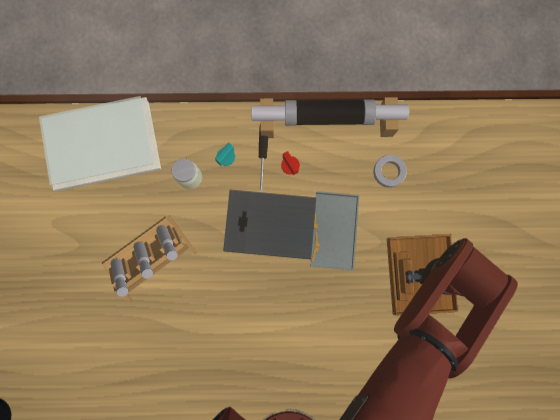

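```bash
python3 - <<'E'
from h import *
S=cam("side");T=cam("top")
def faces(c,box,lo,name):
    x,y,w,h=box; im=c["img"][y:y+h,x:x+w]; im=cv2.resize(im,None,fx=4,fy=4,interpolation=cv2.INTER_CUBIC)
    hsv=cv2.cvtColor(im,cv2.COLOR_BGR2HSV); m=((hsv[...,1]<45)&(hsv[...,2]>lo)).astype(np.uint8)*255
    m=cv2.morphologyEx(m,cv2.MORPH_OPEN,np.ones((5,5)))
    cs,_=cv2.findContours(m,cv2.RETR_EXTERNAL,cv2.CHAIN_APPROX_NONE); out=[]
    for k in cs:
        if cv2.contourArea(k)>500:
            e=cv2.fitEllipse(cv2.convexHull(k)); out.append(unc(e[0],x,y,4)); print(name,out[-1].round(2),np.array(e[1]).round(1),cv2.contourArea(k))
            cv2.ellipse(im,e,(0,0,255),1)
    cv2.imwrite(f"pics/f_{name}.png",im); return out
a=faces(T,(95,210,105,95),140,"T"); b=faces(S,(225,290,120,130),145,"S")
a=sorted(a,key=lambda p:-p[0]);b=sorted(b,key=lambda p:p[1])
if len(a)==len(b)==3:
    for p,q in zip(a,b):
        X,e=tri([T,S],[p,q]);print(X.round(4),round(e,4),ray(T,p,.14).round(4),ray(S,q,.14).round(4))
for z in(.032,): 
    pass
E
```

```text
T [122.17 291.43] [36.  46.5] 1237.0
T [147.06 273.26] [35.9 46. ] 1226.0
T [171.75 255.12] [36.1 44.3] 1195.5
S [328.64 375.35] [32.6 67.4] 1626.0
S [309.11 337.53] [30.3 61. ] 1355.0
S [291.53 303.53] [27.6 57.9] 1175.0
[0.5177 0.2868 0.1379] 0.0008 [0.5182 0.2863 0.14  ] [0.517 0.288 0.14 ]
[0.4734 0.3473 0.1377] 0.0008 [0.474  0.3467 0.14  ] [0.4728 0.3485 0.14  ]
[0.4293 0.4079 0.1375] 0.001 [0.4301 0.4071 0.14  ] [0.4286 0.4091 0.14  ]
```

```bash
python3 -m jog '[[[-37,-3,-20,0,0,0,50],[-74,-6,-40,0,0,0,50],[-111,-9,-50,0,0,0,50],[-148,-12,-60,0,0,0,50],[-185,-15,-60,0,0,0,50]]]' 100
python3 -m jog '[[[-37,-3,0,0,0,0,50],[-74,-6,0,0,0,0,50],[-111,-9,0,0,0,0,50],[-148,-12,0,0,0,0,50],[-185,-15,0,0,0,0,50]]]' 100
python3 -m jog '[[[-37,-3,0,0,0,-0.11,50],[-74,-6,0,0,0,-0.22,50],[-111,-9,0,0,0,-0.33,50],[-148,-12,0,0,0,-0.44,50],[-185,-15,0,0,0,-0.57,50]]]' 100
python3 - <<'E'
from h import *
def RT(phi=.63):
    u=np.array([-.6428*np.cos(phi),-.6428*np.sin(phi),.766]); x=np.array([np.sin(phi),-np.cos(phi),0]); z=-u; return Ro.from_matrix(np.c_[x,np.cross(z,x),z]),u
R,u=RT(); print(u)
c=np.array([.518,.2866,.139])-.0725*u; print(c)
plan(c+.09*u,R=R)
E
```

```text
time: 27.23
tcp_pos: [0.4675, -0.1318, 0.2199]
tool_rot: [3.135, 0.01, -1.526]
wrist_force: [1.0, 0.2, 1.3]
grip_width: 0.0426
time: 27.65
tcp_pos: [0.4723, 0.0555, 0.2191]
tool_rot: [3.13, 0.01, -1.527]
wrist_force: [-0.1, 0.8, -0.6]
grip_width: 0.0428
time: 28.07
tcp_pos: [0.4772, 0.2423, 0.2179]
tool_rot: [3.133, 0.016, -0.956]
wrist_force: [0.4, 0.1, -0.2]
grip_width: 0.0429
[-0.51940008 -0.37870225  0.766     ]
[0.55565651 0.31405591 0.083465  ]
t 28.07 tcp [0.4772 0.2423 0.2179] rpy [ 3.133  0.016 -0.956] shift [-11.4 -48.2  65.3] rot [ 0.707  0.01  -0.02 ] grip 0.0429 F [ 0.4  0.1 -0.2]
```

```bash
python3 -m jog '[[[0,0,0,0.115,0,0,50],[0,0,0,0.23,0,0,50],[0,0,0,0.345,0,0,50],[0,0,0,0.46,0.01,-0.01,50],[0,0,0,0.575,0.01,-0.02,50]]]' 100
python3 -m jog '[[[0,0,0,0.1,0,0,50],[0,0,0,0.13,0,0,50],[0,0,0,0.13,0,0,50]]]' 100
cat >> h.py <<'E'
def RT(phi=.63):
    u=np.array([-.6428*np.cos(phi),-.6428*np.sin(phi),.766]); x=np.array([np.sin(phi),-np.cos(phi),0]); z=-u; return Ro.from_matrix(np.c_[x,np.cross(z,x),z]),u
E
python3 - <<'E'
from h import *
R,u=RT()
c=np.array([.518,.2866,.139])-.0725*u
plan(c+.09*u,R=R)
S=cam("side");T=cam("top");o,tp,r=obs();z=r.as_matrix()[:,2]
dots=lambda c:[proj(c,tp),proj(c,tp-.0355*z),proj(c,tp+[0,0,.0355])]
crop(S,210,220,140,140,5,"g1s.png",dots(S));crop(T,100,180,120,110,6,"g1t.png",dots(T))
E
```

```text
time: 28.48
tcp_pos: [0.4759, 0.2425, 0.2155]
tool_rot: [-2.573, 0.002, -0.939]
wrist_force: [-0.2, 0.6, -0.7]
grip_width: 0.0426
time: 28.73
tcp_pos: [0.4713, 0.2412, 0.2086]
tool_rot: [-2.451, 0.006, -0.94]
wrist_force: [0.1, -0.5, 0.3]
grip_width: 0.0426
t 28.73 tcp [0.4713 0.2412 0.2086] rpy [-2.451  0.006 -0.94 ] shift [-8.8 -5.3 77.3] rot [ 0.008  0.005 -0.003] grip 0.0426 F [ 0.1 -0.5  0.3]
```

View pics/g1s.png

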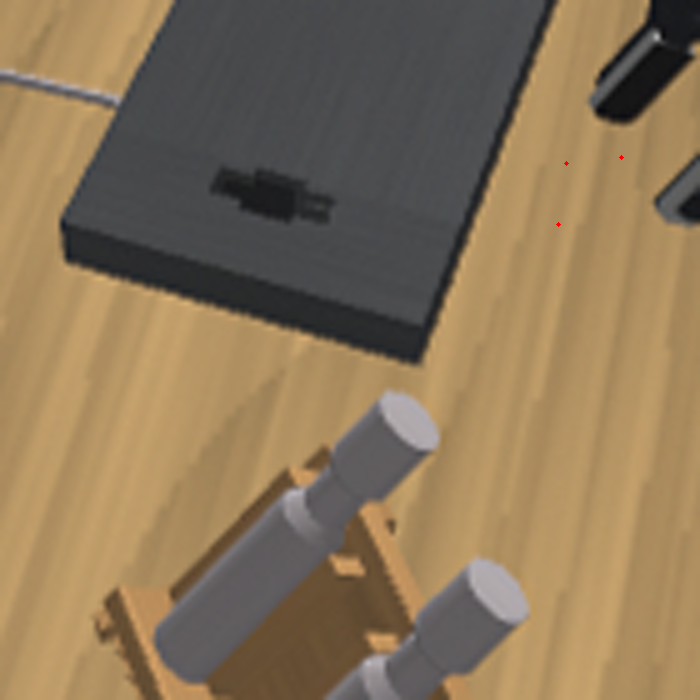

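View pics/g1t.png

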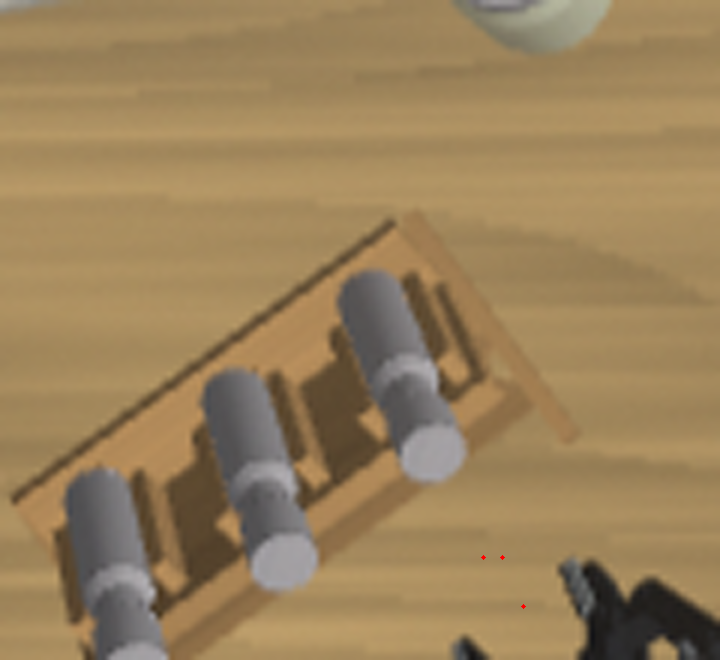

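The tip midpoint in both views fits a tool-axis offset: the fingertips sit about 35 mm behind the reported TCP. I'll move to the pre-grasp.

```bash
python3 -m jog '[[[-5,-3,10,0.004,0.003,0,50],[-9,-5,25,0.008,0.005,0,50],[-9,-5,45,0.008,0.005,0,50],[-9,-5,65,0.008,0.005,0,50],[-9,-5,77,0.008,0.005,0,50]]]' 100
python3 - <<'E'
from h import *
R,u=RT()
c=np.array([.518,.2866,.139])-.0725*u
plan(c,R=R)
S=cam("side");T=cam("top");o,tp,r=obs();z=r.as_matrix()[:,2]
dots=lambda c:[proj(c,tp-.0355*z),proj(c,tp+.09*z)]
crop(S,210,220,140,140,5,"g2s.png",dots(S));crop(T,100,180,120,110,6,"g2t.png",dots(T))
E
```

```text
time: 29.25
tcp_pos: [0.514, 0.2821, 0.1571]
tool_rot: [-2.439, -0.001, -0.942]
wrist_force: [-0.6, 0.4, -0.4]
grip_width: 0.0429
t 29.25 tcp [0.514  0.2821 0.1571] rpy [-2.439e+00 -1.000e-03 -9.420e-01] shift [-1.4  7.5 90.1] rot [-0.004 -0.001  0.   ] grip 0.0429 F [-0.6  0.4 -0.4]
```

View pics/g2s.png

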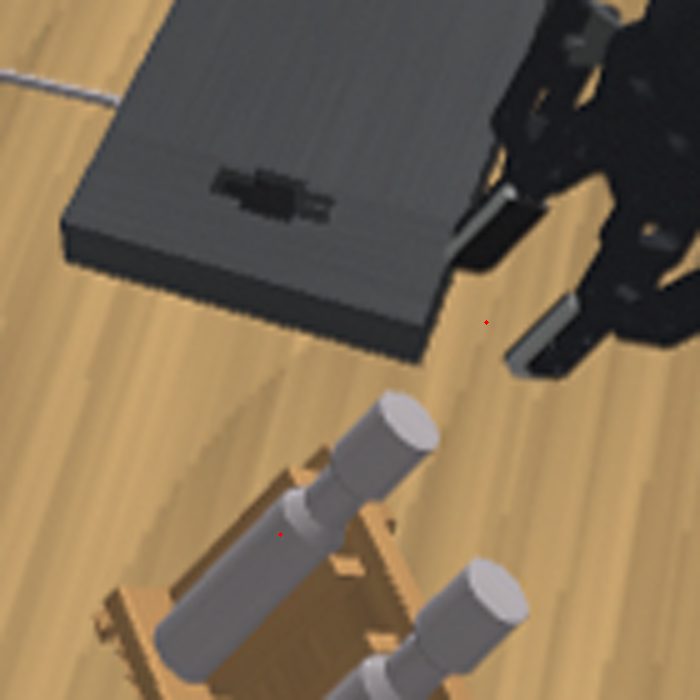

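View pics/g2t.png

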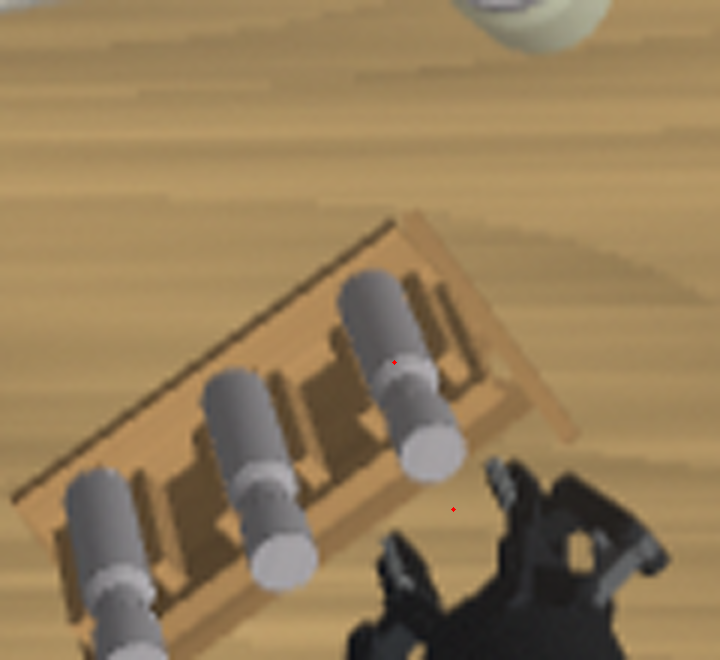

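```bash
python3 -m jog '[[[-1,4,5,0,0,0,50],[-1,8,15,0,0,0,50],[-1,8,25,0,0,0,50],[-1,8,35,0,0,0,50],[-1,8,45,0,0,0,50]]]' 100
python3 - <<'E'
from h import *
R,u=RT()
c=np.array([.518,.2866,.139])-.0725*u
plan(c,R=R)
S=cam("side");T=cam("top");o,tp,r=obs();z=r.as_matrix()[:,2]
crop(S,210,220,140,140,5,"g3s.png");crop(T,100,180,120,110,6,"g3t.png")
E
```

```text
time: 29.77
tcp_pos: [0.5318, 0.2964, 0.1172]
tool_rot: [-2.44, -0.0, -0.941]
wrist_force: [0.0, 0.2, -0.3]
grip_width: 0.0428
t 29.77 tcp [0.5318 0.2964 0.1172] rpy [-2.44  -0.    -0.941] shift [-0.3 -0.9 44.9] rot [-0.003 -0.001 -0.   ] grip 0.0428 F [ 0.   0.2 -0.3]
```

View pics/g3s.png

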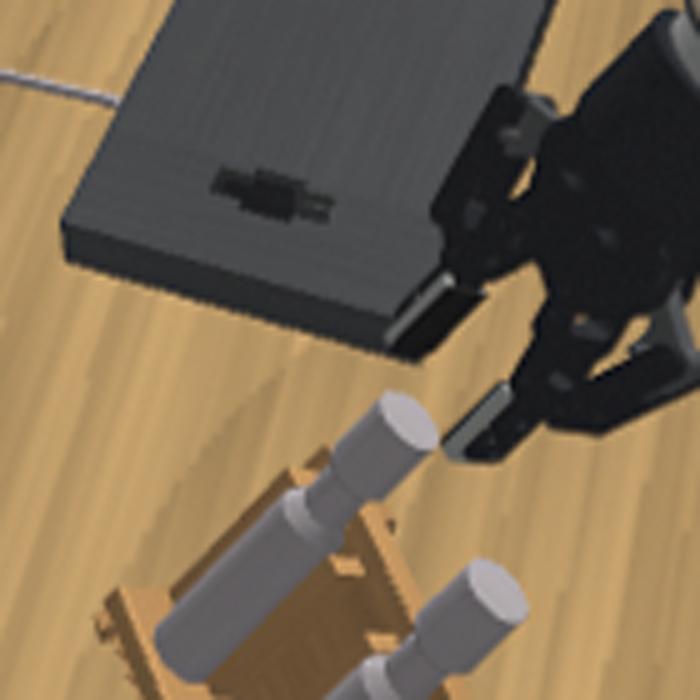

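View pics/g3t.png

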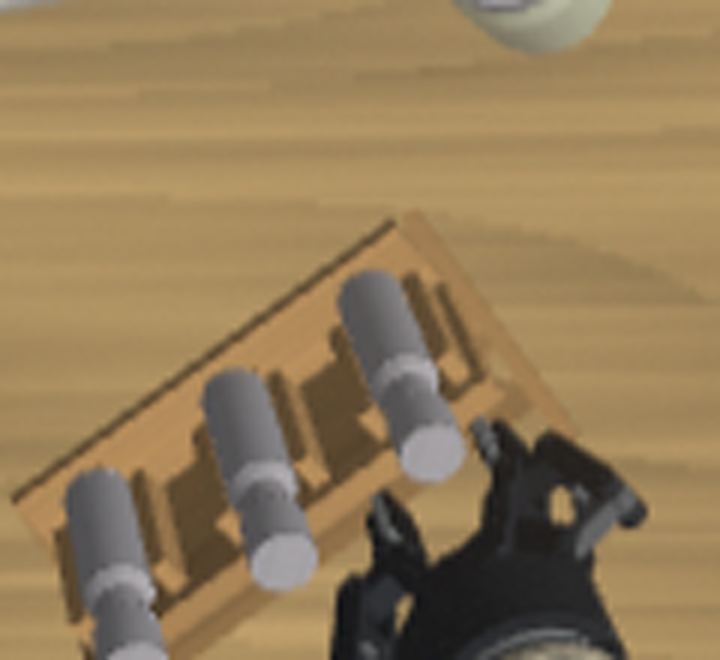

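```bash
python3 -m jog '[[[0,-1,10,0,0,0,50],[0,-1,20,0,0,0,50],[0,-1,30,0,0,0,50],[0,-1,40,0,0,0,50],[0,-1,44,0,0,0,50]]]' 100
python3 - <<'E'
from h import *
R,u=RT()
c=np.array([.518,.2866,.139])-.0725*u
plan(c,R=R)
S=cam("side");T=cam("top")
crop(S,210,220,140,140,5,"g4s.png");crop(T,100,180,120,110,6,"g4t.png")
E
```

```text
time: 30.28
tcp_pos: [0.555, 0.3137, 0.0832]
tool_rot: [-2.442, 0.001, -0.941]
wrist_force: [-0.6, -0.0, 0.0]
grip_width: 0.0426
t 30.28 tcp [0.555  0.3137 0.0832] rpy [-2.442e+00  1.000e-03 -9.410e-01] shift [ 0.1 -0.7  0.3] rot [-0.001  0.001 -0.001] grip 0.0426 F [-0.6 -0.   0. ]
```

View pics/g4s.png

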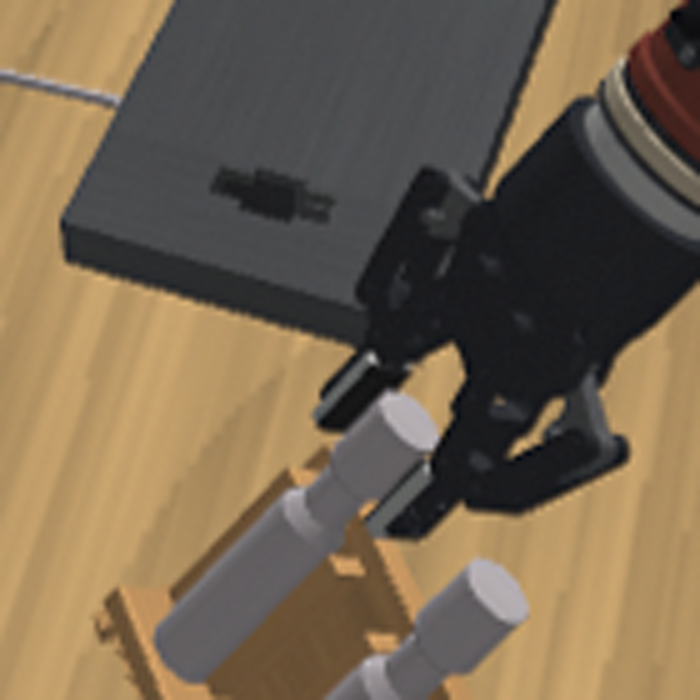

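View pics/g4t.png

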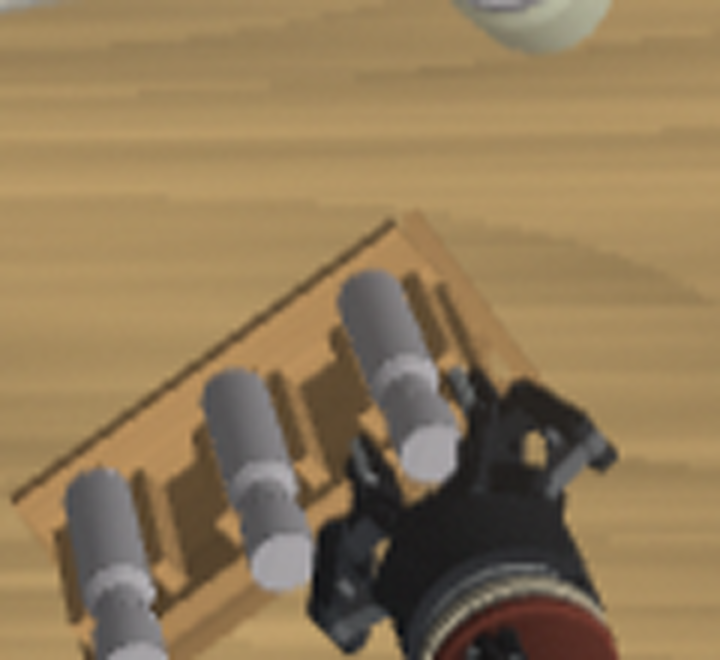

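The fingers straddle spindle0's head. I'll close and draw it out along its axis.

```bash
python3 -m jog '[[[0,0,0,0,0,0,0],[0,0,0,0,0,0,0],[0,0,0,0,0,0,0],[0,0,0,0,0,0,0],[0,0,0,0,0,0,0]]]' 110
python3 -m jog '[[[0,0,0,0,0,0,0],[0,0,-5,0,0,0,0],[0,0,-12,0,0,0,0],[0,0,-22,0,0,0,0],[0,0,-32,0,0,0,0]]]' 110
python3 -m jog '[[[0,0,-15,0,0,0,0],[0,0,-30,0,0,0,0],[0,0,-45,0,0,0,0],[0,0,-60,0,0,0,0],[0,0,-80,0,0,0,0]]]' 110
python3 - <<'E'
from h import *
R,u=RT()
plan([.52,.25,.26],-.102)
S=cam("side");T=cam("top")
crop(S,210,200,140,140,5,"g5s.png");crop(T,100,180,140,110,5,"g5t.png")
E
```

```text
time: 30.8
tcp_pos: [0.5548, 0.3134, 0.0842]
tool_rot: [-2.442, 0.001, -0.941]
wrist_force: [-5.3, -4.2, 5.3]
grip_width: 0.0258
time: 31.22
tcp_pos: [0.5376, 0.301, 0.109]
tool_rot: [-2.442, 0.001, -0.941]
wrist_force: [2.0, 1.3, -2.5]
grip_width: 0.0255
time: 31.63
tcp_pos: [0.4938, 0.27, 0.1689]
tool_rot: [-2.446, 0.002, -0.94]
wrist_force: [0.4, -0.1, -2.6]
grip_width: 0.0255
t 31.63 tcp [0.4938 0.27   0.1689] rpy [-2.446e+00  2.000e-03 -9.400e-01] shift [ 31.4 -65.6 -64. ] rot [-0.654 -0.29  -0.804] grip 0.0255 F [ 0.4 -0.1 -2.6]
```

View pics/g5s.png

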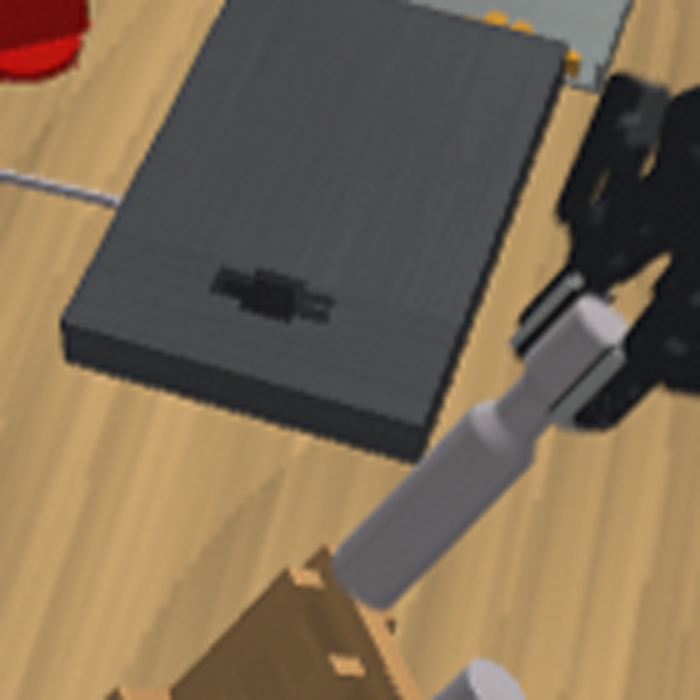

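```bash
python3 -m jog '[[[0,0,-15,0,0,0,0],[0,0,-30,0,0,0,0],[0,-8,-45,-0.05,0,0,0],[0,-16,-45,-0.15,0,0,0],[0,-24,-45,-0.25,0,0,0]]]' 110
python3 -m jog '[[[0,0,0,-0.1,0,0,0],[0,0,0,-0.2,0,0,0],[0,0,0,-0.3,0,0,0],[0,0,0,-0.4,0,0,0],[0,0,0,-0.445,0,0,0]]]' 110
python3 - <<'E'
from h import *
c=np.array([.6047,.0447,0]);r=Ro.from_euler("z",-.102)
p=c+r.apply([0,-.085,.1045]);print(p)
plan(p+[0,0,.1],-.102)
S=cam("side");T=cam("top")
crop(S,200,130,170,150,4,"g6s.png");
E
```

```text
time: 32.15
tcp_pos: [0.4845, 0.2621, 0.2203]
tool_rot: [-2.698, -0.002, -0.943]
wrist_force: [0.5, 0.8, -3.5]
grip_width: 0.0258
time: 32.57
tcp_pos: [0.4857, 0.2631, 0.2193]
tool_rot: [3.137, -0.002, -0.942]
wrist_force: [0.6, 0.3, -4.0]
grip_width: 0.0258
[ 0.59604503 -0.03985821  0.1045    ]
t 32.57 tcp [0.4857 0.2631 0.2193] rpy [ 3.137e+00 -2.000e-03 -9.420e-01] shift [309.9  88.7  15.8] rot [ 0.005  0.    -0.84 ] grip 0.0258 F [ 0.6  0.3 -4. ]
```

View pics/g6s.png

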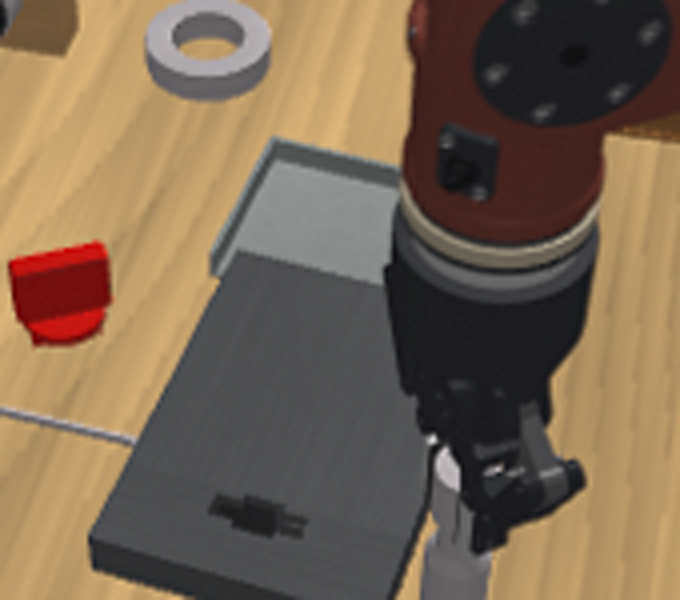

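```bash
python3 -m jog '[[[38,11,0,0,0,-0.1,0],[76,22,0,0,0,-0.2,0],[114,33,0,0,0,-0.3,0],[152,44,0,0,0,-0.4,0],[190,55,0,0,0,-0.5,0]]]' 110
python3 -c "
from h import *
plan([.596,-.040,.1345],-.102)"
```

```text
time: 33.08
tcp_pos: [0.5517, 0.0753, 0.2177]
tool_rot: [3.139, 0.001, -0.437]
wrist_force: [0.2, 0.9, -3.8]
grip_width: 0.0262
t 33.08 tcp [0.5517 0.0753 0.2177] rpy [ 3.139e+00  1.000e-03 -4.370e-01] shift [89.  85.5 83.4] rot [ 0.003  0.001 -0.335] grip 0.0262 F [ 0.2  0.9 -3.8]
```

```bash
python3 -m jog '[[[22,21,0,0,0,-0.08,0],[44,42,0,0,0,-0.16,0],[66,63,10,0,0,-0.24,0],[89,85,35,0,0,-0.335,0],[89,85,60,0,0,-0.335,0]]]' 110
python3 - <<'E'
from h import *
plan([.596,-.040,.1045],-.102)
S=cam("side");T=cam("top")
crop(S,200,130,170,150,4,"g7s.png");crop(T,220,170,140,110,5,"g7t.png")
E
```

```text
time: 33.5
tcp_pos: [0.599, -0.046, 0.1587]
tool_rot: [3.135, -0.006, -0.103]
wrist_force: [-0.4, 1.0, -3.7]
grip_width: 0.0257
t 33.5 tcp [ 0.599  -0.046   0.1587] rpy [ 3.135 -0.006 -0.103] shift [-3.9 -6.1 54.1] rot [ 0.007 -0.006 -0.001] grip 0.0257 F [-0.4  1.  -3.7]
```

View pics/g7s.png

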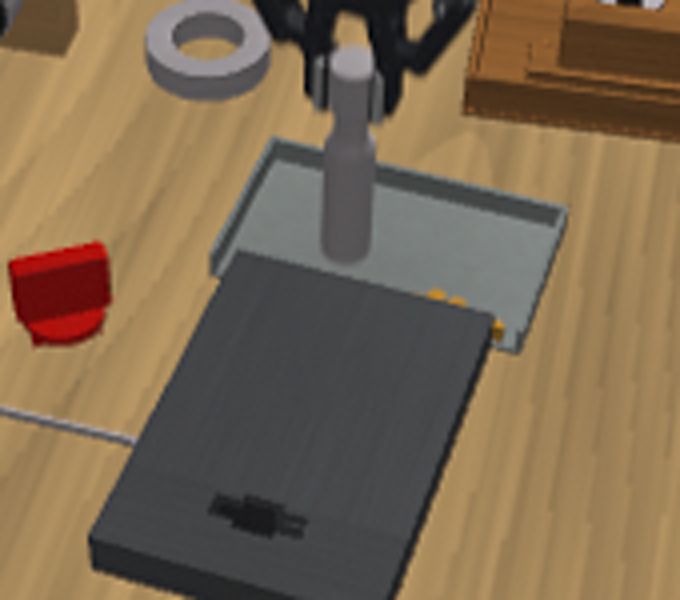

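```bash
python3 -m jog '[[[-4,-6,12,0.007,-0.006,0,0],[-4,-6,24,0.007,-0.006,0,0],[-4,-6,36,0.007,-0.006,0,0],[-4,-6,46,0.007,-0.006,0,0],[-4,-6,50,0.007,-0.006,0,0]]]' 110
python3 - <<'E'
from h import *
plan([.596,-.040,.1045],-.102)
S=cam("side")
crop(S,220,130,110,110,6,"g8s.png")
E
```

```text
time: 34.02
tcp_pos: [0.5875, -0.0331, 0.1058]
tool_rot: [-3.136, 0.02, -0.104]
wrist_force: [-10.4, 1.0, 31.2]
grip_width: 0.0261
t 34.02 tcp [ 0.5875 -0.0331  0.1058] rpy [-3.136  0.02  -0.104] shift [9.2 6.  1.1] rot [-0.006  0.02  -0.002] grip 0.0261 F [-10.4   1.   31.2]
```

View pics/g8s.png

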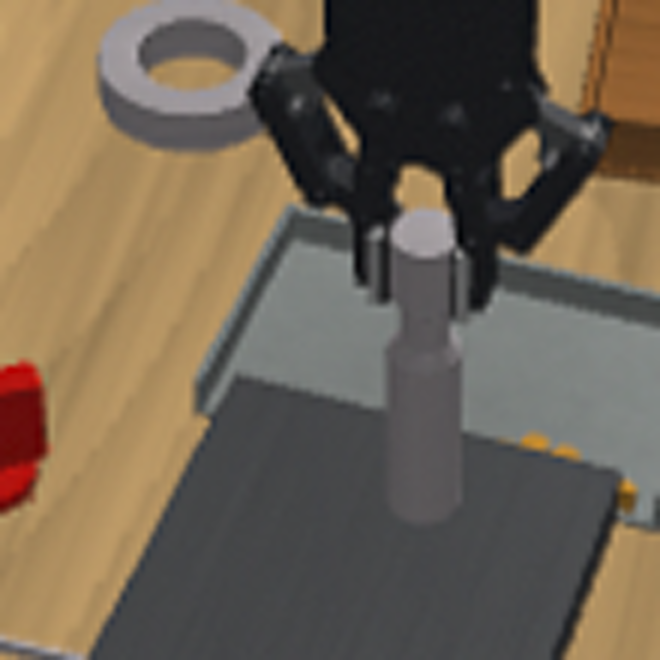

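```bash
python3 -m jog '[[[0,0,-1,-0.003,0.01,0,0],[0,0,-2,-0.006,0.02,0,0],[0,0,-2,-0.006,0.02,0,0],[0,0,-2,-0.006,0.02,0,0]]]' 110
python3 -c "
from h import *
plan([.5875,-.033,.1045],-.102)"
```

```text
time: 34.4
tcp_pos: [0.5869, -0.0326, 0.1073]
tool_rot: [3.142, 0.0, -0.103]
wrist_force: [-0.7, 0.5, -2.8]
grip_width: 0.0257
t 34.4 tcp [ 0.5869 -0.0326  0.1073] rpy [ 3.142  0.    -0.103] shift [0.6 0.3 2.8] rot [ 0.     0.    -0.001] grip 0.0257 F [-0.7  0.5 -2.8]
```

```bash
python3 -m jog '[[[0,0,1,0,0,0,0],[0,0,1,0,0,0,0]]]' 110
python3 -m jog '[[[0,0,0,0,0,0,0],[0,0,0,0,0,0,50],[0,0,0,0,0,0,50],[0,0,0,0,0,0,50],[0,0,0,0,0,0,50]]]'
python3 -m jog '[[[0,0,-15,0,0,0,50],[0,0,-35,0,0,0,50],[0,0,-65,0,0,0,50],[0,0,-95,0,0,0,50],[0,0,-115,0,0,0,50]]]'
python3 - <<'E'
from h import *
plan([.44,.26,.23],-.944)
S=cam("side");T=cam("top")
crop(S,220,130,110,110,6,"g9s.png");crop(T,90,170,280,140,2.8,"g9t.png")
E
```

```text
time: 34.57
tcp_pos: [0.5869, -0.0325, 0.1059]
tool_rot: [-3.142, 0.001, -0.103]
wrist_force: [0.2, 0.4, -3.5]
grip_width: 0.026
time: 34.98
tcp_pos: [0.5873, -0.0327, 0.1063]
tool_rot: [3.142, -0.0, -0.103]
wrist_force: [-1.0, 0.5, -0.3]
grip_width: 0.0427
time: 35.4
tcp_pos: [0.5887, -0.0329, 0.2249]
tool_rot: [3.141, -0.005, -0.103]
wrist_force: [0.0, 0.1, 0.8]
grip_width: 0.0427
t 35.4 tcp [ 0.5887 -0.0329  0.2249] rpy [ 3.141 -0.005 -0.103] shift [-178.1 -276.    -6.1] rot [-0.002 -0.005  0.841] grip 0.0427 F [0.  0.1 0.8]
```

View pics/g9s.png

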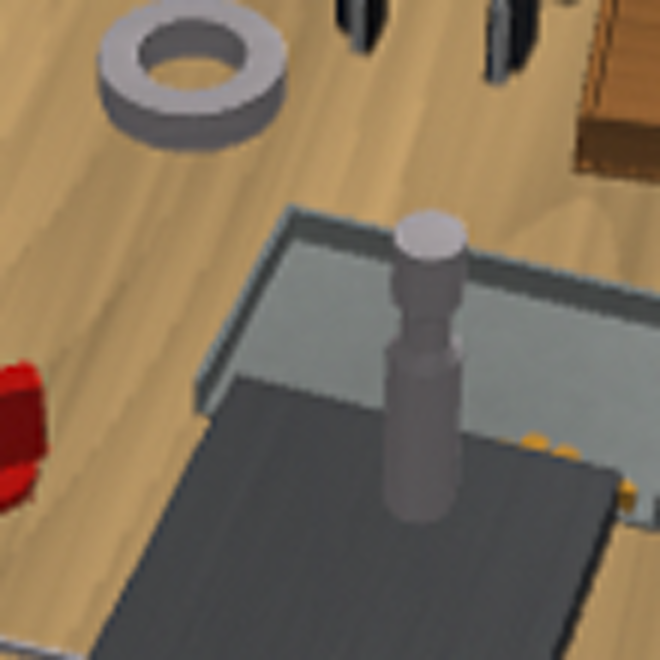

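View pics/g9t.png

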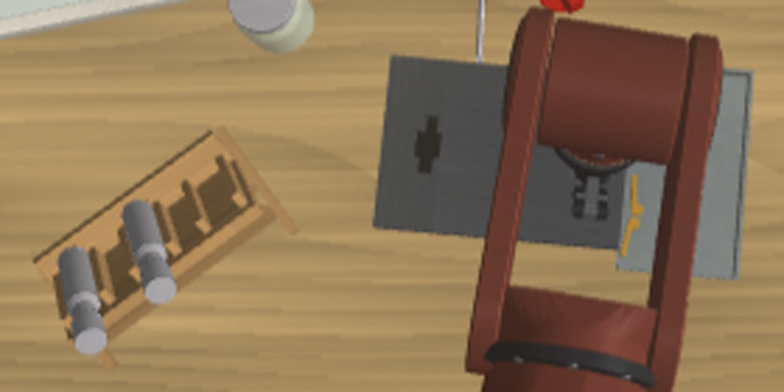

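```bash
python3 -m jog '[[[-20,-33,0,0,0,0.05,50],[-40,-66,0,0,0,0.1,50],[-60,-99,0,0,0,0.2,50],[-80,-132,0,0,0,0.3,50],[-100,-165,0,0,0,0.4,50]]]' 110
python3 - <<'E'
from h import *
plan([.433,.302,.22],-.941)
E
```

```text
time: 35.92
tcp_pos: [0.5068, 0.1423, 0.2246]
tool_rot: [-3.139, -0.009, -0.509]
wrist_force: [1.3, 0.0, -0.4]
grip_width: 0.0425
t 35.92 tcp [0.5068 0.1423 0.2246] rpy [-3.139 -0.009 -0.509] shift [-142.4 -103.5    3.6] rot [-0.005 -0.008  0.432] grip 0.0425 F [ 1.3  0.  -0.4]
```

```bash
python3 -m jog '[[[-28,-20,0,0,0,0.09,50],[-56,-41,0,0,0,0.18,50],[-84,-62,0,0,0,0.27,50],[-112,-82,0,0,0,0.36,50],[-142,-103,0,0,0,0.43,50]]]' 110
python3 -m jog '[[[0,0,0,0.115,0,0,50],[0,0,0,0.23,0,0,50],[0,0,0,0.345,0,0,50],[0,0,0,0.46,0,0,50],[0,0,0,0.575,0,0,50]]]' 110
python3 -m jog '[[[0,0,0,0.1,0,0,50],[0,0,0,0.125,0,0,50],[0,0,0,0.125,0,0,50]]]' 110
python3 - <<'E'
from h import *
R,u=RT()
c=np.array([.4737,.347,.139])-.0725*u
plan(c+.09*u,R=R)
E
```

```text
time: 36.33
tcp_pos: [0.4315, 0.3022, 0.2222]
tool_rot: [-3.137, -0.007, -0.944]
wrist_force: [0.4, 0.3, 0.4]
grip_width: 0.0426
time: 36.75
tcp_pos: [0.4311, 0.3024, 0.2216]
tool_rot: [-2.557, -0.008, -0.943]
wrist_force: [0.9, 0.9, 0.4]
grip_width: 0.042
time: 37.0
tcp_pos: [0.4275, 0.3006, 0.2162]
tool_rot: [-2.438, -0.006, -0.944]
wrist_force: [-0.3, -0.1, 0.6]
grip_width: 0.0427
t 37.0 tcp [0.4275 0.3006 0.2162] rpy [-2.438 -0.006 -0.944] shift [-10.8   0.5  83.1] rot [-0.005 -0.006  0.002] grip 0.0427 F [-0.3 -0.1  0.6]
```

```bash
python3 -m jog '[[[-11,0,10,-0.005,-0.006,0,50],[-11,0,30,-0.005,-0.006,0,50],[-11,0,50,-0.005,-0.006,0,50],[-11,0,70,-0.005,-0.006,0,50],[-11,0,83,-0.005,-0.006,0,50]]]' 110
python3 - <<'E'
from h import *
R,u=RT()
c=np.array([.4737,.347,.139])-.0725*u
plan(c+.045*u,R=R)
E
```

```text
time: 37.42
tcp_pos: [0.4656, 0.3414, 0.1515]
tool_rot: [-2.445, -0.001, -0.94]
wrist_force: [-0.3, 0.4, -0.2]
grip_width: 0.0426
t 37.42 tcp [0.4656 0.3414 0.1515] rpy [-2.445e+00 -1.000e-03 -9.400e-01] shift [ 0.2  0.5 43.4] rot [ 0.001 -0.     0.002] grip 0.0426 F [-0.3  0.4 -0.2]
```

```bash
python3 -m jog '[[[0,0,10,0,0,0,50],[0,0,20,0,0,0,50],[0,0,30,0,0,0,50],[0,0,40,0,0,0,50],[0,0,43,0,0,0,50]]]' 110
python3 - <<'E'
from h import *
R,u=RT()
c=np.array([.4737,.347,.139])-.0725*u
plan(c,R=R)
S=cam("side");T=cam("top")
crop(S,220,260,140,140,5,"i1s.png");crop(T,80,200,120,110,6,"i1t.png")
E
```

```text
time: 37.83
tcp_pos: [0.4887, 0.3582, 0.1174]
tool_rot: [-2.447, -0.001, -0.94]
wrist_force: [-1.0, -1.2, -0.3]
grip_width: 0.0428
t 37.83 tcp [0.4887 0.3582 0.1174] rpy [-2.447e+00 -1.000e-03 -9.400e-01] shift [ 0.2  0.3 43.9] rot [0.003 0.    0.002] grip 0.0428 F [-1.  -1.2 -0.3]
```

View pics/i1t.png

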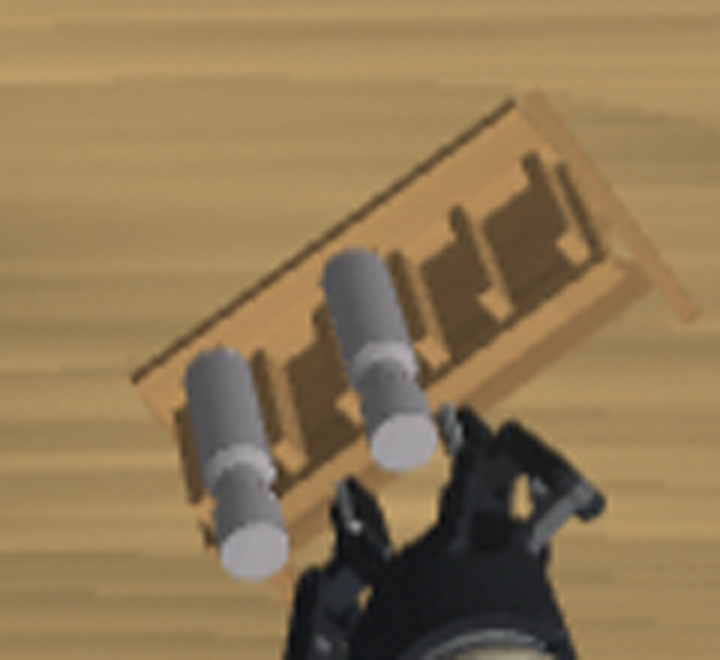

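View pics/i1s.png

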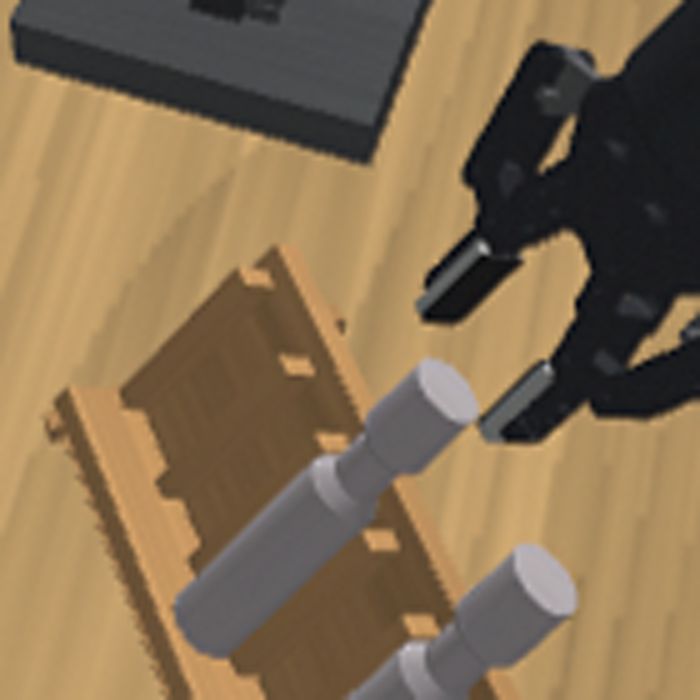

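Aligned on spindle1. Advance, grip and withdraw.

```bash
python3 -m jog '[[[0,0,10,0,0,0,50],[0,0,20,0,0,0,50],[0,0,30,0,0,0,50],[0,0,40,0,0,0,50],[0,0,44,0,0,0,50]]]' 110
python3 -m jog '[[[0,0,0,0,0,0,0],[0,0,0,0,0,0,0],[0,0,0,0,0,0,0],[0,0,0,0,0,0,0],[0,0,0,0,0,0,0]]]' 110
python3 -m jog '[[[0,0,0,0,0,0,0],[0,0,-5,0,0,0,0],[0,0,-12,0,0,0,0],[0,0,-22,0,0,0,0],[0,0,-32,0,0,0,0]]]' 110
python3 -m jog '[[[0,0,-15,0,0,0,0],[0,0,-30,0,0,0,0],[0,0,-45,0,0,0,0],[0,0,-60,0,0,0,0],[0,0,-80,0,0,0,0]]]' 110
python3 - <<'E'
from h import *
plan([.52,.25,.26],-.102)
S=cam("side")
crop(S,220,230,140,140,5,"i2s.png")
E
```

```text
time: 38.35
tcp_pos: [0.5116, 0.375, 0.084]
tool_rot: [-2.446, -0.001, -0.939]
wrist_force: [0.2, 0.4, -0.9]
grip_width: 0.0431
time: 38.77
tcp_pos: [0.5115, 0.3749, 0.0842]
tool_rot: [-2.446, -0.001, -0.939]
wrist_force: [0.8, 0.3, -2.5]
grip_width: 0.0261
time: 39.18
tcp_pos: [0.4944, 0.3625, 0.1091]
tool_rot: [-2.447, -0.001, -0.939]
wrist_force: [2.2, 1.0, -2.2]
grip_width: 0.0259
time: 39.6
tcp_pos: [0.4507, 0.3311, 0.1692]
tool_rot: [-2.452, -0.0, -0.939]
wrist_force: [0.4, 1.0, -4.2]
grip_width: 0.0258
t 39.6 tcp [0.4507 0.3311 0.1692] rpy [-2.452 -0.    -0.939] shift [106.4 -64.  -64.9] rot [-0.649 -0.289 -0.802] grip 0.0258 F [ 0.4  1.  -4.2]
```

View pics/i2s.png

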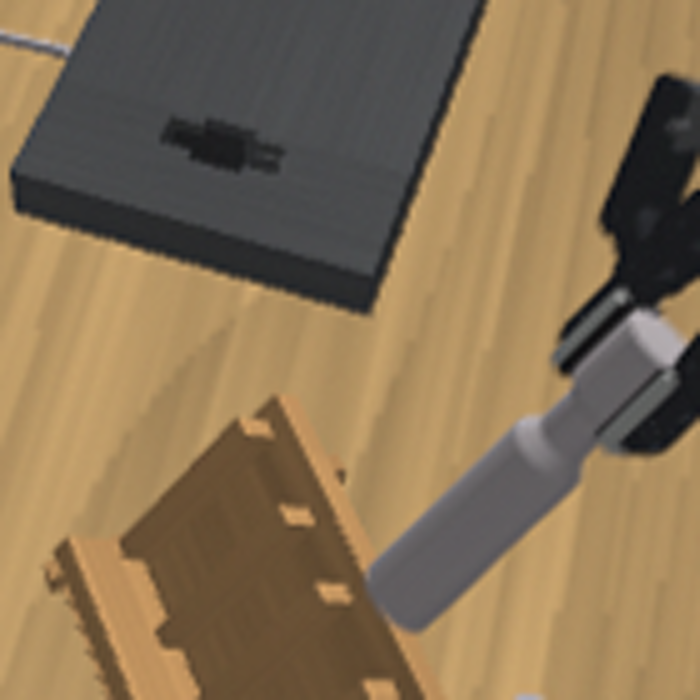

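```bash
python3 -m jog '[[[0,0,-15,0,0,0,0],[0,0,-30,0,0,0,0],[0,-8,-45,-0.05,0,0,0],[0,-16,-45,-0.15,0,0,0],[0,-24,-45,-0.25,0,0,0]]]' 110
python3 -m jog '[[[0,0,0,-0.1,0,0,0],[0,0,0,-0.2,0,0,0],[0,0,0,-0.3,0,0,0],[0,0,0,-0.4,0,0,0],[0,0,0,-0.445,0,0,0]]]' 110
python3 -c "
from h import *
plan([.6027,.0248,.2145],-.102)"
```

```text
time: 40.07
tcp_pos: [0.4399, 0.3232, 0.2215]
tool_rot: [-2.704, -0.002, -0.94]
wrist_force: [0.3, 1.3, -4.0]
grip_width: 0.0256
time: 40.48
tcp_pos: [0.4409, 0.3235, 0.2214]
tool_rot: [3.131, -0.003, -0.94]
wrist_force: [0.1, 0.4, -3.8]
grip_width: 0.0258
t 40.48 tcp [0.4409 0.3235 0.2214] rpy [ 3.131e+00 -3.000e-03 -9.400e-01] shift [336.7  45.3   8.4] rot [ 0.011  0.002 -0.838] grip 0.0258 F [ 0.1  0.4 -3.8]
```

```bash
python3 -m jog '[[[38,5,0,0,0,-0.1,0],[76,10,0,0,0,-0.2,0],[114,15,0,0,0,-0.3,0],[152,20,0,0,0,-0.4,0],[190,26,0,0.01,0,-0.5,0]]]' 110
python3 -c "
from h import *
plan([.6027,.0248,.1645],-.102)"
```

```text
time: 40.9
tcp_pos: [0.5318, 0.1531, 0.2213]
tool_rot: [3.139, 0.0, -0.435]
wrist_force: [1.0, 0.4, -3.0]
grip_width: 0.0256
t 40.9 tcp [0.5318 0.1531 0.2213] rpy [ 3.139  0.    -0.435] shift [118.4  86.3  57. ] rot [ 0.002  0.001 -0.333] grip 0.0256 F [ 1.   0.4 -3. ]
```

```bash
python3 -m jog '[[[29,21,0,0,0,-0.08,0],[58,42,0,0,0,-0.16,0],[88,64,5,0,0,-0.24,0],[118,86,20,0,0,-0.335,0],[118,86,40,0,0,-0.335,0]]]' 110
python3 -m jog '[[[0,0,0,0,0,0,0],[0,0,0,0,0,0,0]]]' 110
python3 - <<'E'
from h import *
plan([.6027,.0248,.108],-.102)
S=cam("side")
crop(S,200,130,140,140,5,"i3s.png")
E
```

```text
time: 41.32
tcp_pos: [0.6071, 0.0178, 0.1832]
tool_rot: [3.134, -0.008, -0.103]
wrist_force: [0.2, 0.3, -3.5]
grip_width: 0.0257
time: 41.48
tcp_pos: [0.6053, 0.0164, 0.1809]
tool_rot: [3.133, -0.003, -0.105]
wrist_force: [-0.5, 0.2, -3.6]
grip_width: 0.0256
t 41.48 tcp [0.6053 0.0164 0.1809] rpy [ 3.133e+00 -3.000e-03 -1.050e-01] shift [-3.7 -8.8 72.8] rot [ 0.009 -0.003 -0.003] grip 0.0256 F [-0.5  0.2 -3.6]
```

View pics/i3s.png

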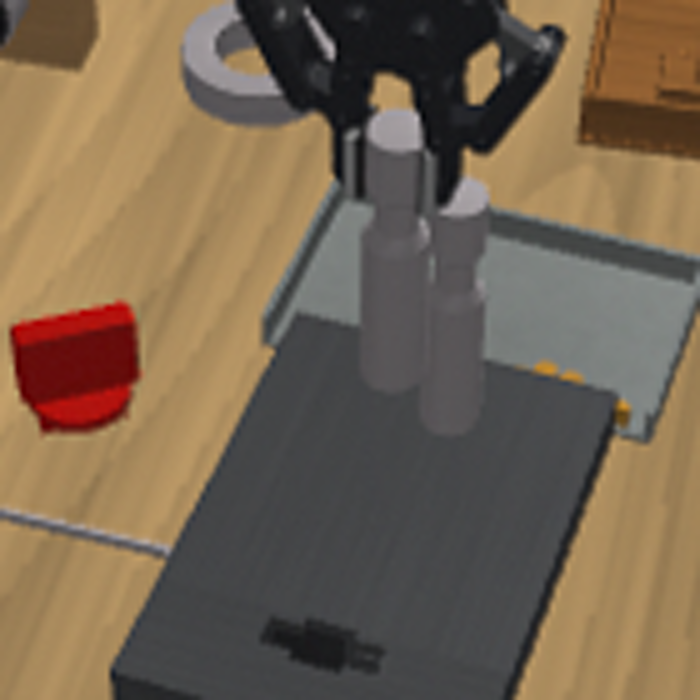

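```bash
python3 -m jog '[[[-4,-9,15,0.009,-0.003,0,0],[-4,-9,30,0.009,-0.003,0,0],[-4,-9,45,0.009,-0.003,0,0],[-4,-9,58,0.009,-0.003,0,0],[-4,-9,66,0.009,-0.003,0,0]]]' 110
python3 -m jog '[[[0,0,0,0,0,0,0],[0,0,0,0,0,0,0]]]' 110
python3 -c "
from h import *
plan([.6027,.0248,.107],-.102)"
```

```text
time: 41.95
tcp_pos: [0.6022, 0.0279, 0.1149]
tool_rot: [-3.14, -0.001, -0.102]
wrist_force: [-0.2, 0.1, -4.1]
grip_width: 0.0256
time: 42.12
tcp_pos: [0.6014, 0.0288, 0.1142]
tool_rot: [-3.14, 0.0, -0.101]
wrist_force: [0.7, -0.9, -3.0]
grip_width: 0.0256
t 42.12 tcp [0.6014 0.0288 0.1142] rpy [-3.14   0.    -0.101] shift [1.7 3.9 7.2] rot [-0.002  0.     0.001] grip 0.0256 F [ 0.7 -0.9 -3. ]
```

```bash
python3 -m jog '[[[0,0,2,0,0,0,0],[0,0,4,0,0,0,0],[0,0,5.5,0,0,0,0],[0,0,5.5,0,0,0,0]]]' 110
python3 -m jog '[[[0,0,1,0,0,0,0],[0,0,1,0,0,0,0]]]' 110
python3 -m jog '[[[0,0,0.5,0,0,0,0],[0,0,0.5,0,0,0,0]]]' 110
```

```text
time: 42.45
tcp_pos: [0.6016, 0.0288, 0.1089]
tool_rot: [-3.14, -0.0, -0.101]
wrist_force: [0.3, -0.1, -4.0]
grip_width: 0.0255
time: 42.62
tcp_pos: [0.6017, 0.0287, 0.108]
tool_rot: [-3.14, -0.0, -0.102]
wrist_force: [-0.0, -0.3, -3.8]
grip_width: 0.0258
time: 42.78
tcp_pos: [0.6018, 0.0286, 0.1076]
tool_rot: [-3.14, -0.001, -0.102]
wrist_force: [-0.1, -0.1, -3.7]
grip_width: 0.0257
```

```bash
python3 -m jog '[[[0,0,1,0,0,0,0],[0,0,1,0,0,0,0]]]' 110
python3 -m jog '[[[0,0,0.5,0,0,0,0],[0,0,0.5,0,0,0,0]]]' 110
python3 -m jog '[[[0,0,0.5,0,0,0,0],[0,0,0.5,0,0,0,0]]]' 110
```

```text
time: 42.95
tcp_pos: [0.6018, 0.0285, 0.1064]
tool_rot: [-3.14, -0.0, -0.102]
wrist_force: [-0.0, 0.3, -3.8]
grip_width: 0.026
time: 43.12
tcp_pos: [0.6016, 0.0285, 0.1058]
tool_rot: [-3.14, -0.0, -0.102]
wrist_force: [0.0, -0.3, -4.1]
grip_width: 0.0257
time: 43.28
tcp_pos: [0.6015, 0.0285, 0.1051]
tool_rot: [-3.14, 0.0, -0.102]
wrist_force: [-0.7, 0.4, -3.6]
grip_width: 0.0259
```

```bash
python3 -m jog '[[[0,0,0.7,0,0,0,0],[0,0,0.7,0,0,0,0]]]' 110|grep -E "pos|force"
python3 -m jog '[[[0,0,0.7,0,0,0,0],[0,0,0.7,0,0,0,0]]]' 110|grep -E "pos|force"
python3 - <<'E'
from h import *
plan([.6027,.0248,.107],-.102)
S=cam("side")
crop(S,220,150,90,100,6,"i4s.png")
E
```

```text
tcp_pos: [0.6017, 0.0286, 0.1049]
wrist_force: [-1.0, -0.1, -1.1]
tcp_pos: [0.6018, 0.0286, 0.1049]
wrist_force: [-1.5, 0.6, 1.4]
t 43.62 tcp [0.6018 0.0286 0.1049] rpy [-3.14  -0.    -0.102] shift [ 1.3  3.7 -2.1] rot [-0.002 -0.     0.   ] grip 0.0257 F [-1.5  0.6  1.4]
```

View pics/i4s.png

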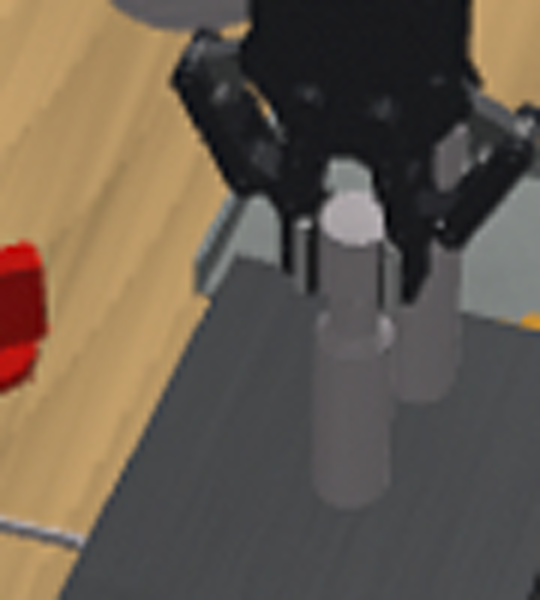

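```bash
python3 -m jog '[[[0,0,0,0,0,0,0],[0,0,0,0,0,0,50],[0,0,0,0,0,0,50],[0,0,0,0,0,0,50],[0,0,0,0,0,0,50]]]'
python3 -m jog '[[[0,0,-15,0,0,0,50],[0,0,-35,0,0,0,50],[0,0,-65,0,0,0,50],[0,0,-95,0,0,0,50],[0,0,-118,0,0,0,50]]]'
python3 - <<'E'
from h import *
plan([.389,.364,.222],-.941)
S=cam("side")
crop(S,220,130,110,110,6,"i5s.png")
E
```

```text
time: 44.08
tcp_pos: [0.6024, 0.0285, 0.1054]
tool_rot: [-3.14, -0.001, -0.102]
wrist_force: [0.7, -1.7, 0.6]
grip_width: 0.0427
time: 44.5
tcp_pos: [0.6032, 0.0283, 0.2262]
tool_rot: [-3.14, -0.005, -0.102]
wrist_force: [0.6, 0.1, 0.9]
grip_width: 0.0425
t 44.5 tcp [0.6032 0.0283 0.2262] rpy [-3.14  -0.005 -0.102] shift [-247.2 -312.2    3.7] rot [-0.004 -0.003  0.839] grip 0.0425 F [0.6 0.1 0.9]
```

View pics/i5s.png

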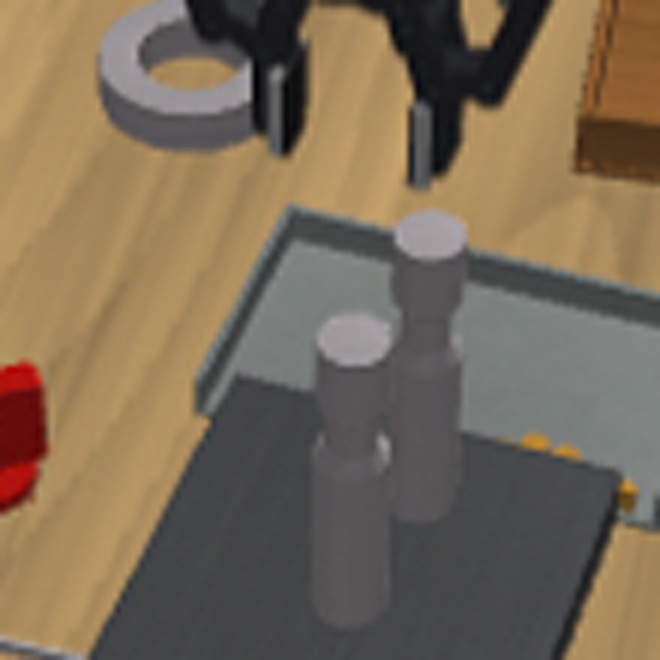

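```bash
python3 -m jog '[[[-25,-31,0,0,0,0.08,50],[-50,-62,0,0,0,0.16,50],[-75,-94,0,0,0,0.24,50],[-100,-125,0,0,0,0.32,50],[-125,-156,0,0,0,0.4,50]]]' 110
python3 -c "
from h import *
plan([.389,.364,.222],-.941)"
```

```text
time: 44.97
tcp_pos: [0.497, 0.1972, 0.2307]
tool_rot: [-3.133, -0.012, -0.506]
wrist_force: [0.0, 0.3, -0.2]
grip_width: 0.0423
t 44.97 tcp [0.497  0.1972 0.2307] rpy [-3.133 -0.012 -0.506] shift [-175.4  -93.4    7.3] rot [-0.011 -0.01   0.435] grip 0.0423 F [ 0.   0.3 -0.2]
```

```bash
python3 -m jog '[[[-35,-19,0,0,0,0.09,50],[-70,-38,0,0,0,0.18,50],[-105,-56,0,0,0,0.27,50],[-140,-75,0,-0.01,-0.01,0.36,50],[-175,-93,0,-0.01,-0.01,0.43,50]]]' 110
python3 -m jog '[[[0,0,0,0.115,0,0,50],[0,0,0,0.23,0,0,50],[0,0,0,0.345,0,0,50],[0,0,0,0.46,0,0,50],[0,0,0,0.575,0,0,50]]]' 110
python3 -m jog '[[[0,0,0,0.1,0,0,50],[0,0,0,0.125,0,0,50],[0,0,0,0.125,0,0,50]]]' 110
python3 - <<'E'
from h import *
R,u=RT()
c=np.array([.4298,.4075,.139])-.0725*u
plan(c+.09*u,R=R)
E
```

```text
time: 45.38
tcp_pos: [0.3881, 0.365, 0.2294]
tool_rot: [-3.139, -0.0, -0.941]
wrist_force: [-0.3, 0.9, -0.2]
grip_width: 0.0428
time: 45.8
tcp_pos: [0.3884, 0.3657, 0.2306]
tool_rot: [-2.557, -0.0, -0.94]
wrist_force: [-0.4, -0.6, 0.2]
grip_width: 0.0425
time: 46.05
tcp_pos: [0.3857, 0.364, 0.227]
tool_rot: [-2.435, -0.0, -0.94]
wrist_force: [0.4, 0.2, 0.2]
grip_width: 0.0425
t 46.05 tcp [0.3857 0.364  0.227 ] rpy [-2.435 -0.    -0.94 ] shift [-9.2 10.3 89.2] rot [-0.008  0.001  0.001] grip 0.0425 F [0.4 0.2 0.2]
```

```bash
python3 -m jog '[[[-9,10,10,-0.008,0,0,50],[-9,10,30,-0.008,0,0,50],[-9,10,52,-0.008,0,0,50],[-9,10,74,-0.008,0,0,50],[-9,10,88,-0.008,0,0,50]]]' 110
python3 -m jog '[[[0,0,10,0,0,0,50],[0,0,20,0,0,0,50],[0,0,30,0,0,0,50],[0,0,40,0,0,0,50],[0,0,44,0,0,0,50]]]' 110
python3 - <<'E'
from h import *
R,u=RT()
c=np.array([.4298,.4075,.139])-.0725*u
plan(c,R=R)
S=cam("side");T=cam("top")
crop(S,220,280,140,140,5,"j1s.png");crop(T,70,220,120,110,6,"j1t.png")
E
```

```text
time: 46.47
tcp_pos: [0.4219, 0.4015, 0.1532]
tool_rot: [-2.443, -0.0, -0.94]
wrist_force: [-0.2, -0.7, 1.1]
grip_width: 0.043
time: 46.88
tcp_pos: [0.4463, 0.4191, 0.1194]
tool_rot: [-2.444, -0.0, -0.94]
wrist_force: [-0.1, 0.7, -0.3]
grip_width: 0.0423
t 46.88 tcp [0.4463 0.4191 0.1194] rpy [-2.444 -0.    -0.94 ] shift [-0.4  2.8 44.6] rot [0.    0.    0.001] grip 0.0423 F [-0.1  0.7 -0.3]
```

View pics/j1t.png

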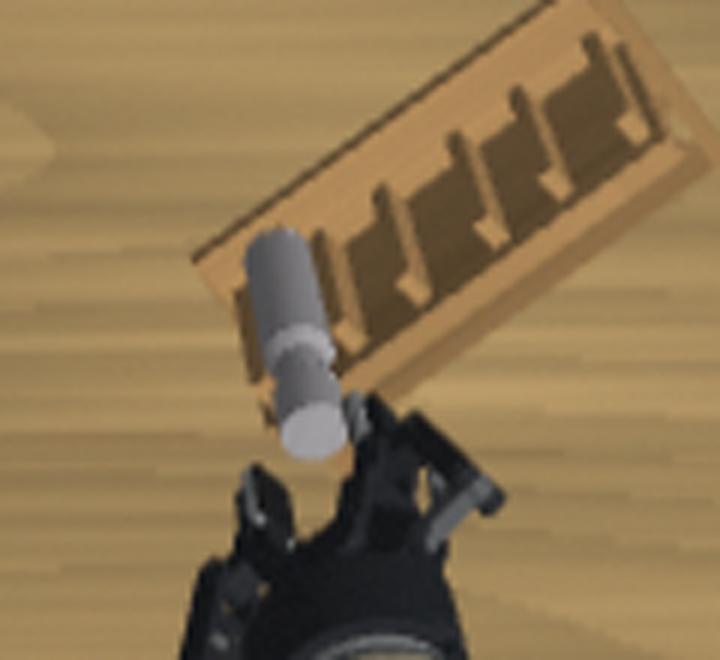

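View pics/j1s.png

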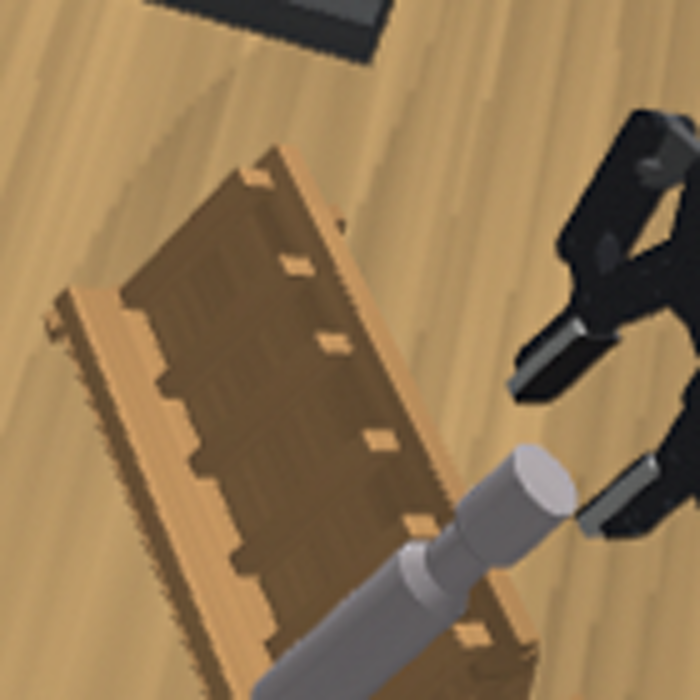

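```bash
python3 -m jog '[[[1,3,10,0,0,0,50],[1,3,20,0,0,0,50],[1,3,30,0,0,0,50],[1,3,40,0,0,0,50],[1,3,44,0,0,0,50]]]' 110
python3 -m jog '[[[0,0,0,0,0,0,0],[0,0,0,0,0,0,0],[0,0,0,0,0,0,0],[0,0,0,0,0,0,0],[0,0,0,0,0,0,0]]]' 110
python3 -m jog '[[[0,0,0,0,0,0,0],[0,0,-5,0,0,0,0],[0,0,-12,0,0,0,0],[0,0,-22,0,0,0,0],[0,0,-32,0,0,0,0]]]' 110
python3 -m jog '[[[0,0,-15,0,0,0,0],[0,0,-30,0,0,0,0],[0,0,-45,0,0,0,0],[0,0,-60,0,0,0,0],[0,0,-80,0,0,0,0]]]' 110
python3 - <<'E'
from h import *
plan([.52,.25,.26],-.102)
S=cam("side")
crop(S,230,260,140,140,5,"j2s.png")
E
```

```text
time: 47.4
tcp_pos: [0.4679, 0.4336, 0.0839]
tool_rot: [-2.444, -0.0, -0.94]
wrist_force: [0.0, 0.3, -0.3]
grip_width: 0.0424
time: 47.82
tcp_pos: [0.4679, 0.4337, 0.0844]
tool_rot: [-2.443, -0.0, -0.94]
wrist_force: [0.6, 1.4, -1.4]
grip_width: 0.0258
time: 48.23
tcp_pos: [0.4508, 0.4211, 0.1093]
tool_rot: [-2.443, -0.0, -0.94]
wrist_force: [1.6, 1.6, -2.7]
grip_width: 0.0259
time: 48.65
tcp_pos: [0.4073, 0.3892, 0.1691]
tool_rot: [-2.448, -0.0, -0.94]
wrist_force: [0.4, -0.1, -4.0]
grip_width: 0.026
t 48.65 tcp [0.4073 0.3892 0.1691] rpy [-2.448 -0.    -0.94 ] shift [178.9 -64.9 -64.1] rot [-0.652 -0.291 -0.804] grip 0.026 F [ 0.4 -0.1 -4. ]
```

View pics/j2s.png

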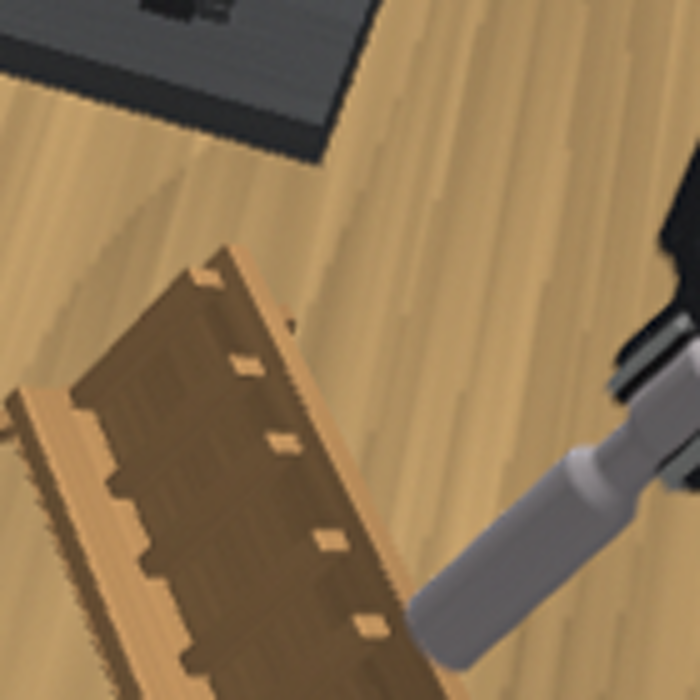

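```bash
python3 -m jog '[[[0,0,-15,0,0,0,0],[0,0,-30,0,0,0,0],[0,-8,-45,-0.05,0,0,0],[0,-16,-45,-0.15,0,0,0],[0,-24,-45,-0.25,0,0,0]]]' 110
python3 -m jog '[[[0,0,0,-0.1,0,0,0],[0,0,0,-0.2,0,0,0],[0,0,0,-0.3,0,0,0],[0,0,0,-0.4,0,0,0],[0,0,0,-0.445,0,0,0]]]' 110
python3 -c "
from h import *
plan([.6088,.0845,.2145],-.102)"
```

```text
time: 49.12
tcp_pos: [0.3961, 0.3818, 0.2216]
tool_rot: [-2.7, -0.0, -0.939]
wrist_force: [0.4, 0.1, -2.4]
grip_width: 0.026
time: 49.53
tcp_pos: [0.3973, 0.3824, 0.2214]
tool_rot: [3.135, -0.0, -0.939]
wrist_force: [0.2, -0.2, -2.6]
grip_width: 0.0257
t 49.53 tcp [0.3973 0.3824 0.2214] rpy [ 3.135 -0.    -0.939] shift [365.3   5.1   7. ] rot [ 0.006  0.002 -0.837] grip 0.0257 F [ 0.2 -0.2 -2.6]
```

```bash
python3 -m jog '[[[36,0,0,0,0,-0.09,0],[72,1,0,0,0,-0.18,0],[108,1,0,0,0,-0.27,0],[144,2,0,0,0,-0.36,0],[180,2,0,0,0,-0.45,0]]]' 110
python3 -c "
from h import *
plan([.6088,.0845,.1645],-.102)"
```

```text
time: 49.95
tcp_pos: [0.5018, 0.2342, 0.2204]
tool_rot: [3.135, 0.003, -0.485]
wrist_force: [0.3, 0.5, -3.2]
grip_width: 0.0261
t 49.95 tcp [0.5018 0.2342 0.2204] rpy [ 3.135e+00  3.000e-03 -4.850e-01] shift [164.6  82.3  55.9] rot [ 0.006  0.005 -0.383] grip 0.0261 F [ 0.3  0.5 -3.2]
```

```bash
python3 -m jog '[[[33,16,0,0,0,-0.08,0],[66,33,0,0,0,-0.16,0],[99,49,0,0,0,-0.24,0],[132,66,5,0,0,-0.32,0],[160,78,15,0.005,0,-0.383,0]]]' 110
python3 -m jog '[[[0,0,5,0,0,0,0],[0,0,15,0,0,0,0],[0,0,25,0,0,0,0],[0,0,25,0,0,0,0]]]' 110
python3 - <<'E'
from h import *
plan([.6088,.0845,.112],-.102)
S=cam("side")
crop(S,200,130,140,140,5,"j3s.png")
E
```

```text
time: 50.37
tcp_pos: [0.6087, 0.0881, 0.2062]
tool_rot: [3.141, 0.002, -0.099]
wrist_force: [0.6, 1.4, -3.2]
grip_width: 0.0259
time: 50.7
tcp_pos: [0.6053, 0.089, 0.1772]
tool_rot: [3.141, 0.009, -0.098]
wrist_force: [-1.1, -0.7, -3.1]
grip_width: 0.0257
t 50.7 tcp [0.6053 0.089  0.1772] rpy [ 3.141  0.009 -0.098] shift [ 4.5  4.1 65.1] rot [0.001 0.009 0.004] grip 0.0257 F [-1.1 -0.7 -3.1]
```

View pics/j3s.png

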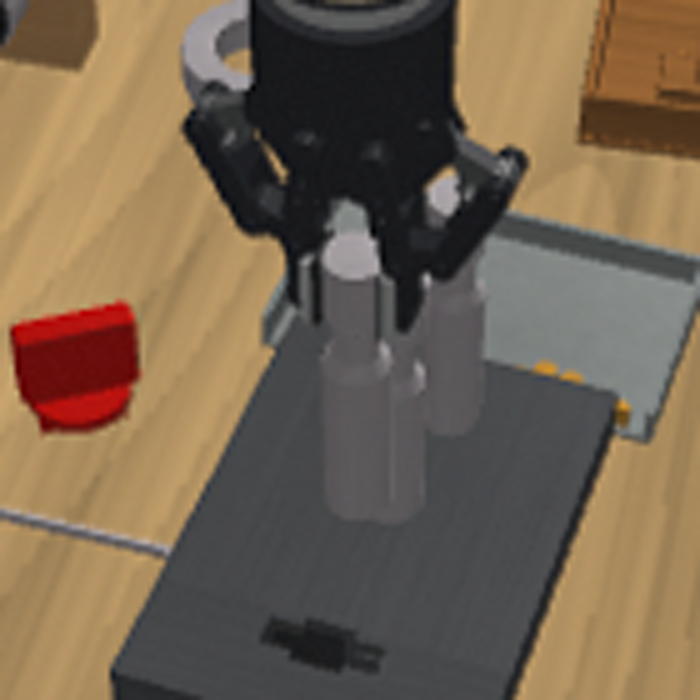

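```bash
python3 -m jog '[[[4,2,15,0,0.009,0.004,0],[4,2,30,0,0.009,0.004,0],[4,2,45,0,0.009,0.004,0],[4,2,56,0,0.009,0.004,0],[4,2,62,0,0.009,0.004,0]]]' 110
python3 -m jog '[[[0,0,0,0,0,0,0],[0,0,0,0,0,0,0]]]' 110
python3 -c "
from h import *
plan([.6088,.0855,.1055],-.102)"
```

```text
time: 51.17
tcp_pos: [0.6076, 0.088, 0.1148]
tool_rot: [3.141, 0.001, -0.1]
wrist_force: [0.0, 0.3, -3.2]
grip_width: 0.0257
time: 51.33
tcp_pos: [0.6071, 0.0887, 0.1146]
tool_rot: [3.141, 0.002, -0.099]
wrist_force: [-0.8, -0.7, -3.2]
grip_width: 0.026
t 51.33 tcp [0.6071 0.0887 0.1146] rpy [ 3.141e+00  2.000e-03 -9.900e-02] shift [2.1 3.  9.1] rot [0.001 0.002 0.003] grip 0.026 F [-0.8 -0.7 -3.2]
```

```bash
python3 -m jog '[[[1,2,2,0,0,0,0],[2,3,5,0,0.002,0.003,0],[2,3,7.5,0,0.002,0.003,0],[2,3,7.5,0,0.002,0.003,0],[2,3,7.5,0,0.002,0.003,0]]]' 110
python3 -m jog '[[[0,0,0.8,0,0,0,0],[0,0,0.8,0,0,0,0]]]' 110|grep -E "pos|force"
python3 -m jog '[[[0,0,0.7,0,0,0,0],[0,0,0.7,0,0,0,0]]]' 110|grep -E "pos|force"
python3 -m jog '[[[0,0,0.7,0,0,0,0],[0,0,0.7,0,0,0,0]]]' 110|grep -E "pos|rot|force"
```

```text
time: 51.75
tcp_pos: [0.6087, 0.0854, 0.1071]
tool_rot: [3.141, -0.0, -0.102]
wrist_force: [0.4, 0.3, -3.8]
grip_width: 0.0256
tcp_pos: [0.6088, 0.0853, 0.1063]
wrist_force: [-0.4, -0.4, -3.0]
tcp_pos: [0.6087, 0.0853, 0.1055]
wrist_force: [-0.8, -0.1, -3.3]
tcp_pos: [0.6089, 0.0853, 0.1053]
tool_rot: [3.141, -0.0, -0.103]
wrist_force: [-1.3, 0.0, -1.1]
```

Contact at 0.1053. I'll press slightly, let go and retreat.

```bash
python3 -m jog '[[[0,0,0.6,0,0,0,0],[0,0,0.6,0,0,0,0]]]' 110|grep -E "pos|rot|force"
python3 -m jog '[[[0,0,0,0,0,0,0],[0,0,0,0,0,0,50],[0,0,0,0,0,0,50],[0,0,0,0,0,0,50],[0,0,0,0,0,0,50]]]'
python3 -m jog '[[[0,0,-15,0,0,0,50],[0,0,-35,0,0,0,50],[0,0,-65,0,0,0,50],[0,0,-95,0,0,0,50],[0,0,-118,0,0,0,50]]]'
python3 -m jog '[[[-20,-30,-10,0,0,0,50],[-40,-60,-20,0,0,0,50],[-60,-90,-30,0,0,0,50],[-80,-120,-30,0,0,0,50],[-110,-150,-30,0,0,0,50]]]'
python3 - <<'E'
from h import *
S=cam("side");T=cam("top");print(manip.get_obs()["time"],manip.get_obs()["tcp_pos"])
cv2.imwrite("pics/z1s.png",S["img"]);cv2.imwrite("pics/z1t.png",T["img"])
crop(S,210,130,120,130,5,"z1c.png");crop(T,215,165,150,115,5,"z1d.png")
E
```

```text
tcp_pos: [0.609, 0.0854, 0.1053]
tool_rot: [3.141, -0.0, -0.103]
wrist_force: [-1.5, 0.2, 0.6]
time: 52.83
tcp_pos: [0.6096, 0.0854, 0.1058]
tool_rot: [3.141, -0.002, -0.103]
wrist_force: [-0.6, -0.3, 0.5]
grip_width: 0.0429
time: 53.25
tcp_pos: [0.6103, 0.0855, 0.2267]
tool_rot: [3.141, -0.005, -0.103]
wrist_force: [0.2, -0.5, 0.2]
grip_width: 0.0425
time: 53.67
tcp_pos: [0.5177, 0.2468, 0.2579]
tool_rot: [-3.14, -0.009, -0.104]
wrist_force: [0.5, 0.7, -0.5]
grip_width: 0.0426
53.7667 [0.51341705 0.24994898 0.25678427]
```

View pics/z1c.png

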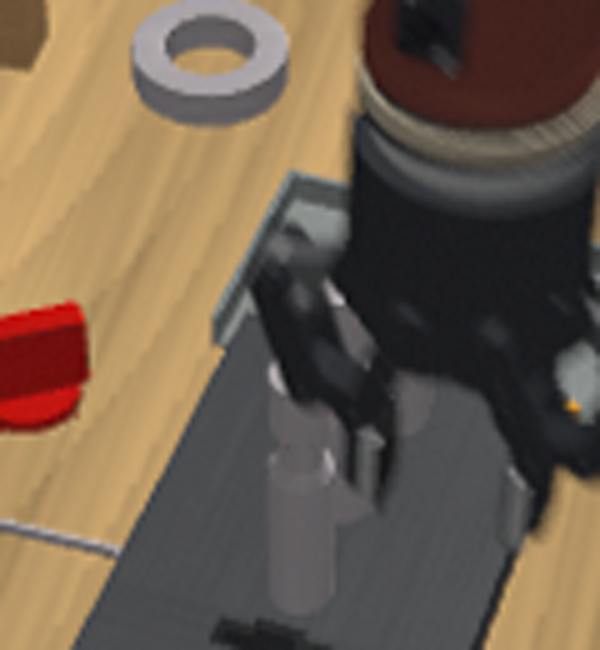

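View pics/z1t.png

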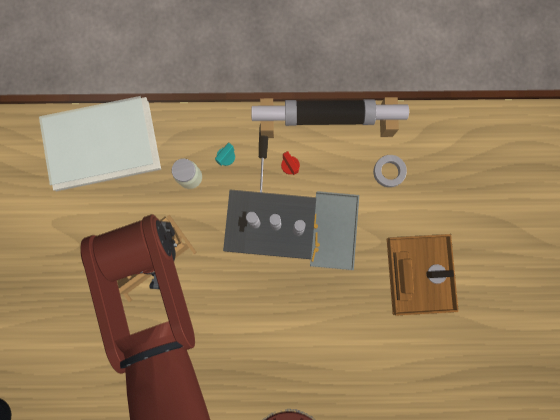

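View pics/z1d.png

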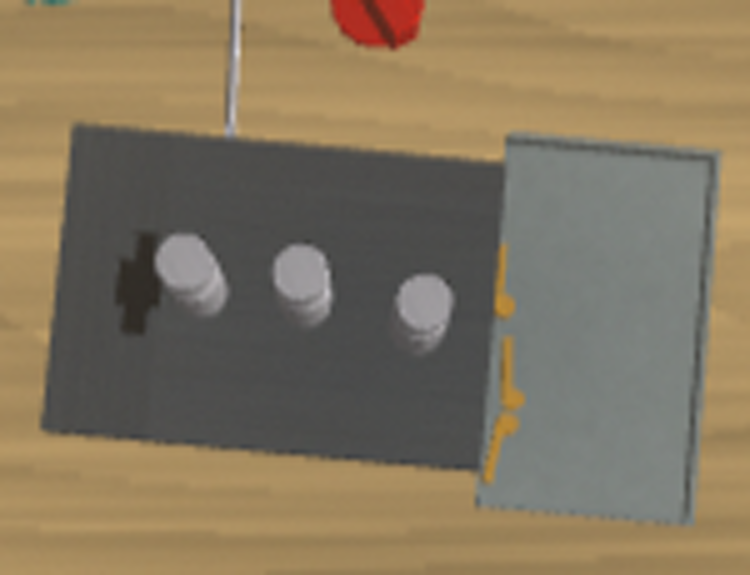

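```bash
python3 -m jog '[[[-20,-30,-10,0,0,0,50],[-40,-60,-10,0,0,0,50],[-60,-90,-10,0,0,0,50],[-80,-120,-10,0,0,0,50],[-80,-120,-10,0,0,0,50]]]'
python3 -m jog '[[[0,0,0,0,0,0,50],[0,0,0,0,0,0,50],[0,0,0,0,0,0,50],[0,0,0,0,0,0,50],[0,0,0,0,0,0,50]]]' >/dev/null
python3 -m jog '[[[0,0,0,0,0,0,50],[0,0,0,0,0,0,50],[0,0,0,0,0,0,50],[0,0,0,0,0,0,50],[0,0,0,0,0,0,50]]]' >/dev/null
python3 - <<'E'
from h import *
S=cam("side");T=cam("top");print(manip.get_obs()["time"],manip.get_obs()["tcp_pos"])
cv2.imwrite("pics/z2s.png",S["img"]);cv2.imwrite("pics/z2t.png",T["img"])
def faces(c,box,lo,mn):
    x,y,w,h=box; im=cv2.resize(c["img"][y:y+h,x:x+w],None,fx=4,fy=4,interpolation=cv2.INTER_CUBIC)
    hsv=cv2.cvtColor(im,cv2.COLOR_BGR2HSV); m=((hsv[...,1]<45)&(hsv[...,2]>lo)).astype(np.uint8)*255
    m=cv2.morphologyEx(m,cv2.MORPH_OPEN,np.ones((5,5)))
    cs,_=cv2.findContours(m,cv2.RETR_EXTERNAL,cv2.CHAIN_APPROX_NONE)
    return sorted([unc(cv2.fitEllipse(cv2.convexHull(k))[0],x,y,4) for k in cs if cv2.contourArea(k)>mn],key=lambda p:p[0] if c is T else -p[1])
a=faces(T,(240,205,72,35),135,500);b=faces(S,(250,160,60,90),140,500);print([p.round(1) for p in a],[p.round(1) for p in b])
c=np.array([.6047,.0447,0]);r=Ro.from_euler("z",-.102)
if len(a)==len(b):
    for p,q in zip(a,b):
        X,e=tri([T,S],[p,q]);print("top",X.round(4),round(e,4),"plate",r.inv().apply(X-c).round(4))
for q in([.5873,-.0327],[.6024,.0285],[.6096,.0854]): print("set foot at plate",r.inv().apply(np.r_[q,0]-c)[:2].round(4))
crop(S,210,130,120,130,5,"z2c.png")
E
```

```text
time: 54.18
tcp_pos: [0.4426, 0.3817, 0.2671]
tool_rot: [-3.136, -0.002, -0.091]
wrist_force: [0.3, -0.4, -0.3]
grip_width: 0.0424
55.1167 [0.4433998  0.38064624 0.26704695]
[array([252.7, 218.4]), array([275.6, 220. ]), array([299.6, 225. ])] [array([269.8, 204.2]), array([303. , 189.7]), array([271.8, 182.4]), array([291.2, 168.9])]
set foot at plate [-0.0094 -0.0788]
set foot at plate [-0.0006 -0.0163]
set foot at plate [0.0007 0.041 ]
```

View pics/z2c.png

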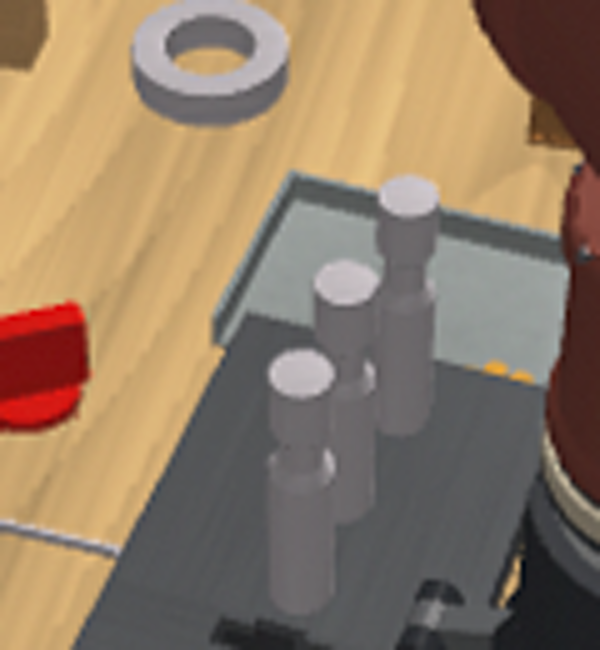

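View pics/z2s.png

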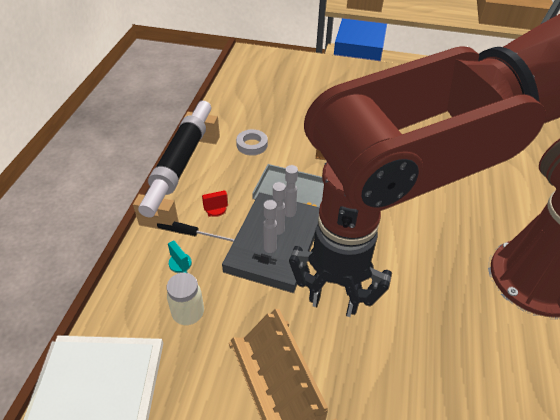

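View pics/z2t.png

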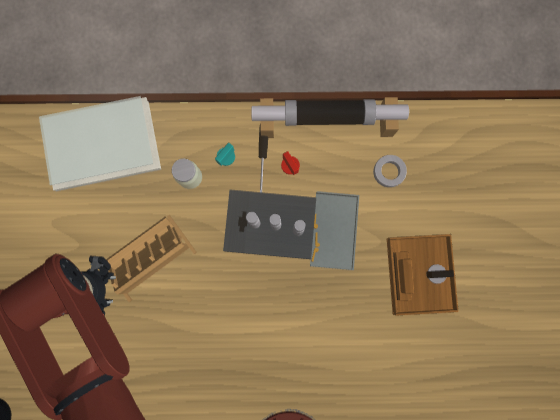

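```bash
python3 - <<'E'
from h import *
S=cam("side");T=cam("top")
c=np.array([.6047,.0447,0]);r=Ro.from_euler("z",-.102)
for p,q,f in zip([(252.7,218.4),(275.6,220),(299.6,225)],[(269.8,204.2),(278.6,186.4),(291.2,168.9)],[[.6096,.0854],[.6024,.0285],[.5873,-.0327]]):
    X,e=tri([T,S],[p,q]); print("top",X.round(4),round(e,4),"lean est rad",(np.linalg.norm(X[:2]-f)/.145).round(3))
tc=np.array([.4645,-.365,0]);rt=Ro.from_euler("z",.05)
print("knob in tray",rt.inv().apply(ray(T,(437,273.5),.03)-tc).round(3),"scraper",rt.inv().apply(ray(T,(404,276),.06)-tc).round(3))
E
```

```text
top [0.6061 0.0828 0.1731] 0.0022 lean est rad 0.03
top [0.6008 0.0268 0.1732] 0.0011 lean est rad 0.016
top [ 0.5865 -0.0317  0.1758] 0.0007 lean est rad 0.009
knob in tray [-0.001 -0.042  0.03 ] scraper [-0.002  0.055  0.06 ]
```

```bash
python3 -c "
from bench import manip
print(manip.sign_off(), manip.get_obs()['time'])"
```

```text
the job is handed in; nothing more can be done
the job is handed in; nothing more can be done
```

I finished the job and handed it in at about 55 s of the 210 s allowed.

**What I did**
- Turned the black bayonet knob 67° anticlockwise, lifted it out and stood it in the tray.
- Swept all three chips into the trough in one pass with the scraper, then put the scraper in the tray.
- Drew all three spindles from the rack and stood them in a row on the plate, clear of the socket.

**Last checks**
- **Spindles:** all three stand upright. Tops triangulate at 0.173–0.176 m (0.177 m expected) and estimated lean is 0.009–0.030 rad, close to what I can measure. Contact force also showed the feet on the plate.
- **Chips:** all three lie in the trough against the plate's edge. The closest one reads only about 3 mm past the limit, and I saw it only in the top view, so its height is not confirmed from two views.
- **Knob and scraper:** both are inside the tray, at about (0, −42) mm and (0, +55) mm from its centre.
- **Jar, collar and screwdriver:** they look unmoved in the final images.

**What disagreed**
- **Fingertip position:** the fingertips sit about 35 mm behind the reported TCP along the tool axis. I found this after the first scraper grasp closed empty, measured it by touching the bench, and corrected for it from then on. The knob had already been handled with a shallow grip near the top of its bar.
- **Contact forces:** two set-downs pressed at about 31 N, the scraper in the tray and the first spindle. Neither moved anything else.

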